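# Connect the water filter and open its locked stop valve

## Task

Connect the water filter unit: push every loose tube fully home into a port of its own on the end of the unit before its stop valve is opened. Unlock the clear hood with the key, slide it open, pull the red stop valve knob out to its stop, then shut the hood over it and lock it again. Put the key back upright in its hole in the bit holder, and leave the other things lying about where they are.

Things in the scene. Friction and masses are not known exactly. Their poses are not given: they have to be found in the camera images.
- filter_unit: Water filter unit, fixed: case 165 mm deep (x), 280 wide (y), a cartridge 8 mm proud in front. Origin: centre of its underside on the worktop; x points from front to back, y to its left end, z up. Right end face (y = -140 mm, grey): three ports. Deck z = 70 mm with hood at y = -35 to 65 mm when shut; lock head at the left end, y = 68 to 140 mm, top z = 85 mm.
- port1_seat (a point): Centre of the bottom of push-fit port 1 of 3, where a tube's tip comes when fully home. Bore 17 mm wide, 34 mm deep, level along the unit's y, 42 mm above the worktop; its mouth, ringed in blue (28 mm, 4 mm proud), is 34 mm from here along the unit's -y. Ports are 52 mm apart along the unit's x. Sprung teeth 14 mm inside the mouth: 5 to 15 N to push past.
- port2_seat (a point): Centre of the bottom of push-fit port 2 of 3, where a tube's tip comes when fully home. Bore 17 mm wide, 34 mm deep, level along the unit's y, 42 mm above the worktop; its mouth, ringed in blue (28 mm, 4 mm proud), is 34 mm from here along the unit's -y. Ports are 52 mm apart along the unit's x. Sprung teeth 14 mm inside the mouth: 5 to 15 N to push past.
- port3_seat (a point): Centre of the bottom of push-fit port 3 of 3, where a tube's tip comes when fully home. Bore 17 mm wide, 34 mm deep, level along the unit's y, 42 mm above the worktop; its mouth, ringed in blue (28 mm, 4 mm proud), is 34 mm from here along the unit's -y. Ports are 52 mm apart along the unit's x. Sprung teeth 14 mm inside the mouth: 5 to 15 N to push past.
- tube1: Loose rigid tube (2 or 3 present, all alike, any port), 60 g, 110 mm long, lying on a square grey body 40 mm long, 22 x 22 mm, with upright sides to grip. Origin: under that body's middle, on its underside; axis along x, 11 mm up. A 15 mm white stem runs 45 mm from the body along +x to the tapered tip (blue arrow; black ring 34 mm from the tip, at the mouth when home); along -x a 25 mm stub.
- tube2: Loose rigid tube (2 or 3 present, all alike, any port), 60 g, 110 mm long, lying on a square grey body 40 mm long, 22 x 22 mm, with upright sides to grip. Origin: under that body's middle, on its underside; axis along x, 11 mm up. A 15 mm white stem runs 45 mm from the body along +x to the tapered tip (blue arrow; black ring 34 mm from the tip, at the mouth when home); along -x a 25 mm stub.
- tube3: Loose rigid tube (2 or 3 present, all alike, any port), 60 g, 110 mm long, lying on a square grey body 40 mm long, 22 x 22 mm, with upright sides to grip. Origin: under that body's middle, on its underside; axis along x, 11 mm up. A 15 mm white stem runs 45 mm from the body along +x to the tapered tip (blue arrow; black ring 34 mm from the tip, at the mouth when home); along -x a 25 mm stub.
- tube1_tip (a point): Centre of the insertion tip of tube1, on its axis, 65 mm along +x from the middle of its grey body.
- tube2_tip (a point): Centre of the insertion tip of tube2, on its axis, 65 mm along +x from the middle of its grey body.
- tube3_tip (a point): Centre of the insertion tip of tube3, on its axis, 65 mm along +x from the middle of its grey body.
- key: Key, 50 g, upright in the bit holder. Origin: blade's lower end, on the axis; z up. Blade 18 mm along x, 4 mm thick, 8 mm high; above it an 8 mm round shank to a 26 mm collar, its underside 25 mm and top 29 mm above the origin. Blue bow above: 44 mm along x, 10 mm thick along y, 29 to 65 mm above the origin: grip it across the 10 mm.
- key_hole (a point): Mouth of the key's round hole, 22 mm wide and 34 mm deep, in the top of the bit holder (fixed black block 60 x 100 mm, 40 mm high, orange band; bits in it stand 5 mm proud). With the key in, its collar rests on the block and the blade's end is 25 mm below this point; it may stand at any angle.
- keyhole (a point): Centre of the keyhole on the steel plate on the lock head, 86 mm above the worktop. Slot 20.5 mm along the unit's x, 6.5 mm wide, 10.4 mm wide at its middle. The key goes straight down, blade along the slot, till its collar rests on the plate (blade's end 25 mm below); only then it turns. Turned, it is captive and stands by itself; it comes out only when turned back (within 0.1 rad).
- lock (a joint): Angle of the lock plug (rad): 0 locked, growing as the key turns clockwise seen from above, stop at 1.35. Slight friction, stays where left; the key has about 0.15 rad of play in it. The hidden bolt lets the hood go above 0.9 and holds it again near 0; it goes back only when the hood is fully shut.
- hood (a joint): Travel (m) of the clear hood, 132 x 100 x 50 mm, along the unit's -y, towards the ports: 0 shut, 0.10 fully open at its stop. About 2 N of friction; stays where it is left. It uncovers the red knob.
- hood_bar (a point): Middle of the grey grip bar on the hood: 52 mm along the unit's x, 12 mm thick along y, 16 mm high, standing on the hood's top 122 mm above the worktop; this point is 8 mm above that top.
- valve (a joint): Travel (m) of the red stop valve knob straight up: 0 shut, 0.014 fully out at its stop. Sprung: it takes up to about 8 N, and past about 8 mm it snaps on to its outer stop and stays.
- valve_knob (a point): Middle of the red knob's head, 28 mm across, 16 mm high, on the deck under the hood, 92 mm above the worktop when shut. Below the head a 10 mm stem and a fixed brass collar, 20 mm across, its top 17 mm below this point.
- short_strip: Bystander: short 44 mm terminal strip, loose; leave it where it is.
- black_tape: Bystander: roll of black tape, loose; leave it where it is.
- lamp_box: Bystander: lamp carton, loose; leave it where it is.
- bulb: Bystander: spare bulb, loose; leave it where it is.
- terminals: Bystander: long 66 mm terminal strip, loose; leave it where it is.

How it is judged (in metres and radians):
On the way, in this order (a step that is already met when the one before it is completed fails the run):
1. every tube is pushed fully home into a port, with the stop valve still shut ((distance between tube1_tip and port1_seat below 0.005 m or distance between tube1_tip and port2_seat below 0.005 m or distance between tube1_tip and port3_seat below 0.005 m) and (distance between tube2_tip and port1_seat below 0.005 m or distance between tube2_tip and port2_seat below 0.005 m or distance between tube2_tip and port3_seat below 0.005 m) and (distance between tube3_tip and port1_seat below 0.005 m or distance between tube3_tip and port2_seat below 0.005 m or distance between tube3_tip and port3_seat below 0.005 m) and value of joint valve below 0.003 m), for 0.2 s.
2. the stop valve knob is pulled out to its stop (value of joint valve above 0.012 m), for 0.2 s.
At the end, for the whole second after the job is handed in: Every tube's tip is within 5 mm of a port's bottom; the red knob is out at least 12 mm; the hood is shut within 4 mm and the lock within 0.2 rad of 0; the key rests in its hole in the bit holder, upright within 0.2 rad, its blade's end 21 mm or more below the hole's mouth ((distance between tube1_tip and port1_seat below 0.005 m or distance between tube1_tip and port2_seat below 0.005 m or distance between tube1_tip and port3_seat below 0.005 m) and (distance between tube2_tip and port1_seat below 0.005 m or distance between tube2_tip and port2_seat below 0.005 m or distance between tube2_tip and port3_seat below 0.005 m) and (distance between tube3_tip and port1_seat below 0.005 m or distance between tube3_tip and port2_seat below 0.005 m or distance between tube3_tip and port3_seat below 0.005 m) and value of joint valve above 0.012 m and value of joint hood below 0.004 m and value of joint lock below 0.2 rad and z of key in the frame of key_hole below -0.021 m and horizontal distance between key and key_hole below 0.01 m and angle between key's own z axis and vertical below 0.2 rad and linear speed of key below 0.02 m/s); the robot touches nothing.
It fails at once if the short 44 mm terminal strip is moved more than 40 mm or lifted (distance of short_strip from where it was at the start of the episode above 0.04 m).
It fails at once if the roll of black tape is moved more than 40 mm or lifted (distance of black_tape from where it was at the start of the episode above 0.04 m).
It fails at once if the lamp carton is moved more than 40 mm or lifted (distance of lamp_box from where it was at the start of the episode above 0.04 m).
It fails at once if the spare bulb is moved more than 40 mm or lifted (distance of bulb from where it was at the start of the episode above 0.04 m).
It fails at once if the long 66 mm terminal strip is moved more than 40 mm or lifted (distance of terminals from where it was at the start of the episode above 0.04 m).
Of tube1, tube2, tube3 only 2 to 3 are there at a start; the rules pass over those that are not, and their reading is None.
At some moment in a run one of tube1, tube2, tube3 may be knocked a few centimetres aside while the robot is not near it.
It also fails if it takes over 210 s, if anything falls off the work surface, if the arm or the gripper's body presses on something with over 40 N, if the wrist force passes 120 N, or if a joint passes its speed limit or range.

## Robot

A 6-joint arm with a two-finger parallel gripper is mounted at the origin on a cart in front of the work surface, level with it; the furniture and walls round the work are solid. World frame = base frame: x ahead of the robot, y to its left, z up, the work surface at z = 0. Lengths are in mm, angles in rad, forces in N, time in s.
With the tool pointing down it reaches from about 350 to 975 mm from the base axis. Payload 7.1 kg.
Tool frame: the origin (TCP) lies on the centre line of the jaws, within the pads' length; the fingertips stand 14 mm ahead of it and the grasp point (between the pads) lies 5 mm behind it; x points along the fingers, z is the direction in which the jaws open and shut, and the axes are right-handed (so a half turn about x gives the same grasp; the last joint's range is limited). The gripper opens to 88 mm and grips with 3 to 60 N. Pads are 20 mm wide; open, the fingers measure 115 mm over their backs; the gripper's body (75 mm by 178 mm) begins 61 mm behind the grasp point.
Start: joints at [1.209, 0.423, 1.63, -0, 1.089, -0.019], TCP at [210.046, 588.63, 236.675] pointing down, gripper open.
Joint ranges: [-3, 3], [-0.9, 2.11], [0.09, 2.58], [-1.31, 4.45], [0.11, 2.69], [-2.54, 2.54]. Speed limits (rad/s): [2.39, 2.39, 3.01, 3.14, 3.14, 3.14].

## Interface

Orientations are given as a rotation vector (axis times angle).
In Python, from workcell import ctrl gives the robot as it stands.
- The arm moves only by the tool servo_tool, never from a script. Its argument "plan" is a list that holds one entry, the list of rows, each a list of 7 numbers: the shift along the tool's x, y, z in cm, then the turn, a rotation vector about the tool's x, y, z in rad, then the finger opening in cm, from 0 to 8.78. A call has 1 to 8 rows; each row is the pose to reach, as a shift and turn from the pose commanded when the call began, along the tool's axes at that moment; what a row does not reach only later rows make up. A row lasts 1/12 s, in which the tool goes at most 41.7 mm and 7.16 degrees, less where a joint would pass 70% of its speed; a pose out of reach is approached as far as the arm can. A call with a gripper value outside its range is refused whole. The fingers move at their own pace and stop on an object; the grip force is fixed at half the most. Time passes only in rows, so rows that repeat a pose let the fingers close. It gives the time, the measured TCP pose, the force and the opening at its end, in the units of the state.
- ctrl.get_obs(): the state, without advancing time (a new reading comes with each control period).
- ctrl.get_image(name): name is "scene" or "top"; returns the picture (384x512x3 uint8, red, green, blue); there is no depth.
- ctrl.calibration(name): a dict with "K" (3x3 intrinsics, pixels), "dist" ([k1, k2, p1, p2, k3] as OpenCV has them; the pictures are not rectified), "view" (4x4, takes a point from world to camera coordinates). Camera axes: x right, y up, looking along -z (the intrinsics and any distortion apply to the point x, -y, -z); pixel columns grow to the right and rows downward; lengths in mm; the calibration is good to about 2 mm. A picture is of the moment at which its call begins. calibration takes no time and is no camera call.
- ctrl.close_job(): hands the job in, once; it reports no verdict.
The state is a dict: "t": time; "qpos": joint angles; "qvel": joint speeds; "joint_torque": joint torques, N m; "ee_pos": TCP position; "orientation": TCP orientation; "ft_force": force on the tool from outside, world axes, zero at the start; "moment": the same for the moment, N m; "width": finger opening in mm.
Only numpy, scipy, OpenCV 4.12 (cv2) and the standard library are available. Lean on these libraries where they do the work, as an engineer would, in place of code of your own. Each camera call takes 0.05 s, during which the arm holds its last target.

## Working session

There is one attempt and no reset: what is moved stays moved. The work goes in short steps, Python scripts to look and compute and a tool call to move; the robot and the scene stay as the last step left them, time stands still between calls to the robot, and variables do not carry over. Pictures are saved under pics/ and viewed, and the job is handed in when it is done.

Besides the shell and the picture viewer there is one more tool, called after ">>>" as name(argument=value, ...), one argument or row to a line, values as JSON. servo_tool: Moves the arm, as the interface text tells. Its arguments: {"type":"object","properties":{"plan":{"type":"array","items":{"type":"array","items":{"type":"array","items":{"type":"number"}}}}},"required":["plan"]}

```bash
mkdir -p pics; ls; cat > h.py <<'E'
import numpy as np, cv2
from workcell import ctrl
def snap(n,name):
    im=ctrl.get_image(n); cv2.imwrite(f'pics/{name}.png',im[:,:,::-1]); return im
def crop(src,x0,y0,x1,y1,s,name):
    im=cv2.imread(f'pics/{src}.png')[y0:y1,x0:x1]
    im=cv2.resize(im,None,fx=s,fy=s,interpolation=cv2.INTER_CUBIC); cv2.imwrite(f'pics/{name}.png',im)
def ray(cam,u,v):
    c=ctrl.calibration(cam);K=np.array(c['K']);d=np.array(c['dist']);V=np.array(c['view'])
    p=cv2.undistortPoints(np.array([[[u,v]]],float),K,d)[0,0]
    dc=np.array([p[0],-p[1],-1.]);R=V[:3,:3];o=-R.T@V[:3,3];return o,R.T@dc
def at(cam,u,v,z):
    o,d=ray(cam,u,v);return o+d*(z-o[2])/d[2]
def proj(cam,P):
    c=ctrl.calibration(cam);K=np.array(c['K']);d=np.array(c['dist']);V=np.array(c['view'])
    P=np.atleast_2d(np.array(P,float));q=P@V[:3,:3].T+V[:3,3];q=q*[1,-1,-1]
    return cv2.projectPoints(q,np.zeros(3),np.zeros(3),K,d)[0][:,0]
E
python3 - <<'E'
from h import *
snap('scene','s0');snap('top','t0');o=ctrl.get_obs()
for k,v in o.items():print(k,np.round(v,3))
for n in('scene','top'):
    c=ctrl.calibration(n);print(n,np.round(c['K'],1).tolist(),c['dist'],np.round(c['view'],3).tolist())
E
```

```text
pics
t 0.1
qpos [ 1.209  0.424  1.631 -0.     1.089 -0.019]
qvel [-0.001 -0.001 -0.003 -0.001 -0.001  0.002]
joint_torque [ 1.0000e-03 -5.4562e+01 -2.7433e+01  6.4000e-02  1.9000e-02  0.0000e+00]
ee_pos [209.89  588.187 235.988]
orientation [-0.954  1.353  0.953]
ft_force [-0.021  0.141 -0.022]
moment [0.022 0.018 0.019]
width 87.746
scene [[362.1, 0.0, 253.9], [0.0, 362.1, 196.3], [0.0, 0.0, 1.0]] [-0.04966005  0.          0.          0.          0.        ] [[0.722, -0.691, -0.023, -373.029], [0.408, 0.399, 0.821, -307.471], [-0.558, -0.602, 0.57, -975.588], [0.0, 0.0, 0.0, 1.0]]
top [[397.9, 0.0, 253.0], [0.0, 397.9, 189.7], [0.0, 0.0, 1.0]] [-0.0914367  0.         0.         0.         0.       ] [[-0.091, -0.996, -0.002, 60.575], [0.916, -0.085, 0.392, -521.031], [-0.39, 0.034, 0.92, -1409.371], [0.0, 0.0, 0.0, 1.0]]
```

View pics/s0.png

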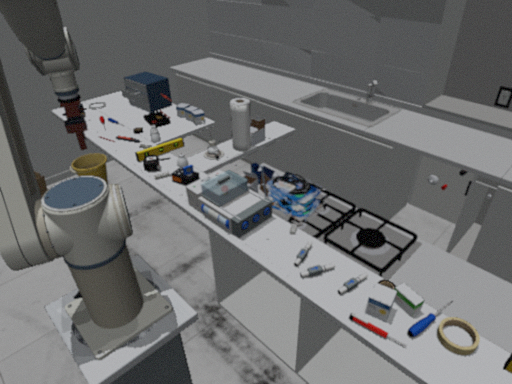

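View pics/t0.png

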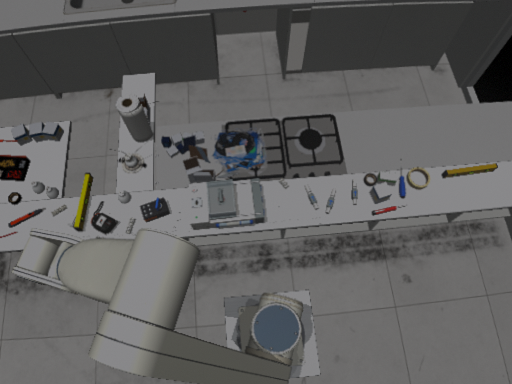

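```bash
python3 - <<'E'
from h import *
crop('t0',100,165,280,245,4.4,'t0a');crop('t0',270,160,440,230,4.7,'t0b')
crop('s0',130,130,280,240,5.3,'s0a');crop('s0',270,210,440,310,4.7,'s0b')
E
```

```text
(no output)
```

View pics/t0a.png

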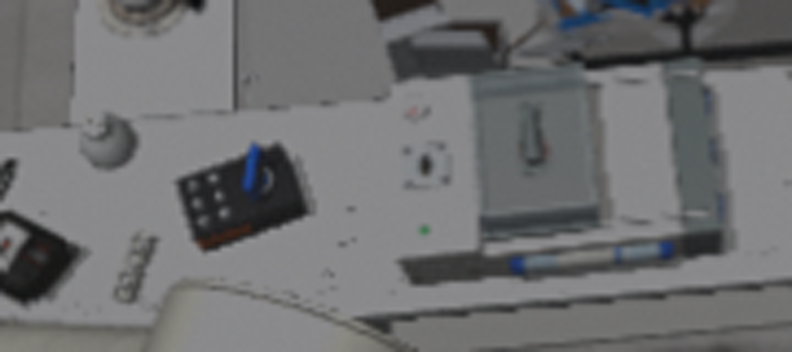

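View pics/t0b.png

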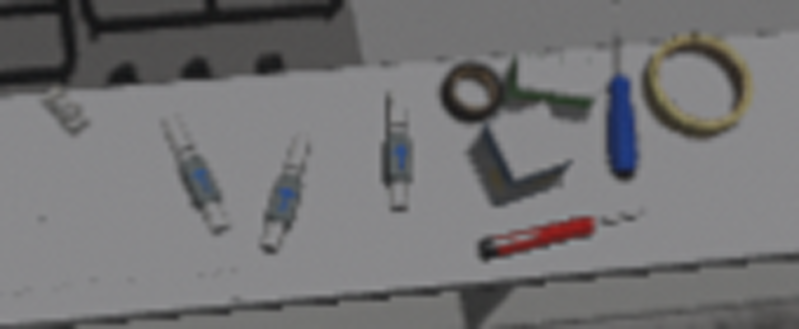

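View pics/s0a.png

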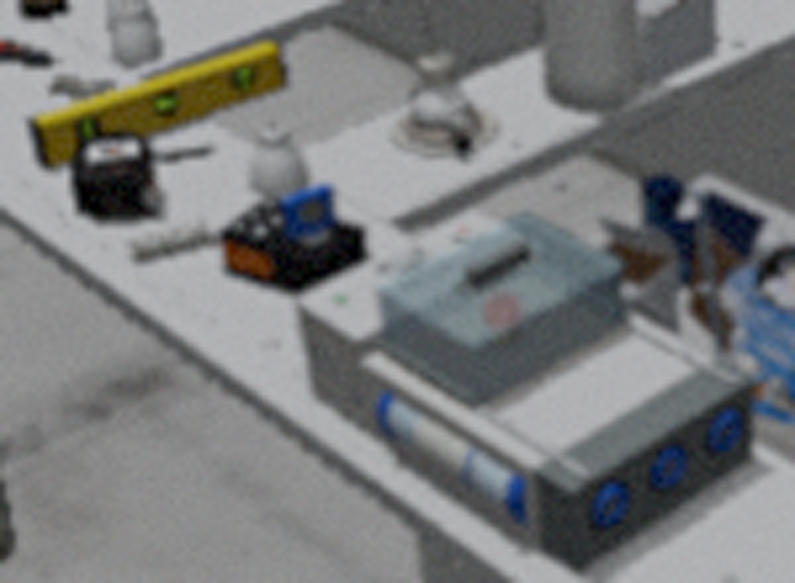

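View pics/s0b.png

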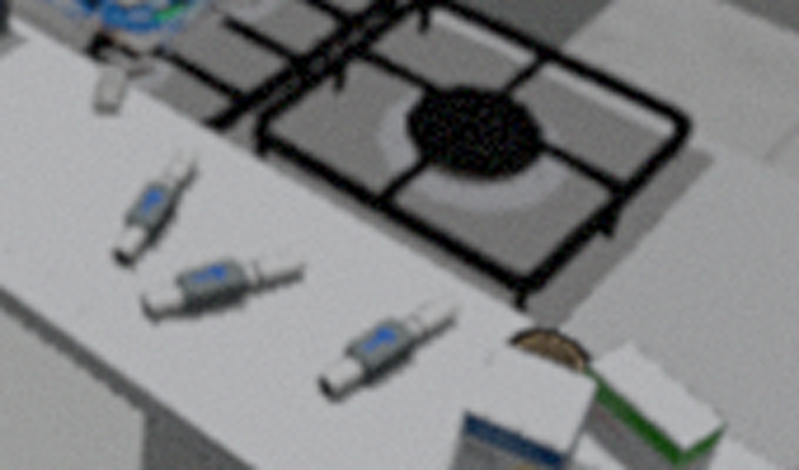

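```bash
cat >> h.py <<'E'
def c2(src,X,Y):
    x0,y0,s={'t0a':(100,165,4.4),'t0b':(270,160,4.7),'s0a':(130,130,5.3),'s0b':(270,210,4.7)}[src]
    return (X+.5)/s-.5+x0,(Y+.5)/s-.5+y0
def atc(src,X,Y,z):
    return at('top' if src[0]=='t' else 'scene',*c2(src,X,Y),z)
E
python3 - <<'E'
from h import *
def p(n,src,X,Y,z): print(n,src,atc(src,X,Y,z).round(1))
p('keyhole','t0a',427,165,86);p('keyhole','s0a',388,262,86)
p('bar','t0a',533,137,130);p('bar','s0a',498,262,130)
p('knob','s0a',500,310,100)
for q in((612,503),(668,467),(726,430)):p('port','s0a',*q,42)
p('lockFL','t0a',402,262,85);p('lockFL','s0a',300,305,85)
p('lockBL','t0a',392,85,85)
p('bow top','t0a',256,147,80);p('bow top','s0a',307,195,80)
p('collar','t0a',258,182,44);
p('tubeA body','t0b',201,180,22);p('tubeA body','s0b',152,203,22)
p('tubeB body','t0b',287,198,22);p('tubeB body','s0b',213,275,22)
p('tubeC body','t0b',399,157,22);p('tubeC body','s0b',381,340,22)
p('A tip','t0b',170,122,11);p('A tip','s0b',193,158,11);p('A stub','t0b',222,232,11);p('A stub','s0b',122,258,11)
p('B tip','t0b',306,137,11);p('B tip','s0b',302,265,11);p('B stub','t0b',270,248,11);p('B stub','s0b',150,308,11)
p('C tip','t0b',391,98,11);p('C tip','s0b',455,307,11);p('C stub','t0b',401,207,11);p('C stub','s0b',328,392,11)
E
```

```text
keyhole t0a [501.7 230.9  86. ]
keyhole s0a [493.9 250.1  86. ]
bar t0a [501.2 135.2 130. ]
bar s0a [505.3 137.5 130. ]
knob s0a [496.9 128.7 100. ]
port s0a [459.1 -19.2  42. ]
port s0a [508.8 -18.   42. ]
port s0a [562.6 -16.9  42. ]
lockFL t0a [415.5 255.6  85. ]
lockFL s0a [418.7 250.5  85. ]
lockBL t0a [581.1 259.3  85. ]
bow top t0a [534.9 381.6  80. ]
bow top s0a [514.5 379.4  80. ]
collar t0a [516.1 387.8  44. ]
tubeA body t0b [ 502.8 -224.5   22. ]
tubeA body s0b [ 505. -226.   22.]
tubeB body t0b [ 479.6 -295.2   22. ]
tubeB body s0b [ 482.4 -294.5   22. ]
tubeC body t0b [ 507.9 -398.3   22. ]
tubeC body s0b [ 510.9 -398.8   22. ]
A tip t0b [ 563.4 -207.8   11. ]
A tip s0b [ 567.7 -210.4   11. ]
A stub t0b [ 458.1 -237.4   11. ]
A stub s0b [ 462.2 -238.    11. ]
B tip t0b [ 538.4 -324.    11. ]
B tip s0b [ 537.8 -323.    11. ]
B stub t0b [ 440.  -275.9   11. ]
B stub s0b [ 442.  -278.3   11. ]
C tip t0b [ 568.3 -405.5   11. ]
C tip s0b [ 574.7 -411.5   11. ]
C stub t0b [ 466.2 -394.7   11. ]
C stub s0b [ 464.7 -395.    11. ]
```

```bash
cat >> h.py <<'E'
def overlay(cam,src,segs,box,s,name,col=(0,0,255)):
    x0,y0,x1,y1=box
    im=cv2.imread(f'pics/{src}.png')[y0:y1,x0:x1]
    im=cv2.resize(im,None,fx=s,fy=s,interpolation=cv2.INTER_CUBIC)
    for P in segs:
        q=(proj(cam,P)-[x0,y0]+.5)*s-.5
        cv2.polylines(im,[np.round(q*8).astype(np.int32)],False,col,1,cv2.LINE_AA,3)
    cv2.imwrite(f'pics/{name}.png',im)
def unit(P,pose):
    x,y,a=pose;P=np.array(P,float);c,s=np.cos(a),np.sin(a)
    return np.c_[x+c*P[:,0]-s*P[:,1],y+s*P[:,0]+c*P[:,1],P[:,2]]
def box(x0,x1,y0,y1,z): return [(x0,y0,z),(x1,y0,z),(x1,y1,z),(x0,y1,z),(x0,y0,z)]
def circ(x,y,z,r,n='z'):
    t=np.linspace(0,2*np.pi,25)
    return np.c_[x+r*np.cos(t),y+r*np.sin(t),z+0*t] if n=='z' else np.c_[x+r*np.cos(t),y+0*t,z+r*np.sin(t)]
E
cat > ov.py <<'E'
from h import *
import sys
pose=tuple(float(a) for a in sys.argv[1:4]);px=float(sys.argv[4]) if len(sys.argv)>4 else 0
S=[box(-82.5,82.5,-140,140,0),box(-82.5,82.5,68,140,85),box(-66,66,-35,65,122),box(-66,66,-35,65,72),circ(0,15,100,14),box(-26,26,9,21,138)]
S+=[circ(px+k*52,-144,42,14,'y') for k in(-1,0,1)]+[[(-10,104,86),(10,104,86)]]
S=[unit(s,pose) for s in S]
overlay('scene','s0',S,(180,165,280,240),8,'ovs');overlay('top','t0',S,(180,170,275,240),8,'ovt')
E
python3 ov.py 503 118 .022
```

```text
(no output)
```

View pics/ovs.png

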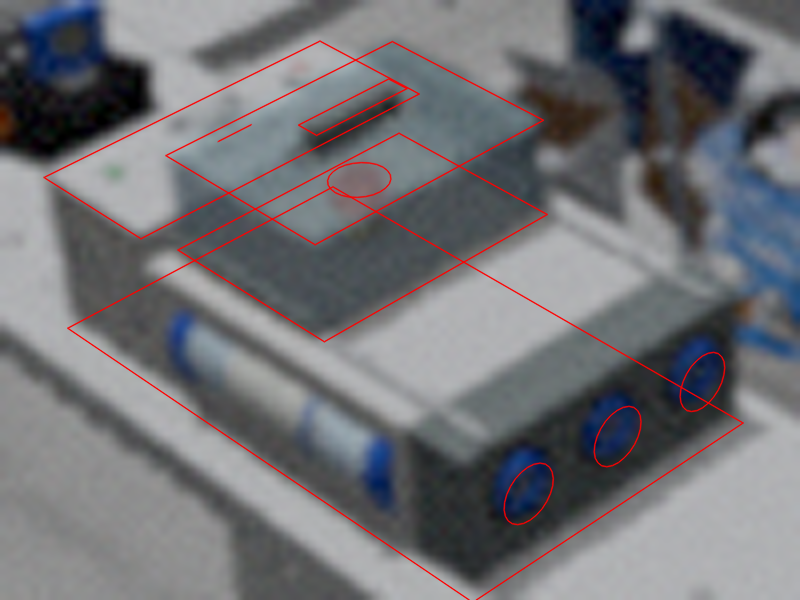

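View pics/ovt.png

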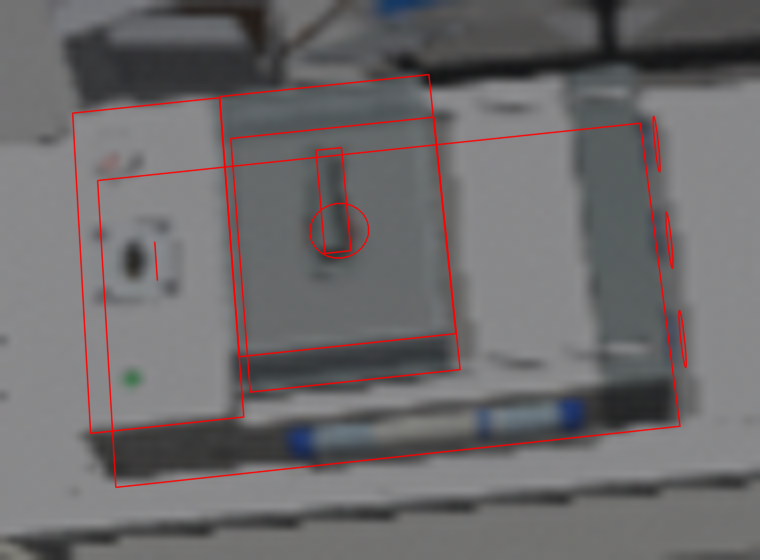

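```bash
cat > fit.py <<'E'
from h import *
from scipy.optimize import least_squares
def sc(X,Y):return ((X+.5)/8-.5+180,(Y+.5)/8-.5+165)
def tc(X,Y):return ((X+.5)/8-.5+180,(Y+.5)/8-.5+170)
O=[('scene',(-82.5,140,85),sc(48,180)),('scene',(-82.5,-140,0),sc(478,587)),('scene',(66,-35,122),sc(545,122)),('scene',(-66,-35,72),sc(325,340)),
('scene',('p',-52),sc(525,485)),('scene',('p',0),sc(612,430)),('scene',('p',52),sc(699,372)),
('top',(-82.5,140,85),tc(90,432)),('top',(82.5,140,85),tc(73,113)),('top',(-66,65,122),tc(240,355)),('top',(-66,-35,122),tc(455,337)),('top',(-82.5,68,85),tc(240,414))]
def res(v):
    r=[]
    for c,P,q in O:
        if P[0]=='p':P=(P[1]+v[3],-144,42)
        r.append(proj(c,unit([P],v[:3]))[0]-q)
    return np.array(r)
s=least_squares(lambda v:res(v).ravel(),[503,118,.022,0],x_scale=[1,1,.01,1],loss='soft_l1')
print(s.x);print(res(s.x).round(2))
v=s.x[:3]
for k in(-52,0,52):print('seat',unit([(k+s.x[3],-110,42)],v).round(1))
for n,X,Y in(('keyhole',134,261),):print(n,at('top',*tc(X,Y),86))
print('bar top',at('top',*tc(330,192),138))
E
python3 fit.py
python3 - <<'E'
from h import *
crop('s0',165,150,235,205,11,'s0k');crop('t0',185,185,265,225,10,'t0k')
crop('t0',130,190,180,230,14,'t0h')
E
```

```text
[ 5.04482487e+02  1.19427271e+02  3.07079552e-02 -1.77769423e+00]
[[-0.6  -0.48]
 [-0.25  1.37]
 [-0.27 -0.68]
 [ 0.1  -0.17]
 [ 0.44  0.8 ]
 [ 0.58  0.46]
 [ 0.19  0.84]
 [-0.17  0.05]
 [-0.64 -0.05]
 [-0.38 -0.06]
 [-0.23 -0.92]
 [ 0.2   0.1 ]]
seat [[454.1   7.8  42. ]]
seat [[506.1   9.4  42. ]]
seat [[558.1  11.   42. ]]
keyhole [501.51125963 232.27232487  86.        ]
bar top [506.62413716 134.02514361 138.        ]
```

View pics/s0k.png

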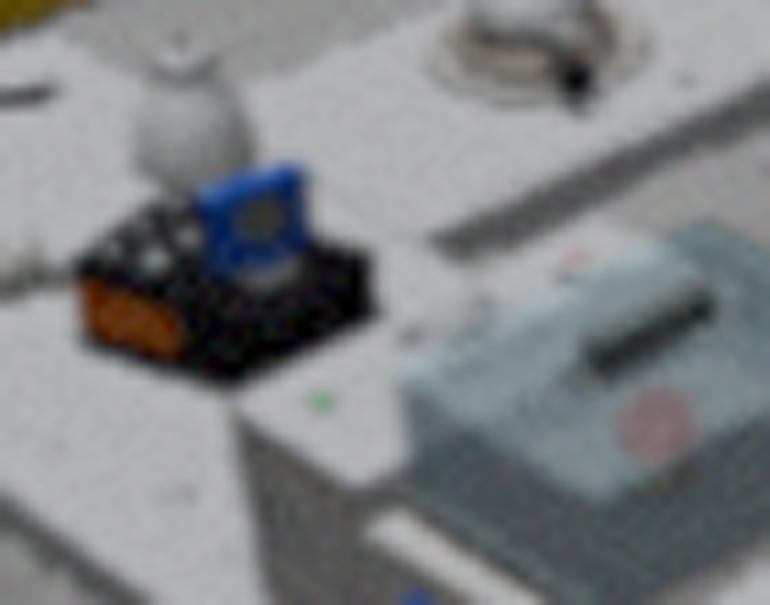

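View pics/t0h.png

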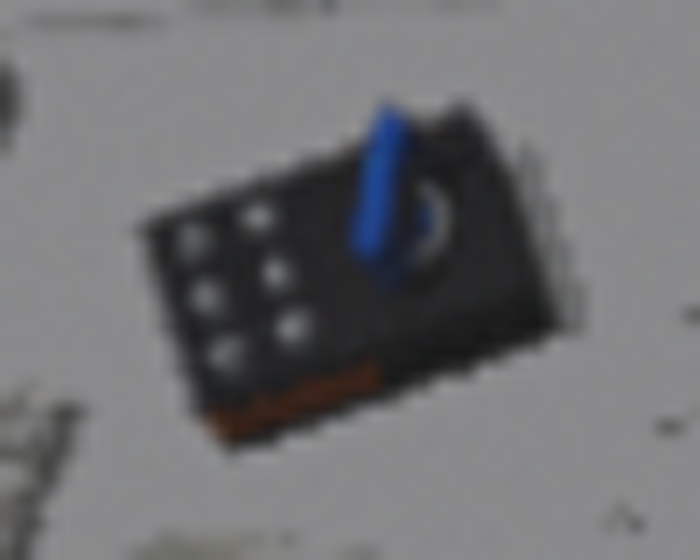

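View pics/t0k.png

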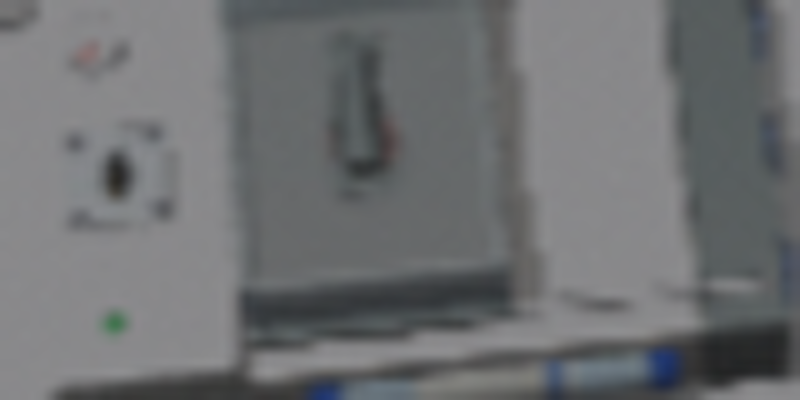

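```bash
cat >> h.py <<'E'
from scipy.spatial.transform import Rotation as Ro
def yawR(psi):
    # tool x down, z (jaw axis) along world angle psi
    z=np.array([np.cos(psi),np.sin(psi),0]);x=np.array([0,0,-1.]);return np.c_[x,np.cross(z,x),z]
def cur():
    o=ctrl.get_obs();R=Ro.from_rotvec(o['orientation']).as_matrix();z=R[:,2]
    return o,np.array(o['ee_pos']),R,np.arctan2(z[1],z[0])
def go(*targets):
    o,p,R,psi=cur()
    print('t',round(o['t'],2),'p',p.round(1),'psi',round(psi,3),'q',np.round(o['qpos'],2),'F',np.round(o['ft_force'],1),'w',round(o['width'],1),'tilt',np.round(R[:,0],4))
    for x,y,z,ps in targets:
        d=R.T@(np.array([x,y,z])-p)/10
        w=Ro.from_matrix(R.T@yawR(ps)).as_rotvec()
        print((x,y,z,ps),'->',d.round(2),w.round(3))
E
cat > tubes.py <<'E'
from h import *
P={}
for n,(bt,bs,tt,ts,st,ss) in dict(A=((201,180),(152,203),(170,122),(193,158),(222,232),(122,258)),B=((287,198),(213,275),(306,137),(302,265),(270,248),(150,308)),C=((399,157),(381,340),(391,98),(455,307),(401,207),(328,392))).items():
    e=lambda q,r,z:(atc('t0b',*q,z)+atc('s0b',*r,z))[:2]/2
    b=e(bt,bs,22);t=e(tt,ts,11);s=e(st,ss,11)
    print(n,b.round(1),t.round(1),s.round(1),'len',np.linalg.norm(t-s).round(1),'ang',np.arctan2(*(t-s)[::-1]).round(3),'ctr from ends',(s+(t-s)*45/110).round(1))
go((503,-225,150,np.pi/2))
def th(X,Y):return ((X+.5)/14-.5+130,(Y+.5)/14-.5+190)
a=at('top',*th(392,108),80);b=at('top',*th(366,252),80);print('bow top',a,b,np.linalg.norm(a-b),np.arctan2(*(a-b)[1::-1]))
def sk(X,Y):return ((X+.5)/11-.5+165,(Y+.5)/11-.5+150)
for q,z in(((203,192),80),((300,167),80),((215,277),44),((298,250),44)):print(at('scene',*sk(*q),z).round(1))
E
python3 tubes.py
```

```text
A [ 503.9 -225.2] [ 565.6 -209.1] [ 460.2 -237.7] len 109.2 ang 0.265 ctr from ends [ 503.3 -226. ]
B [ 481.  -294.9] [ 538.1 -323.5] [ 441.  -277.1] len 107.6 ang -0.446 ctr from ends [ 480.7 -296.1]
C [ 509.4 -398.6] [ 571.5 -408.5] [ 465.5 -394.9] len 106.9 ang -0.128 ctr from ends [ 508.9 -400.4]
t 0.1 p [209.9 588.2 236. ] psi 1.228 q [ 1.21  0.42  1.63 -0.    1.09 -0.02] F [-0.   0.1 -0. ] w 87.7 tilt [-5.0e-04 -1.3e-03 -1.0e+00]
(503, -225, 150, 1.5707963267948966) -> [  8.69 -54.94 -66.72] [-0.343 -0.001 -0.   ]
bow top [538.19510469 382.59381554  80.        ] [496.15984812 389.6998677   80.        ] 42.63166396264693 -0.16746651208196506
[499.  388.6  80. ]
[534.4 377.8  80. ]
[498.6 388.7  44. ]
[531.5 382.3  44. ]
```

>>> servo_tool(
  plan=[
    [[3,-55,-66.7,2.53,0,0,4.5],[3,-55,-66.7,2.53,0,0,4.5],[3,-55,-66.7,2.53,0,0,4.5],[3,-55,-66.7,2.53,0,0,4.5],[3,-55,-66.7,2.53,0,0,4.5],[3,-55,-66.7,2.53,0,0,4.5],[3,-55,-66.7,2.53,0,0,4.5],[3,-55,-66.7,2.53,0,0,4.5]],
  ],
)

```text
t: 0.77
ee_pos: [323.2, 273.4, 224.9]
orientation: [-0.175, 1.564, 0.175]
ft_force: [0.8, 0.7, 0.4]
width: 45.4
```

```bash
python3 - <<'E'
from h import *
go((503.6,-225.6,150,-1.306))
E
```

```text
t 0.77 p [323.2 273.4 224.9] psi 0.222 q [ 0.67  0.14  2.06 -0.    0.94  0.45] F [0.8 0.7 0.4] w 45.4 tilt [-1.e-04 -1.e-04 -1.e+00]
(503.6, -225.6, 150, -1.306) -> [  7.5  -52.65   6.59] [1.528 0.    0.   ]
```

>>> servo_tool(
  plan=[
    [[4,-52.65,6.59,1.53,0,0,4.5],[4,-52.65,6.59,1.53,0,0,4.5],[4,-52.65,6.59,1.53,0,0,4.5],[4,-52.65,6.59,1.53,0,0,4.5],[4,-52.65,6.59,1.53,0,0,4.5],[4,-52.65,6.59,1.53,0,0,4.5],[4,-52.65,6.59,1.53,0,0,4.5],[4,-52.65,6.59,1.53,0,0,4.5]],
  ],
)

```text
t: 1.43
ee_pos: [438.1, -38.8, 199.9]
orientation: [0.609, 1.484, -0.609]
ft_force: [0.6, 1.1, -0.1]
width: 44.9
```

```bash
python3 - <<'E'
from h import *
go((503.6,-225.6,150,-1.306))
E
```

```text
t 1.43 p [438.1 -38.8 199.9] psi -0.778 q [-0.12  0.21  2.05  0.    0.88  0.66] F [ 0.6  1.1 -0.1] w 44.9 tilt [ 0.e+00  1.e-04 -1.e+00]
(503.6, -225.6, 150, -1.306) -> [ 4.99 -8.7  17.78] [ 0.528 -0.    -0.   ]
```

>>> servo_tool(
  plan=[
    [[5,-8.7,17.78,0.528,0,0,4.5],[5,-8.7,17.78,0.528,0,0,4.5],[5,-8.7,17.78,0.528,0,0,4.5],[5,-8.7,17.78,0.528,0,0,4.5],[5,-8.7,17.78,0.528,0,0,4.5],[5,-8.7,17.78,0.528,0,0,4.5],[5,-8.7,17.78,0.528,0,0,4.5],[5,-8.7,17.78,0.528,0,0,4.5]],
  ],
)

```text
t: 2.1
ee_pos: [503.9, -222.5, 149.5]
orientation: [1.008, 1.327, -1.008]
ft_force: [0.6, 0.1, -0.9]
width: 45.1
```

```bash
python3 - <<'E'
from h import *
go((503.6,-225.6,17,-1.306))
snap('scene','s1');crop('s1',255,190,355,290,6,'s1c')
E
```

```text
t 2.1 p [ 503.9 -222.5  149.5] psi -1.3 q [-0.44  0.44  1.85  0.    0.85  0.86] F [ 0.6  0.1 -0.9] w 45.1 tilt [-1.6e-03  9.0e-04 -1.0e+00]
(503.6, -225.6, 17, -1.306) -> [13.25 -0.1   0.31] [ 0.006 -0.001  0.001]
```

View pics/s1c.png

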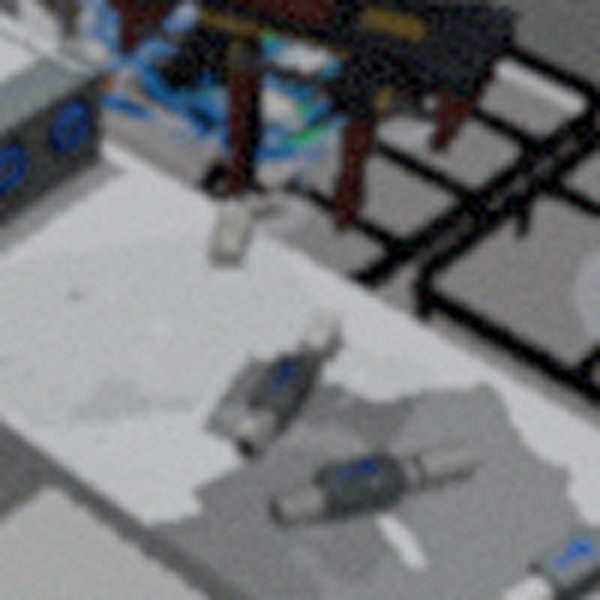

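>>> servo_tool(
  plan=[
    [[8,0,0.31,0.006,0,0,4.5],[8,0,0.31,0.006,0,0,4.5],[8,0,0.31,0.006,0,0,4.5],[11,0,0.31,0.006,0,0,4.5],[13.2,0,0.31,0.006,0,0,4.5],[13.2,0,0.31,0.006,0,0,4.5],[13.2,0,0.31,0.006,0,0,4.5],[13.2,0,0.31,0.006,0,0,4.5]],
  ],
)

```text
t: 2.82
ee_pos: [506.6, -225.9, 20.2]
orientation: [1.011, 1.321, -1.011]
ft_force: [0.9, -0.5, -0.3]
width: 45.3
```

```bash
python3 - <<'E'
from h import *
go((503.6,-225.6,17,-1.306))
snap('scene','s2');crop('s2',255,190,355,290,6,'s2c')
E
```

```text
t 2.82 p [ 506.6 -225.9   20.2] psi -1.305 q [-0.44  0.65  1.88  0.    0.6   0.86] F [ 0.9 -0.5 -0.3] w 45.3 tilt [ 1.9e-03 -9.0e-04 -1.0e+00]
(503.6, -225.6, 17, -1.306) -> [ 0.32 -0.28 -0.11] [ 0.001  0.001 -0.002]
```

View pics/s2c.png

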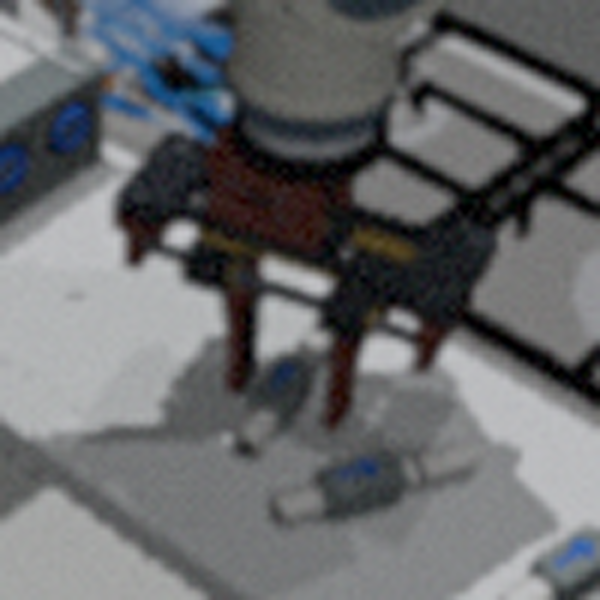

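>>> servo_tool(
  plan=[
    [[0,0,0,0,0,0,4.5],[0,0,0,0,0,0,1.8],[0,0,0,0,0,0,1.8],[0,0,0,0,0,0,1.8],[0,0,0,0,0,0,1.8],[0,0,0,0,0,0,1.8]],
  ],
)

```text
t: 3.37
ee_pos: [505.6, -226.0, 18.3]
orientation: [1.012, 1.323, -1.012]
ft_force: [-0.9, 1.0, 4.8]
width: 21.8
```

```bash
python3 - <<'E'
from h import *
go((503.6,-225.6,60,-1.306))
E
```

```text
t 3.37 p [ 505.6 -226.    18.3] psi -1.306 q [-0.44  0.66  1.88  0.    0.6   0.86] F [-0.9  1.   4.8] w 21.8 tilt [ 1.e-04 -0.e+00 -1.e+00]
(503.6, -225.6, 60, -1.306) -> [-4.17 -0.18 -0.09] [-0.  0. -0.]
```

>>> servo_tool(
  plan=[
    [[-4,0,0,0,0,0,1.8],[-8,0,0,0,0,0,1.8],[-8,0,0,0,0,0,1.8],[-8,0,0,0,0,0,1.8]],
  ],
)

```text
t: 3.7
ee_pos: [507.0, -226.7, 100.0]
orientation: [1.012, 1.318, -1.011]
ft_force: [-0.8, -0.1, -0.3]
width: 21.8
```

```bash
python3 - <<'E'
from h import *
go((561.5,-125,98,0.03))
E
```

```text
t 3.7 p [ 507.  -226.7  100. ] psi -1.306 q [-0.44  0.52  1.87 -0.    0.75  0.86] F [-0.8 -0.1 -0.3] w 21.8 tilt [ 0.0042 -0.002  -1.    ]
(561.5, -125, 98, 0.03) -> [ 0.2   7.92 -8.39] [-1.336e+00  5.000e-03 -1.000e-03]
```

>>> servo_tool(
  plan=[
    [[0.2,7.92,-8.39,-1.336,0,0,1.8],[0.2,7.92,-8.39,-1.336,0,0,1.8],[0.2,7.92,-8.39,-1.336,0,0,1.8],[0.2,7.92,-8.39,-1.336,0,0,1.8],[0.2,7.92,-8.39,-1.336,0,0,1.8],[0.2,7.92,-8.39,-1.336,0,0,1.8],[0.2,7.92,-8.39,-1.336,0,0,1.8],[0.2,7.92,-8.39,-1.336,0,0,1.8]],
  ],
)

```text
t: 4.37
ee_pos: [558.9, -123.8, 94.3]
orientation: [0.235, 1.561, -0.235]
ft_force: [-0.1, 1.0, -1.2]
width: 21.9
```

```bash
python3 - <<'E'
from h import *
go((561.5,-125,49.3,0.03))
E
```

```text
t 4.37 p [ 558.9 -123.8   94.3] psi -0.299 q [-0.24  0.55  1.83 -0.    0.77  0.06] F [-0.1  1.  -1.2] w 21.9 tilt [-2.9e-03  6.0e-04 -1.0e+00]
(561.5, -125, 49.3, 0.03) -> [ 4.49 -0.04  0.3 ] [-0.329 -0.003 -0.   ]
```

>>> servo_tool(
  plan=[
    [[1.5,0,0.3,-0.329,0,0,1.8],[3,0,0.3,-0.329,0,0,1.8],[4.5,0,0.3,-0.329,0,0,1.8],[4.5,0,0.3,-0.329,0,0,1.8],[4.5,0,0.3,-0.329,0,0,1.8],[4.5,0,0.3,-0.329,0,0,1.8],[4.5,0,0.3,-0.329,0,0,1.8]],
  ],
)

```text
t: 4.95
ee_pos: [563.2, -125.2, 51.5]
orientation: [-0.017, 1.57, 0.017]
ft_force: [-0.3, 1.5, -0.9]
width: 21.7
```

```bash
python3 - <<'E'
from h import *
go((561.5,-125,49.3,0.03))
snap('scene','s3');snap('top','t3');crop('s3',225,190,305,250,10,'s3c');crop('t3',240,170,320,230,10,'t3c')
E
```

```text
t 4.95 p [ 563.2 -125.2   51.5] psi 0.021 q [-0.24  0.62  1.83 -0.    0.69 -0.26] F [-0.3  1.5 -0.9] w 21.7 tilt [ 6.e-04 -1.e-04 -1.e+00]
(561.5, -125, 49.3, 0.03) -> [ 0.22  0.03 -0.17] [-0.009  0.001  0.   ]
```

View pics/s3c.png

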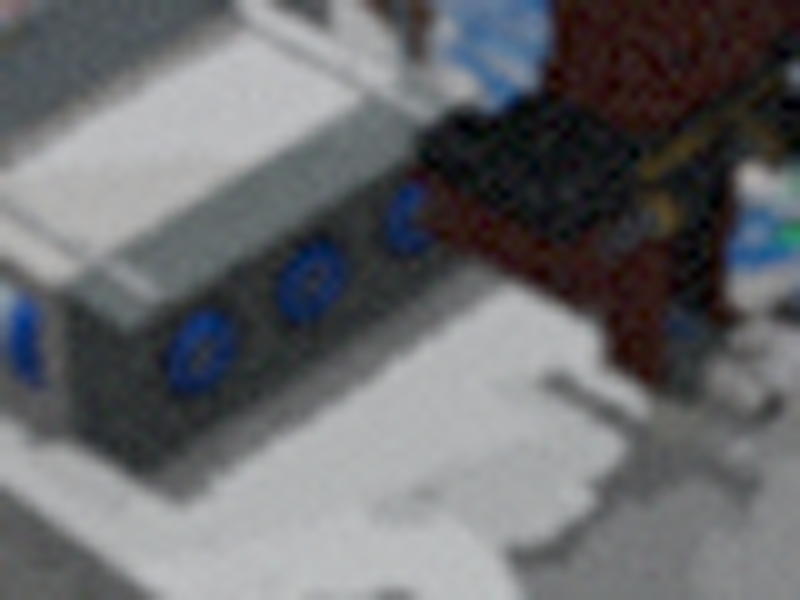

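View pics/t3c.png

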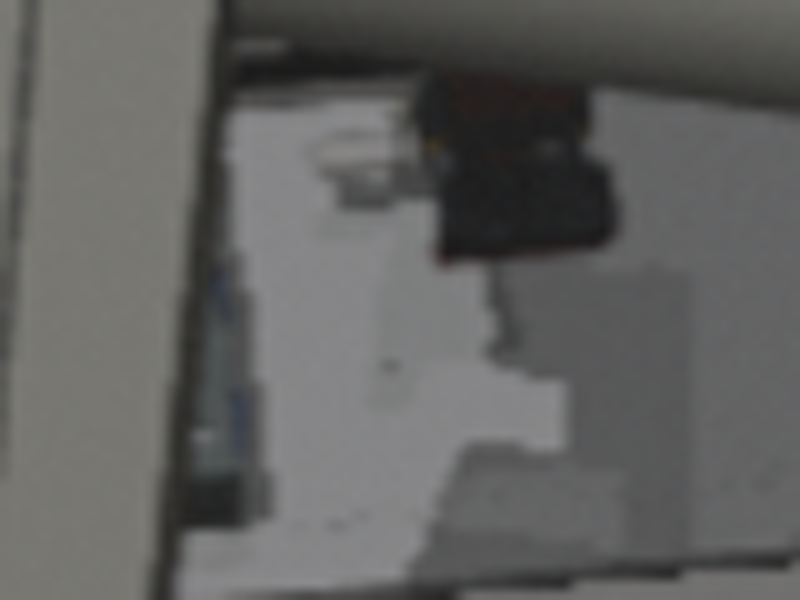

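```bash
python3 - <<'E'
from h import *
crop('t0',245,170,275,220,12,'t0p')
im=cv2.imread('pics/t0.png').astype(int);sub=im[175:220,250:272];bl=(sub[:,:,0]-sub[:,:,2])
ys,xs=np.where(bl>25)
for y,x in zip(ys,xs):print(x+250,y+175,bl[y,x],end=' | ')
print()
print('cam',ray('top',256,192)[0].round(0), ray('scene',256,192)[0].round(0))
for k in(-52,0,52):print('ring center proj',proj('top',unit([(k,-142,42),(k,-142,52)],(504.5,119.4,.026))).round(1).tolist())
print('tip',at('top',271.3,185.2,44.2).round(1), proj('top',[(562.6,-60,44)]))
E
```

```text
cam [ -67.   64. 1501.] [-150. -723.  800.]
ring center proj [[263.9, 211.5], [264.0, 210.6]]
ring center proj [[262.3, 199.1], [262.3, 198.2]]
ring center proj [[260.6, 187.1], [260.7, 186.1]]
tip [563.7 -64.4  44.2] [[270.22420449 185.55437294]]
```

View pics/t0p.png

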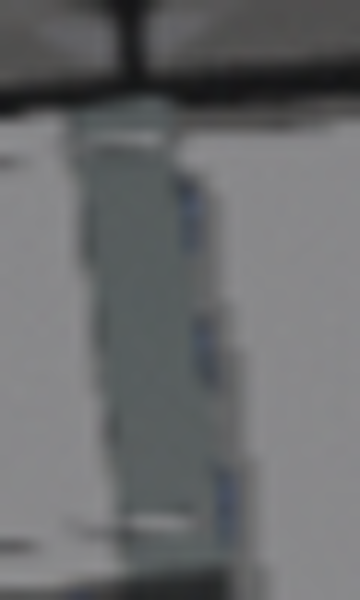

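```bash
python3 - <<'E'
from h import *
go((561.0,-95,49.3,0.03),(559.9,-60,49.3,.03))
E
```

```text
t 5.05 p [ 563.3 -125.3   51.7] psi 0.022 q [-0.24  0.62  1.83  0.    0.69 -0.26] F [ 0.  -0.6  0.8] w 21.9 tilt [ 1.1e-03 -3.0e-04 -1.0e+00]
(561.0, -95, 49.3, 0.03) -> [ 0.24  3.03 -0.17] [-0.008  0.001  0.   ]
(559.9, -60, 49.3, 0.03) -> [ 0.24  6.53 -0.2 ] [-0.008  0.001  0.   ]
```

>>> servo_tool(
  plan=[
    [[0.24,1,-0.17,-0.008,0,0,1.8],[0.24,2,-0.17,-0.008,0,0,1.8],[0.24,3,-0.17,-0.008,0,0,1.8],[0.24,3,-0.17,-0.008,0,0,1.8],[0.24,3,-0.17,-0.008,0,0,1.8]],
  ],
)

```text
t: 5.47
ee_pos: [560.5, -94.2, 48.8]
orientation: [-0.026, 1.571, 0.026]
ft_force: [-0.4, 0.1, -0.1]
width: 21.7
```

```bash
python3 - <<'E'
from h import *
go((560.8,-85,49.3,0.03),(559.9,-60,49.3,.03))
snap('scene','s4');snap('top','t4');crop('s4',225,190,305,250,10,'s4c');crop('t4',240,170,300,215,13,'t4c')
E
```

```text
t 5.47 p [560.5 -94.2  48.8] psi 0.033 q [-0.19  0.62  1.85 -0.    0.67 -0.22] F [-0.4  0.1 -0.1] w 21.7 tilt [-0. -0. -1.]
(560.8, -85, 49.3, 0.03) -> [-0.05  0.91  0.06] [ 0.003 -0.     0.   ]
(559.9, -60, 49.3, 0.03) -> [-0.05  3.42  0.05] [ 0.003 -0.     0.   ]
```

View pics/s4c.png

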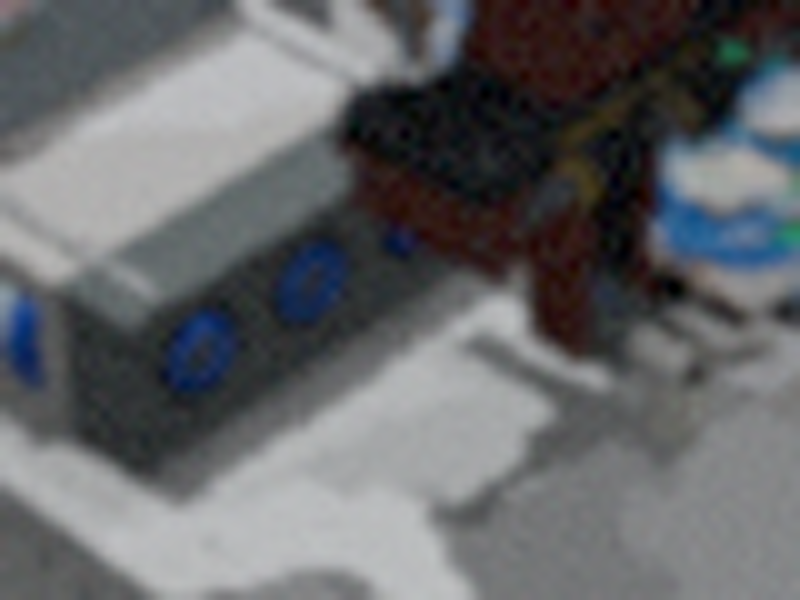

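View pics/t4c.png

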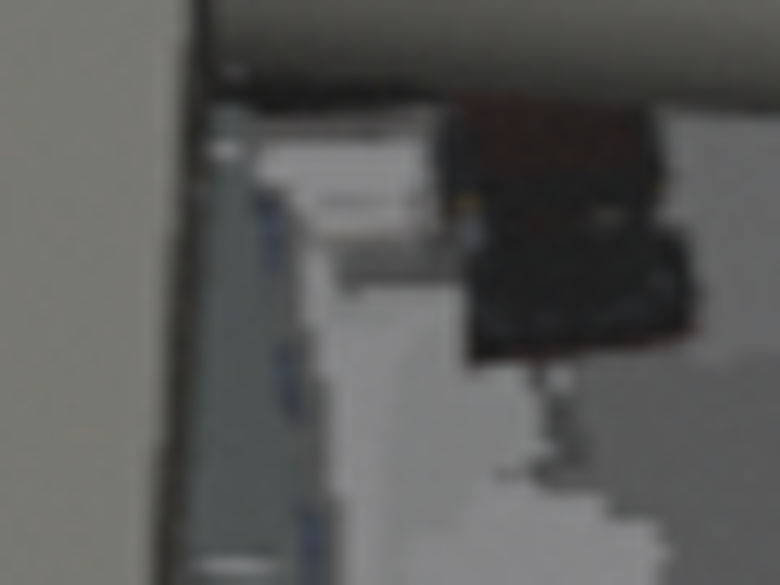

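```bash
python3 - <<'E'
from h import *
im=cv2.imread('pics/t4.png')[178:202,256:286].astype(float)
im=np.clip((im-40)*2.0,0,255).astype(np.uint8)
cv2.imwrite('pics/t4e.png',cv2.resize(im,None,fx=24,fy=24,interpolation=cv2.INTER_CUBIC))
f=lambda P:((proj('top',P)-[256,178]+.5)*24-.5).round(0).tolist()
print(f([(559.5,-60,41.5),(558.4,-31,41.5)]))
print('ring',f([(560.2,-23,42)]))
E
```

```text
[[354.0, 216.0], [182.0, 237.0]]
ring [[133.0, 230.0]]
```

View pics/t4e.png

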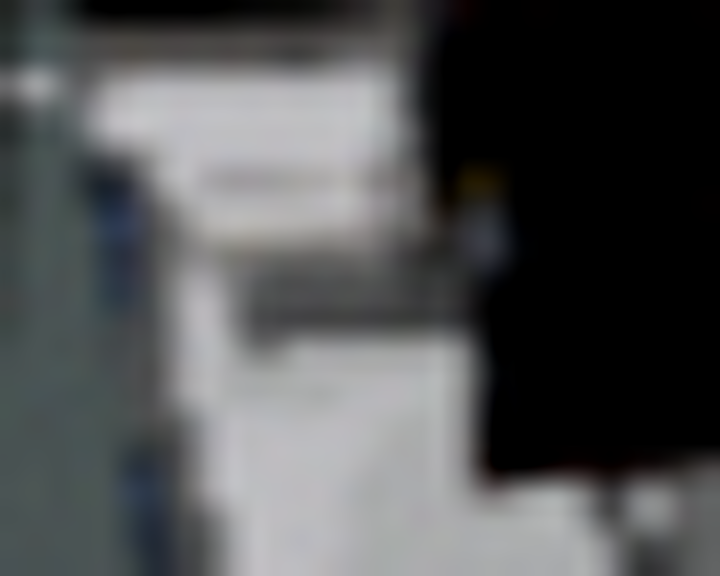

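>>> servo_tool(
  plan=[
    [[-0.05,0.3,-0.1,0,0,0,1.8],[-0.05,0.6,-0.1,0,0,0,1.8],[-0.05,0.9,-0.1,0,0,0,1.8],[-0.05,1.2,-0.1,0,0,0,1.8],[-0.05,1.4,-0.1,0,0,0,1.8],[-0.05,1.4,-0.1,0,0,0,1.8]],
  ],
)

```text
t: 6.07
ee_pos: [559.0, -80.8, 49.1]
orientation: [-0.025, 1.571, 0.025]
ft_force: [0.7, 0.3, 0.3]
width: 21.7
```

```bash
python3 - <<'E'
from h import *
go((559.4,-65,49.3,0.03))
print(ctrl.get_obs()['moment'])
E
```

```text
t 6.07 p [559.  -80.8  49.1] psi 0.031 q [-0.16  0.61  1.86  0.    0.67 -0.2 ] F [0.7 0.3 0.3] w 21.7 tilt [-1.e-04  1.e-04 -1.e+00]
(559.4, -65, 49.3, 0.03) -> [-0.02  1.58  0.09] [ 0.001 -0.    -0.   ]
[-0.11400872  0.1069958  -0.02534942]
```

>>> servo_tool(
  plan=[
    [[0,0.3,0,0,0,0,1.8],[0,0.6,0,0,0,0,1.8],[0,0.9,0,0,0,0,1.8],[0,1.2,0,0,0,0,1.8],[0,1.5,0,0,0,0,1.8],[0,1.5,0,0,0,0,1.8]],
  ],
)

```text
t: 6.57
ee_pos: [559.5, -65.7, 49.5]
orientation: [-0.024, 1.569, 0.024]
ft_force: [3.3, 1.2, -1.2]
width: 21.7
```

```bash
python3 - <<'E'
from h import *
go((559.4,-50,49.3,0.03))
print(ctrl.get_obs()['moment'])
E
```

```text
t 6.57 p [559.5 -65.7  49.5] psi 0.031 q [-0.14  0.61  1.86  0.    0.67 -0.17] F [ 3.3  1.2 -1.2] w 21.7 tilt [ 1.8e-03  1.0e-04 -1.0e+00]
(559.4, -50, 49.3, 0.03) -> [0.02 1.57 0.04] [ 0.001  0.002 -0.   ]
[ 0.18146472 -0.62168554 -0.22797317]
```

>>> servo_tool(
  plan=[
    [[0,0.3,0.07,0,0,0,1.8],[0,0.6,0.07,0,0,0,1.8],[0,0.9,0.07,0,0,0,1.8],[0,1.2,0.07,0,0,0,1.8],[0,1.5,0.07,0,0,0,1.8],[0,1.6,0.07,0,0,0,1.8]],
  ],
)

```text
t: 7.07
ee_pos: [559.3, -50.3, 49.3]
orientation: [-0.025, 1.57, 0.024]
ft_force: [3.7, -5.3, -0.8]
width: 21.9
```

```bash
python3 - <<'E'
from h import *
go((559.4,-50,49.3,0.03))
print(ctrl.get_obs()['moment'])
E
```

```text
t 7.07 p [559.3 -50.3  49.3] psi 0.031 q [-0.11  0.61  1.87 -0.    0.67 -0.14] F [ 3.7 -5.3 -0.8] w 21.9 tilt [ 9.e-04 -4.e-04 -1.e+00]
(559.4, -50, 49.3, 0.03) -> [-0.    0.03  0.02] [0.001 0.001 0.   ]
[-0.92018973 -0.55723761 -0.20349586]
```

>>> servo_tool(
  plan=[
    [[0,0.2,0.05,0,0,0,1.8],[0,0.4,0.05,0,0,0,1.8],[0,0.5,0.05,0,0,0,1.8],[0,0.5,0.05,0,0,0,1.8]],
  ],
)

```text
t: 7.4
ee_pos: [559.2, -45.2, 49.1]
orientation: [-0.025, 1.571, 0.024]
ft_force: [2.6, -2.9, -0.4]
width: 22.0
```

```bash
python3 - <<'E'
from h import *
go((559.4,-50,49.3,0.03))
print(ctrl.get_obs()['moment'])
snap('scene','s5');snap('top','t5');crop('s5',225,190,305,250,10,'s5c');crop('t5',240,170,300,215,13,'t5c')
E
```

```text
t 7.4 p [559.2 -45.2  49.1] psi 0.031 q [-0.1   0.61  1.87 -0.    0.67 -0.13] F [ 2.6 -2.9 -0.4] w 22.0 tilt [ 1.e-04 -1.e-04 -1.e+00]
(559.4, -50, 49.3, 0.03) -> [-0.02 -0.48  0.01] [0.001 0.    0.   ]
[-0.52584107 -0.45791807 -0.16462669]
```

View pics/s5c.png

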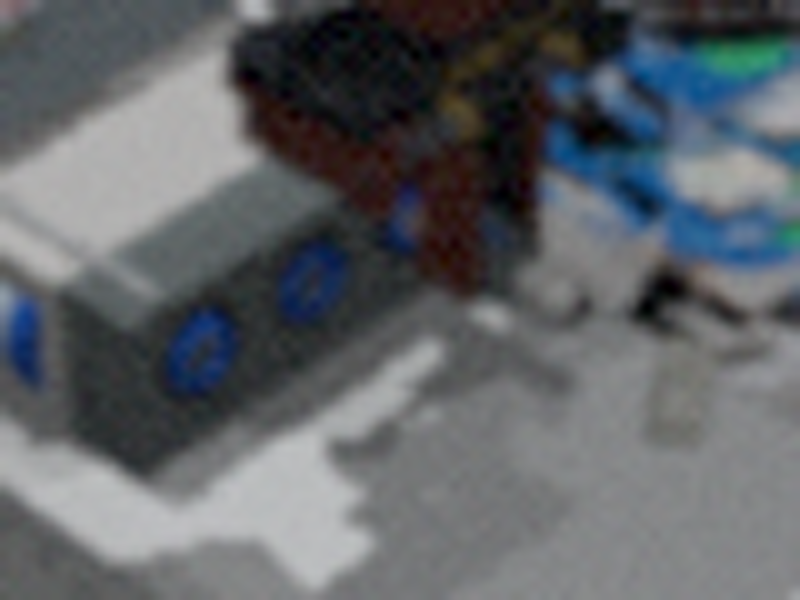

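View pics/t5c.png

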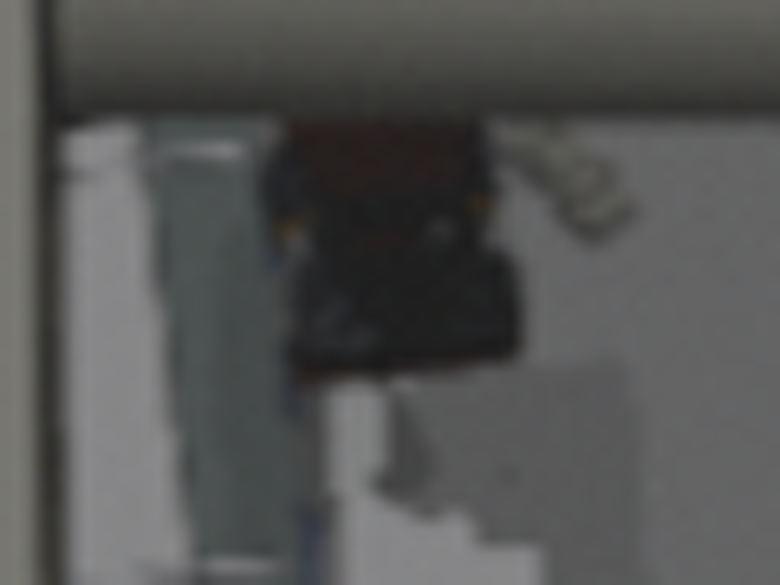

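>>> servo_tool(
  plan=[
    [[0,0.2,0.05,0,0,0,1.8],[0,0.4,0.05,0,0,0,1.8],[0,0.4,0.05,0,0,0,1.8]],
  ],
)

```text
t: 7.75
ee_pos: [559.6, -44.8, 49.5]
orientation: [-0.03, 1.571, 0.023]
ft_force: [0.4, -26.3, 1.1]
width: 21.8
```

```bash
python3 - <<'E'
from h import *
go((559.4,-50,49.3,0.03))
print(ctrl.get_obs()['moment'])
E
```

```text
t 7.75 p [559.6 -44.8  49.5] psi 0.034 q [-0.1   0.61  1.87 -0.01  0.67 -0.13] F [  0.4 -26.3   1.1] w 21.8 tilt [ 1.0e-04 -4.9e-03 -1.0e+00]
(559.4, -50, 49.3, 0.03) -> [ 0.02 -0.52 -0.03] [ 0.004 -0.     0.005]
[-4.57114628e+00 -5.28274734e-04  5.60679960e-02]
```

>>> servo_tool(
  plan=[
    [[0,-0.35,0,0,0,0,1.8],[0,-0.35,0,0,0,0,3.6],[0,-0.35,0,0,0,0,3.6],[0,-0.35,0,0,0,0,3.6],[-2,-0.35,0,0,0,0,3.6],[-5,-0.35,0,0,0,0,3.6],[-8,-0.6,0,0,0,0,3.6],[-11,-2,0,0,0,0,4.5]],
  ],
)

```text
t: 8.42
ee_pos: [559.1, -59.4, 159.8]
orientation: [-0.025, 1.573, 0.027]
ft_force: [0.0, 0.1, -0.9]
width: 39.7
```

```bash
python3 - <<'E'
from h import *
go((481,-295.4,110,-2.017))
E
```

```text
t 8.42 p [559.1 -59.4 159.8] psi 0.033 q [-0.13  0.44  1.82  0.    0.89 -0.16] F [ 0.   0.1 -0.9] w 39.7 tilt [-2.5e-03  9.0e-04 -1.0e+00]
(481, -295.4, 110, -2.017) -> [  4.98 -23.33  -8.58] [ 2.05e+00 -3.00e-03  2.00e-03]
```

>>> servo_tool(
  plan=[
    [[3,-23.3,-8.58,2.05,0,0,4.5],[3,-23.3,-8.58,2.05,0,0,4.5],[3,-23.3,-8.58,2.05,0,0,4.5],[3,-23.3,-8.58,2.05,0,0,4.5],[3,-23.3,-8.58,2.05,0,0,4.5],[3,-23.3,-8.58,2.05,0,0,4.5],[3,-23.3,-8.58,2.05,0,0,4.5],[3,-23.3,-8.58,2.05,0,0,4.5]],
  ],
)

```text
t: 9.08
ee_pos: [480.3, -298.4, 128.6]
orientation: [0.763, 1.434, -0.763]
ft_force: [-0.7, -0.1, 0.7]
width: 44.9
```

```bash
python3 - <<'E'
from h import *
go((481,-295.4,110,-2.017))
snap('scene','s6');crop('s6',225,180,385,300,5,'s6c')
snap('top','t6');crop('t6',240,160,400,230,5,'t6c')
E
```

```text
t 9.08 p [ 480.3 -298.4  128.6] psi -0.979 q [-0.58  0.49  1.83  0.    0.83  0.4 ] F [-0.7 -0.1  0.7] w 44.9 tilt [-1.1e-03  9.0e-04 -1.0e+00]
(481, -295.4, 110, -2.017) -> [ 1.86  0.23 -0.2 ] [ 1.038e+00 -1.000e-03  1.000e-03]
```

View pics/s6c.png

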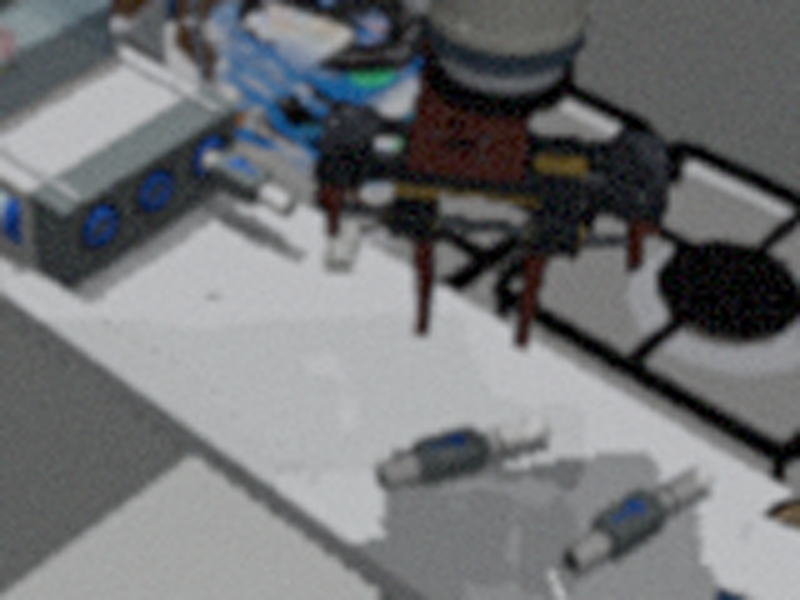

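View pics/t6c.png

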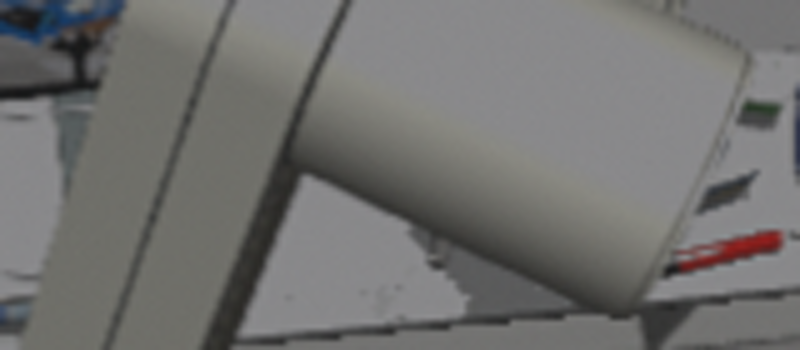

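>>> servo_tool(
  plan=[
    [[2,0.23,-0.2,1.038,0,0,4.5],[2,0.23,-0.2,1.038,0,0,4.5],[2,0.23,-0.2,1.038,0,0,4.5],[2,0.23,-0.2,1.038,0,0,4.5],[4,0.23,-0.2,1.038,0,0,4.5],[5,0.23,-0.2,1.038,0,0,4.5],[6,0.23,-0.2,1.038,0,0,4.5],[6,0.23,-0.2,1.038,0,0,4.5]],
  ],
)

```text
t: 9.85
ee_pos: [481.6, -292.0, 67.3]
orientation: [1.496, 0.998, -1.498]
ft_force: [-0.1, 0.5, 0.8]
width: 45.0
```

```bash
python3 - <<'E'
from h import *
go((481,-295.4,17.5,-2.017))
E
```

```text
t 9.85 p [ 481.6 -292.    67.3] psi -1.969 q [-0.57  0.58  1.86  0.    0.71  1.4 ] F [-0.1  0.5  0.8] w 45.0 tilt [-0.003  0.002 -1.   ]
(481, -295.4, 17.5, -2.017) -> [4.98 0.1  0.34] [ 0.048 -0.001  0.004]
```

>>> servo_tool(
  plan=[
    [[1,0.1,0.3,0.04,0,0,4.5],[2,0.1,0.3,0.04,0,0,4.5],[4,0.1,0.3,0.04,0,0,4.5],[4.9,0.1,0.3,0.04,0,0,4.5],[4.9,0.1,0.3,0.04,0,0,4.5],[4.9,0.1,0.3,0.04,0,0,4.5]],
  ],
)

```text
t: 10.35
ee_pos: [481.8, -296.2, 19.6]
orientation: [1.522, 0.972, -1.524]
ft_force: [0.2, -0.2, 0.4]
width: 44.9
```

```bash
python3 - <<'E'
from h import *
go((481,-295.4,17.5,-2.017))
snap('scene','s7');crop('s7',265,200,365,290,7,'s7c')
E
```

```text
t 10.35 p [ 481.8 -296.2   19.6] psi -2.006 q [-0.57  0.67  1.86  0.    0.62  1.43] F [ 0.2 -0.2  0.4] w 44.9 tilt [-0.0015  0.001  -1.    ]
(481, -295.4, 17.5, -2.017) -> [ 0.21 -0.11 -0.04] [ 0.011 -0.     0.002]
```

View pics/s7c.png

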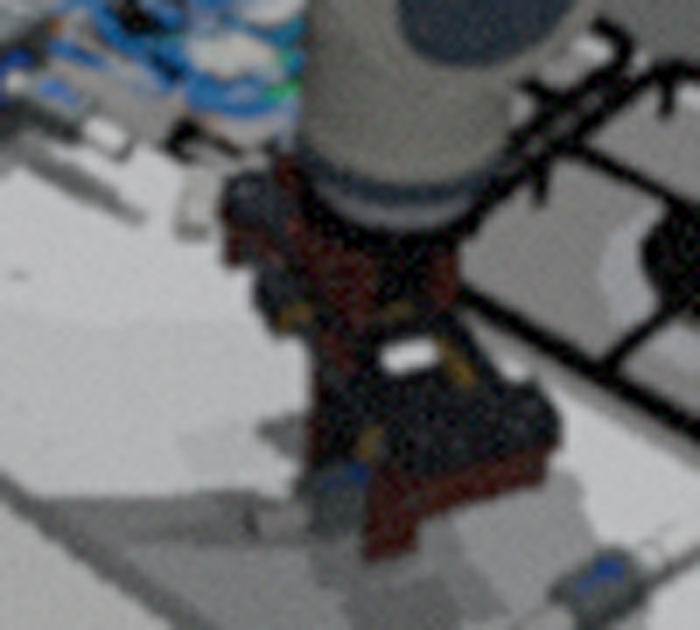

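Tube B (body near crop (340,495)) lies between the fingers. Close.

>>> servo_tool(
  plan=[
    [[0.05,0,0,0,0,0,4.5],[0.05,0,0,0,0,0,1.8],[0.05,0,0,0,0,0,1.8],[0.05,0,0,0,0,0,1.8],[0.05,0,0,0,0,0,1.8],[0.05,0,0,0,0,0,1.8]],
  ],
)

```text
t: 10.9
ee_pos: [482.3, -297.1, 20.1]
orientation: [1.524, 0.968, -1.524]
ft_force: [-0.4, 1.0, 3.2]
width: 21.7
```

```bash
python3 - <<'E'
from h import *
go((481,-295.4,17.5,-2.017))
E
```

```text
t 10.9 p [ 482.3 -297.1   20.1] psi -2.009 q [-0.57  0.67  1.86  0.    0.62  1.44] F [-0.4  1.   3.2] w 21.7 tilt [ 5.e-04 -3.e-04 -1.e+00]
(481, -295.4, 17.5, -2.017) -> [ 0.26 -0.19 -0.1 ] [ 0.008  0.    -0.001]
```

>>> servo_tool(
  plan=[
    [[-4,0,0,0,0,0,1.8],[-8,0,0,0,0,0,1.8],[-8,0,0,0,0,0,1.8],[-8,0,0,0,0,0,1.8]],
  ],
)

```text
t: 11.23
ee_pos: [483.5, -297.9, 101.8]
orientation: [1.525, 0.964, -1.521]
ft_force: [0.4, 0.1, -0.3]
width: 22.0
```

```bash
python3 - <<'E'
from h import *
go((509.8,-120,98,0.031))
E
```

```text
t 11.23 p [ 483.5 -297.9  101.8] psi -2.009 q [-0.57  0.53  1.84 -0.    0.77  1.44] F [ 0.4  0.1 -0.3] w 22.0 tilt [ 0.0041 -0.0027 -1.    ]
(509.8, -120, 98, 0.031) -> [  0.35  -5.17 -17.22] [-2.04e+00  5.00e-03 -2.00e-03]
```

>>> servo_tool(
  plan=[
    [[0.3,-5.2,-17.2,-2.04,0,0,1.8],[0.3,-5.2,-17.2,-2.04,0,0,1.8],[0.3,-5.2,-17.2,-2.04,0,0,1.8],[0.3,-5.2,-17.2,-2.04,0,0,1.8],[0.3,-5.2,-17.2,-2.04,0,0,1.8],[0.3,-5.2,-17.2,-2.04,0,0,1.8],[0.3,-5.2,-17.2,-2.04,0,0,1.8],[0.3,-5.2,-17.2,-2.04,0,0,1.8]],
  ],
)

```text
t: 11.9
ee_pos: [507.0, -118.2, 95.2]
orientation: [0.78, 1.429, -0.781]
ft_force: [0.3, -0.4, -0.4]
width: 22.1
```

```bash
python3 - <<'E'
from h import *
go((509.8,-120,98,0.031))
E
```

```text
t 11.9 p [ 507.  -118.2   95.2] psi -1.001 q [-0.25  0.49  1.94 -0.    0.71  0.75] F [ 0.3 -0.4 -0.4] w 22.1 tilt [-2.5e-03  6.0e-04 -1.0e+00]
(509.8, -120, 98, 0.031) -> [-0.28  0.13  0.3 ] [-1.032e+00 -3.000e-03  1.000e-03]
```

>>> servo_tool(
  plan=[
    [[0,0.1,0.3,-1.032,0,0,1.8],[0,0.1,0.3,-1.032,0,0,1.8],[0,0.1,0.3,-1.032,0,0,1.8],[0,0.1,0.3,-1.032,0,0,1.8],[0,0.1,0.3,-1.032,0,0,1.8],[0,0.1,0.3,-1.032,0,0,1.8],[0,0.1,0.3,-1.032,0,0,1.8],[0,0.1,0.3,-1.032,0,0,1.8]],
  ],
)

```text
t: 12.57
ee_pos: [509.3, -120.9, 95.2]
orientation: [0.003, 1.573, -0.002]
ft_force: [-0.2, -1.0, -1.5]
width: 21.8
```

```bash
python3 - <<'E'
from h import *
go((509.6,-115,51.1,0.031))
E
```

```text
t 12.57 p [ 509.3 -120.9   95.2] psi -0.003 q [-0.26  0.49  1.94 -0.    0.71 -0.25] F [-0.2 -1.  -1.5] w 21.8 tilt [-2.6e-03  6.0e-04 -1.0e+00]
(509.6, -115, 51.1, 0.031) -> [4.41 0.59 0.04] [-0.034 -0.003 -0.001]
```

>>> servo_tool(
  plan=[
    [[1.5,0,0,-0.034,0,0,1.8],[3,0,0,-0.034,0,0,1.8],[4.4,0.3,0.04,-0.034,0,0,1.8],[4.4,0.6,0.04,-0.034,0,0,1.8],[4.4,0.6,0.04,-0.034,0,0,1.8],[4.4,0.6,0.04,-0.034,0,0,1.8]],
  ],
)

```text
t: 13.07
ee_pos: [510.6, -115.0, 52.4]
orientation: [-0.02, 1.572, 0.02]
ft_force: [0.1, -0.8, -0.3]
width: 22.0
```

```bash
python3 - <<'E'
from h import *
go((508.8,-90,51.1,0.031),(508.5,-80,51.1,.031))
E
```

```text
t 13.07 p [ 510.6 -115.    52.4] psi 0.025 q [-0.24  0.57  1.95 -0.    0.62 -0.27] F [ 0.1 -0.8 -0.3] w 22.0 tilt [-1.e-03  2.e-04 -1.e+00]
(508.8, -90, 51.1, 0.031) -> [ 0.13  2.5  -0.12] [-0.006 -0.001 -0.   ]
(508.5, -80, 51.1, 0.031) -> [ 0.13  3.5  -0.12] [-0.006 -0.001 -0.   ]
```

>>> servo_tool(
  plan=[
    [[0.1,1,-0.12,-0.005,0,0,1.8],[0.1,2,-0.12,-0.005,0,0,1.8],[0.1,2.3,-0.12,-0.005,0,0,1.8],[0.1,2.3,-0.12,-0.005,0,0,1.8],[0.1,2.3,-0.12,-0.005,0,0,1.8]],
  ],
)

```text
t: 13.48
ee_pos: [509.4, -91.7, 52.0]
orientation: [-0.025, 1.57, 0.024]
ft_force: [0.7, -0.9, -0.8]
width: 21.9
```

```bash
python3 - <<'E'
from h import *
go((508.1,-65,51.1,.031))
E
```

```text
t 13.48 p [509.4 -91.7  52. ] psi 0.031 q [-0.2   0.56  1.96 -0.    0.61 -0.23] F [ 0.7 -0.9 -0.8] w 21.9 tilt [ 6.e-04 -2.e-04 -1.e+00]
(508.1, -65, 51.1, 0.031) -> [ 0.09  2.68 -0.04] [0.    0.001 0.   ]
```

>>> servo_tool(
  plan=[
    [[0.09,0.4,-0.05,0,0,0,1.8],[0.09,0.8,-0.05,0,0,0,1.8],[0.09,1.2,-0.05,0,0,0,1.8],[0.09,1.6,-0.05,0,0,0,1.8],[0.09,2,-0.05,0,0,0,1.8],[0.09,2,-0.05,0,0,0,1.8]],
  ],
)

```text
t: 13.98
ee_pos: [508.0, -71.5, 50.7]
orientation: [-0.024, 1.571, 0.024]
ft_force: [0.8, -0.0, 0.4]
width: 22.2
```

```bash
python3 - <<'E'
from h import *
go((507.5,-46,51.1,.031))
print(ctrl.get_obs()['moment'])
E
```

```text
t 13.98 p [508.  -71.5  50.7] psi 0.031 q [-0.16  0.56  1.97  0.    0.61 -0.19] F [ 0.8 -0.   0.4] w 22.2 tilt [-2.e-04  1.e-04 -1.e+00]
(507.5, -46, 51.1, 0.031) -> [-0.04  2.55  0.03] [-0. -0. -0.]
[-0.0086151   0.04906867  0.02241886]
```

>>> servo_tool(
  plan=[
    [[-0.03,0.4,0.02,0,0,0,1.8],[-0.03,0.8,0.02,0,0,0,1.8],[-0.03,1.2,0.03,0,0,0,1.8],[-0.03,1.6,0.03,0,0,0,1.8],[-0.03,2,0.03,0,0,0,1.8],[-0.03,2.4,0.03,0,0,0,1.8],[-0.03,2.7,0.03,0,0,0,1.8]],
  ],
)

```text
t: 14.57
ee_pos: [507.7, -45.0, 51.1]
orientation: [-0.024, 1.57, 0.023]
ft_force: [0.2, -3.4, -1.1]
width: 21.9
```

```bash
python3 - <<'E'
from h import *
go((507.5,-46,51.1,.031))
print(ctrl.get_obs()['moment'])
E
```

```text
t 14.57 p [507.7 -45.   51.1] psi 0.03 q [-0.11  0.56  1.98 -0.    0.6  -0.14] F [ 0.2 -3.4 -1.1] w 21.9 tilt [ 4.e-04 -2.e-04 -1.e+00]
(507.5, -46, 51.1, 0.031) -> [-0.   -0.1  -0.02] [-0.001  0.     0.   ]
[-0.75518299 -0.02529595  0.02674359]
```

>>> servo_tool(
  plan=[
    [[0,0.3,0,0,0,0,1.8],[0,0.4,0,0,0,0,1.8],[0,0.4,0,0,0,0,1.8]],
  ],
)

```text
t: 14.82
ee_pos: [507.8, -42.2, 51.2]
orientation: [-0.026, 1.57, 0.023]
ft_force: [0.8, -12.9, 0.6]
width: 21.9
```

>>> servo_tool(
  plan=[
    [[0,0.2,0,0,0,0,1.8],[0,0.2,0,0,0,0,1.8]],
  ],
)

```text
t: 14.98
ee_pos: [508.0, -42.0, 51.4]
orientation: [-0.029, 1.569, 0.022]
ft_force: [-1.6, -25.6, 0.4]
width: 21.8
```

Home (25 N stop). Release and go up.

>>> servo_tool(
  plan=[
    [[0,-0.4,0,0,0,0,1.8],[0,-0.4,0,0,0,0,3.5],[0,-0.4,0,0,0,0,3.5],[0,-0.4,0,0,0,0,3.5],[-2,-0.4,0,0,0,0,3.5],[-5,-0.4,0,0,0,0,3.5],[-8,-0.6,0,0,0,0,3.5],[-11,-2,0,0,0,0,4.5]],
  ],
)

```text
t: 15.65
ee_pos: [507.3, -57.6, 161.9]
orientation: [-0.024, 1.572, 0.026]
ft_force: [0.0, -0.9, 0.0]
width: 38.6
```

```bash
python3 - <<'E'
from h import *
go((509.2,-399.5,130,-1.699))
E
```

```text
t 15.65 p [507.3 -57.6 161.9] psi 0.032 q [-0.14  0.36  1.94  0.    0.84 -0.17] F [ 0.  -0.9  0. ] w 38.6 tilt [-1.5e-03  9.0e-04 -1.0e+00]
(509.2, -399.5, 130, -1.699) -> [  3.16 -34.18  -0.9 ] [ 1.731e+00 -2.000e-03  1.000e-03]
```

>>> servo_tool(
  plan=[
    [[2,-34.2,-0.9,1.731,0,0,4.5],[2,-34.2,-0.9,1.731,0,0,4.5],[2,-34.2,-0.9,1.731,0,0,4.5],[2,-34.2,-0.9,1.731,0,0,4.5],[2,-34.2,-0.9,1.731,0,0,4.5],[2,-34.2,-0.9,1.731,0,0,4.5],[2,-34.2,-0.9,1.731,0,0,4.5],[2,-34.2,-0.9,1.731,0,0,4.5]],
  ],
)

```text
t: 16.32
ee_pos: [509.0, -393.4, 141.4]
orientation: [0.761, 1.434, -0.761]
ft_force: [0.5, 0.5, 0.0]
width: 45.1
```

```bash
python3 - <<'E'
from h import *
go((509.2,-399.5,110,-1.699))
snap('scene','s8');crop('s8',225,180,385,300,5,'s8c')
E
```

```text
t 16.32 p [ 509.  -393.4  141.4] psi -0.976 q [-0.68  0.56  1.65  0.    0.93  0.3 ] F [0.5 0.5 0. ] w 45.1 tilt [-1.e-04  5.e-04 -1.e+00]
(509.2, -399.5, 110, -1.699) -> [ 3.14 -0.33  0.52] [ 0.723 -0.001 -0.   ]
```

View pics/s8c.png

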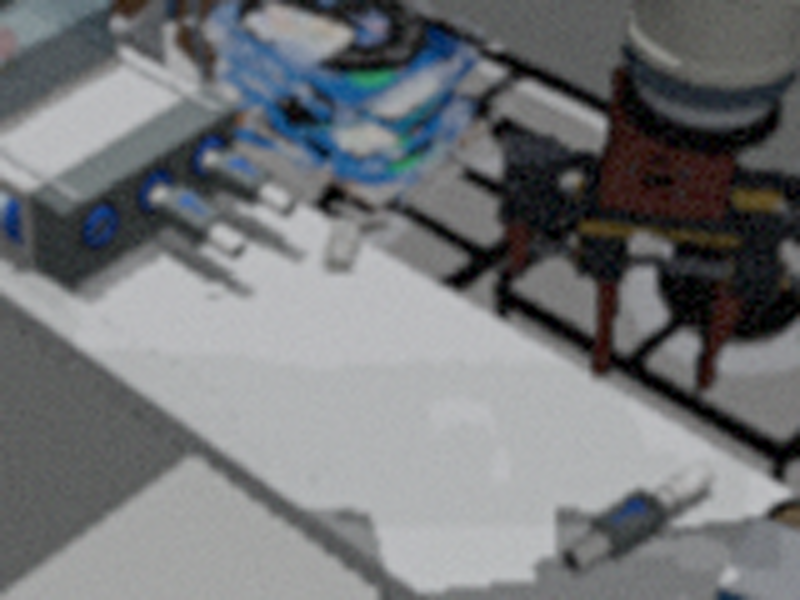

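>>> servo_tool(
  plan=[
    [[1,-0.33,0.5,0.723,0,0,4.5],[2,-0.33,0.5,0.723,0,0,4.5],[3,-0.33,0.5,0.723,0,0,4.5],[3.5,-0.33,0.5,0.723,0,0,4.5],[4,-0.33,0.5,0.723,0,0,4.5],[5,-0.33,0.5,0.723,0,0,4.5],[6,-0.33,0.5,0.723,0,0,4.5],[6.5,-0.33,0.5,0.723,0,0,4.5]],
  ],
)

```text
t: 17.03
ee_pos: [508.9, -396.8, 75.2]
orientation: [1.296, 1.153, -1.296]
ft_force: [0.7, 0.3, -0.0]
width: 45.2
```

```bash
python3 - <<'E'
from h import *
go((509.2,-399.5,17,-1.699))
E
```

```text
t 17.03 p [ 508.9 -396.8   75.2] psi -1.689 q [-0.68  0.66  1.66  0.    0.82  1.01] F [ 0.7  0.3 -0. ] w 45.2 tilt [-0.0014  0.0014 -1.    ]
(509.2, -399.5, 17, -1.699) -> [5.81 0.07 0.27] [ 0.01  -0.001  0.002]
```

>>> servo_tool(
  plan=[
    [[1.5,0.07,0.25,0.01,0,0,4.5],[3,0.07,0.25,0.01,0,0,4.5],[4.5,0.07,0.25,0.01,0,0,4.5],[5.7,0.07,0.25,0.01,0,0,4.5],[5.7,0.07,0.25,0.01,0,0,4.5],[5.7,0.07,0.25,0.01,0,0,4.5]],
  ],
)

```text
t: 17.53
ee_pos: [509.0, -400.0, 18.2]
orientation: [1.306, 1.146, -1.306]
ft_force: [-0.5, 0.2, 0.2]
width: 45.0
```

```bash
python3 - <<'E'
from h import *
go((509.2,-399.5,17,-1.699))
snap('scene','s9');crop('s9',300,220,400,310,7,'s9c')
E
```

```text
t 17.53 p [ 509.  -400.    18.2] psi -1.703 q [-0.68  0.74  1.67 -0.    0.73  1.02] F [-0.5  0.2  0.2] w 45.0 tilt [-0.0019  0.0015 -1.    ]
(509.2, -399.5, 17, -1.699) -> [ 0.12  0.01 -0.05] [-0.004 -0.001  0.002]
```

View pics/s9c.png

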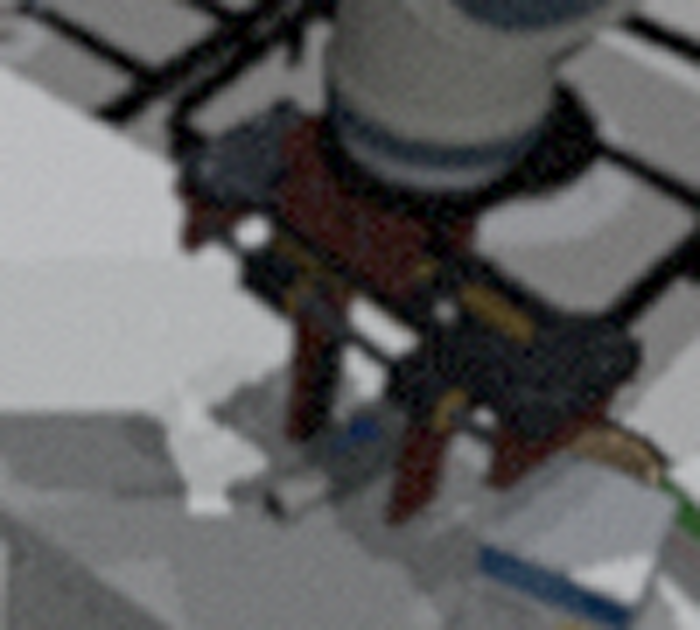

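The tube body (crop (355,450)) is straddled; the carton is clear. Close and lift.

>>> servo_tool(
  plan=[
    [[0,0,0,0,0,0,4.5],[0,0,0,0,0,0,1.8],[0,0,0,0,0,0,1.8],[0,0,0,0,0,0,1.8],[0,0,0,0,0,0,1.8],[0,0,0,0,0,0,1.8]],
  ],
)

```text
t: 18.08
ee_pos: [509.9, -400.7, 20.1]
orientation: [1.306, 1.143, -1.306]
ft_force: [-0.1, 0.5, 2.8]
width: 21.8
```

>>> servo_tool(
  plan=[
    [[-4,0,0,0,0,0,1.8],[-8,0,0,0,0,0,1.8],[-8,0,0,0,0,0,1.8],[-8,0,0,0,0,0,1.8]],
  ],
)

```text
t: 18.42
ee_pos: [511.2, -401.8, 102.3]
orientation: [1.306, 1.138, -1.304]
ft_force: [-0.5, 0.1, 0.2]
width: 21.7
```

```bash
python3 - <<'E'
from h import *
go((457.8,-120,98,0.031))
E
```

```text
t 18.42 p [ 511.2 -401.8  102.3] psi -1.703 q [-0.68  0.62  1.65 -0.    0.86  1.02] F [-0.5  0.1  0.2] w 21.7 tilt [ 0.0042 -0.0034 -1.    ]
(457.8, -120, 98, 0.031) -> [  0.32  -9.01 -27.23] [-1.734e+00  6.000e-03 -1.000e-03]
```

>>> servo_tool(
  plan=[
    [[0.3,-9,-27.2,-1.734,0,0,1.8],[0.3,-9,-27.2,-1.734,0,0,1.8],[0.3,-9,-27.2,-1.734,0,0,1.8],[0.3,-9,-27.2,-1.734,0,0,1.8],[0.3,-9,-27.2,-1.734,0,0,1.8],[0.3,-9,-27.2,-1.734,0,0,1.8],[0.3,-9,-27.2,-1.734,0,0,1.8],[0.3,-9,-27.2,-1.734,0,0,1.8]],
  ],
)

```text
t: 19.08
ee_pos: [452.3, -113.7, 95.1]
orientation: [0.543, 1.509, -0.543]
ft_force: [0.6, -0.0, -0.0]
width: 22.2
```

```bash
python3 - <<'E'
from h import *
go((457.8,-120,98,0.031))
E
```

```text
t 19.08 p [ 452.3 -113.7   95.1] psi -0.693 q [-0.27  0.43  2.06  0.    0.66  0.42] F [ 0.6 -0.  -0. ] w 22.2 tilt [-0.0062  0.0024 -1.    ]
(457.8, -120, 98, 0.031) -> [-0.3  -0.13  0.83] [-0.724 -0.007 -0.   ]
```

>>> servo_tool(
  plan=[
    [[0,-0.1,0.7,-0.724,0,0,1.8],[0,-0.1,0.7,-0.724,0,0,1.8],[0,-0.1,0.7,-0.724,0,0,1.8],[0,-0.1,0.7,-0.724,0,0,1.8],[1,-0.1,0.7,-0.724,0,0,1.8],[2,-0.1,0.7,-0.724,0,0,1.8],[3,-0.1,0.7,-0.724,0,0,1.8],[4,-0.1,0.7,-0.724,0,0,1.8]],
  ],
)

```text
t: 19.75
ee_pos: [460.3, -124.1, 55.3]
orientation: [-0.014, 1.572, 0.014]
ft_force: [-0.2, -0.0, -0.1]
width: 22.0
```

```bash
python3 - <<'E'
from h import *
go((456.9,-92,51.1,0.031))
E
```

```text
t 19.75 p [ 460.3 -124.1   55.3] psi 0.018 q [-0.29  0.52  2.05 -0.    0.57 -0.31] F [-0.2 -0.  -0.1] w 22.0 tilt [-1.4e-03  4.0e-04 -1.0e+00]
(456.9, -92, 51.1, 0.031) -> [ 0.42  3.22 -0.28] [-0.013 -0.001 -0.   ]
```

>>> servo_tool(
  plan=[
    [[0.4,0,-0.28,-0.012,0,0,1.8],[0.4,1,-0.28,-0.012,0,0,1.8],[0.4,2,-0.28,-0.012,0,0,1.8],[0.4,3.2,-0.28,-0.012,0,0,1.8],[0.4,3.2,-0.28,-0.012,0,0,1.8],[0.4,3.2,-0.28,-0.012,0,0,1.8]],
  ],
)

```text
t: 20.25
ee_pos: [457.8, -91.4, 53.1]
orientation: [-0.027, 1.57, 0.027]
ft_force: [0.6, -1.0, -0.5]
width: 21.4
```

```bash
python3 - <<'E'
from h import *
go((456.2,-70,51.1,0.031),(455.6,-46,51.1,.031))
E
```

```text
t 20.25 p [457.8 -91.4  53.1] psi 0.035 q [-0.22  0.52  2.07 -0.    0.55 -0.26] F [ 0.6 -1.  -0.5] w 21.4 tilt [ 7.e-04 -2.e-04 -1.e+00]
(456.2, -70, 51.1, 0.031) -> [ 0.2   2.15 -0.09] [0.004 0.001 0.   ]
(455.6, -46, 51.1, 0.031) -> [ 0.2   4.55 -0.07] [0.004 0.001 0.   ]
```

>>> servo_tool(
  plan=[
    [[0.2,0,-0.09,0.004,0,0,1.8],[0.2,0.3,-0.09,0.004,0,0,1.8],[0.2,0.7,-0.09,0.004,0,0,1.8],[0.2,1.1,-0.09,0.004,0,0,1.8],[0.2,1.5,-0.09,0.004,0,0,1.8],[0.2,1.9,-0.09,0.004,0,0,1.8],[0.2,1.9,-0.09,0.004,0,0,1.8]],
  ],
)

```text
t: 20.83
ee_pos: [455.9, -72.8, 50.6]
orientation: [-0.023, 1.571, 0.023]
ft_force: [0.2, 0.9, -0.8]
width: 21.8
```

```bash
python3 - <<'E'
from h import *
go((455.6,-46,51.1,.031))
print(ctrl.get_obs()['moment'])
E
```

```text
t 20.83 p [455.9 -72.8  50.6] psi 0.029 q [-0.18  0.52  2.08  0.    0.54 -0.21] F [ 0.2  0.9 -0.8] w 21.8 tilt [-1.e-04  1.e-04 -1.e+00]
(455.6, -46, 51.1, 0.031) -> [-0.05  2.68  0.05] [-0.002 -0.    -0.   ]
[-0.06029856  0.05346261 -0.10823919]
```

>>> servo_tool(
  plan=[
    [[-0.03,0.4,0.03,0,0,0,1.8],[-0.03,0.8,0.03,0,0,0,1.8],[-0.03,1.2,0.03,0,0,0,1.8],[-0.03,1.6,0.03,0,0,0,1.8],[-0.03,2,0.03,0,0,0,1.8],[-0.03,2.4,0.03,0,0,0,1.8],[-0.03,2.7,0.03,0,0,0,1.8],[-0.03,2.8,0.03,0,0,0,1.8]],
  ],
)

```text
t: 21.5
ee_pos: [456.2, -46.7, 51.2]
orientation: [-0.027, 1.569, 0.023]
ft_force: [-0.7, -26.6, 0.6]
width: 21.7
```

```bash
python3 - <<'E'
from h import *
go((455.6,-46,51.1,.031))
print(ctrl.get_obs()['moment'])
E
```

```text
t 21.5 p [456.2 -46.7  51.2] psi 0.032 q [-0.13  0.51  2.09 -0.01  0.54 -0.15] F [ -0.7 -26.6   0.6] w 21.7 tilt [ 0.0015 -0.0028 -1.    ]
(455.6, -46, 51.1, 0.031) -> [ 0.01  0.07 -0.06] [0.001 0.001 0.003]
[-4.66386336  0.11783698  0.056179  ]
```

>>> servo_tool(
  plan=[
    [[0,-0.3,0,0,0,0,1.8],[0,-0.3,0,0,0,0,3.5],[0,-0.3,0,0,0,0,3.5],[0,-0.3,0,0,0,0,3.5],[-2,-0.3,0,0,0,0,3.5],[-5,-0.3,0,0,0,0,3.5],[-10,-6,-4,0,0,0,3.5],[-15,-12,-8,0,0,0,3.5]],
  ],
)

```text
t: 22.17
ee_pos: [418.6, -104.9, 150.1]
orientation: [-0.026, 1.571, 0.026]
ft_force: [1.4, -0.3, 0.0]
width: 35.2
```

```bash
python3 - <<'E'
from h import *
go((380,150,260,0))
snap('scene','s10');crop('s10',225,185,305,245,10,'s10c')
E
```

```text
t 22.17 p [ 418.6 -104.9  150.1] psi 0.033 q [-0.27  0.28  2.11  0.    0.75 -0.31] F [ 1.4 -0.3  0. ] w 35.2 tilt [ 1.e-04  2.e-04 -1.e+00]
(380, 150, 260, 0) -> [-10.98  25.61  -3.03] [ 0.033  0.    -0.   ]
```

View pics/s10c.png

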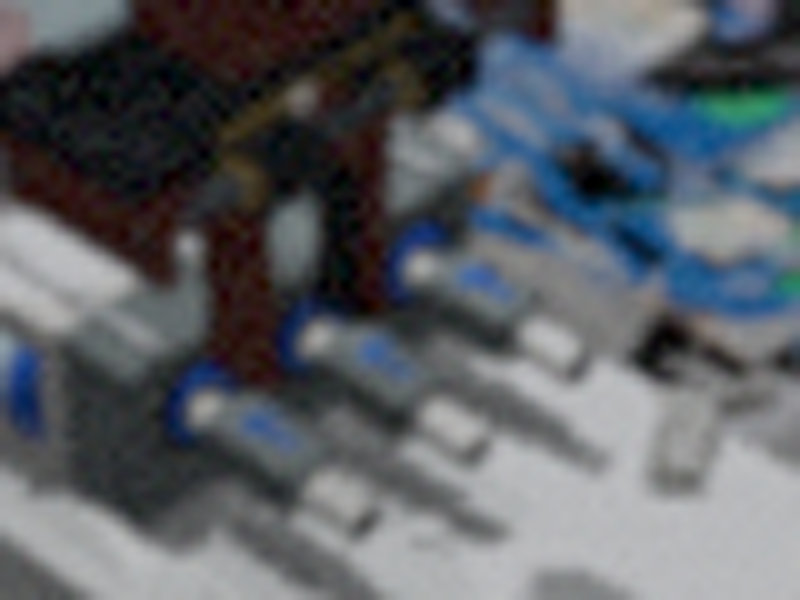

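```bash
python3 - <<'E'
from h import *
crop('s10',240,205,290,240,16,'s10d')
im=cv2.imread('pics/s10d.png')
def tube(seat,d):
    dx=np.array([-np.sin(.031),np.cos(.031),0])
    s=np.array([*seat,42.])-dx*d
    return [s-dx*45,s-dx*85,s-dx*110]
for seat in((557.6,18.4),(505.6,19.2),(453.9,17.5)):
    print((((proj('scene',tube(seat,0))-[240,205]+.5)*16)).round(0).tolist(),(((proj('scene',tube(seat,3))-[240,205]+.5)*16)).round(0).tolist()[2])
E
```

```text
[[454.0, 126.0], [593.0, 204.0], [683.0, 254.0]] [693.0, 260.0]
[[278.0, 231.0], [417.0, 313.0], [507.0, 366.0]] [518.0, 372.0]
[[103.0, 346.0], [242.0, 433.0], [332.0, 488.0]] [343.0, 495.0]
```

View pics/s10d.png

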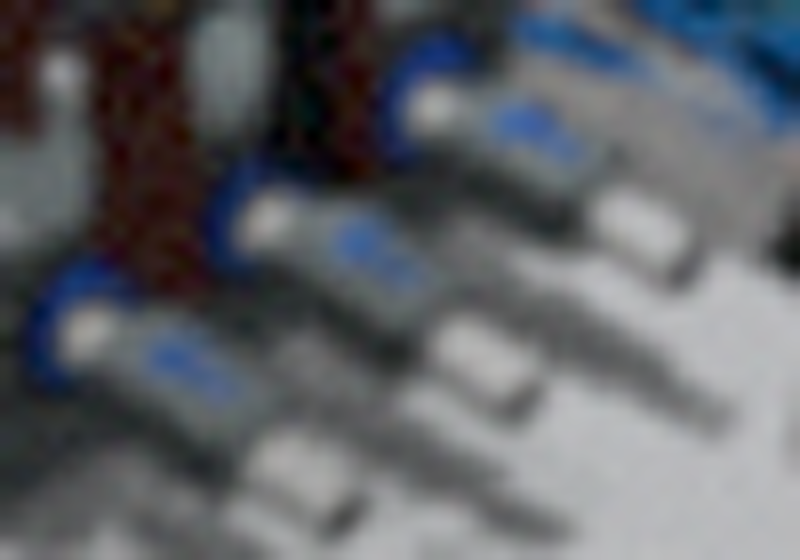

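```bash
python3 - <<'E'
from h import *
go((509.5,-125,140,.031),(509.5,-125,44,.031))
E
```

```text
t 22.22 p [ 416.9 -108.9  153.3] psi 0.031 q [-0.28  0.28  2.11 -0.    0.76 -0.31] F [-0.4 -1.5  2.3] w 34.9 tilt [ 0.0021 -0.0019 -1.    ]
(509.5, -125, 140, 0.031) -> [ 1.35 -1.89  9.2 ] [-0.     0.002  0.002]
(509.5, -125, 44, 0.031) -> [10.95 -1.87  9.18] [-0.     0.002  0.002]
```

>>> servo_tool(
  plan=[
    [[1,-1.9,9.2,0,0,0,0.5],[1,-1.9,9.2,0,0,0,0.5],[1,-1.9,9.2,0,0,0,0.5],[5,-1.9,9.2,0,0,0,0.5],[9,-1.9,9.2,0,0,0,0.5],[10.9,-1.9,9.2,0,0,0,0.5],[10.9,-1.9,9.2,0,0,0,0.5]],
  ],
)

```text
t: 22.8
ee_pos: [507.6, -120.5, 36.0]
orientation: [-0.021, 1.579, 0.025]
ft_force: [-0.7, 0.1, 0.4]
width: 5.2
```

```bash
python3 - <<'E'
from h import *
go((509.3,-105,44,.031),)
E
```

```text
t 22.8 p [ 507.6 -120.5   36. ] psi 0.029 q [-0.26  0.6   1.95  0.    0.6  -0.29] F [-0.7  0.1  0.4] w 5.2 tilt [-0.0084  0.0023 -1.    ]
(509.3, -105, 44, 0.031) -> [-0.8   1.55  0.21] [-0.002 -0.008 -0.003]
```

>>> servo_tool(
  plan=[
    [[-0.4,0.4,0.2,0,0,0,0.5],[-0.6,0.8,0.2,0,0,0,0.5],[-0.6,1.2,0.2,0,0,0,0.5],[-0.6,1.6,0.2,0,0,0,0.5],[-0.6,1.8,0.2,0,0,0,0.5]],
  ],
)

```text
t: 23.22
ee_pos: [513.6, -103.6, 47.7]
orientation: [-0.025, 1.568, 0.023]
ft_force: [0.3, -5.6, 1.0]
width: 5.0
```

```bash
python3 - <<'E'
from h import *
go((509.3,-100,44,.031),)
E
```

```text
t 23.22 p [ 513.6 -103.6   47.7] psi 0.03 q [-0.22  0.58  1.95 -0.    0.61 -0.25] F [ 0.3 -5.6  1. ] w 5.0 tilt [ 0.0029 -0.0012 -1.    ]
(509.3, -100, 44, 0.031) -> [ 0.36  0.37 -0.42] [-0.001  0.003  0.001]
```

>>> servo_tool(
  plan=[
    [[0.2,-0.3,-0.4,0,0,0,0.5],[0.2,-0.3,-0.4,0,0,0,0.5],[0.2,0.2,-0.4,0,0,0,0.5],[0.2,0.5,-0.4,0,0,0,0.5],[0.2,0.5,-0.4,0,0,0,0.5]],
  ],
)

```text
t: 23.63
ee_pos: [510.6, -102.0, 44.8]
orientation: [-0.028, 1.566, 0.02]
ft_force: [-0.2, -23.6, -0.7]
width: 4.8
```

>>> servo_tool(
  plan=[
    [[0,-1.5,0,0,0,0,0.5],[-4,-2,0,0,0,0,0.5],[-8,-2,0,0,0,0,0.5],[-12,-2,0,0,0,0,4],[-16,-2,0,0,0,0,4],[-19,-2,0,0,0,0,4]],
  ],
)

```text
t: 24.13
ee_pos: [509.5, -118.8, 237.2]
orientation: [-0.023, 1.569, 0.022]
ft_force: [2.1, -0.3, 0.1]
width: 21.9
```

```bash
python3 - <<'E'
from h import *
go((480,200,230,1.37),)
E
```

```text
t 24.13 p [ 509.5 -118.8  237.2] psi 0.028 q [-0.25  0.27  1.85  0.    1.01 -0.28] F [ 2.1 -0.3  0.1] w 21.9 tilt [ 2.2e-03 -3.0e-04 -1.0e+00]
(480, 200, 230, 1.37) -> [ 0.71 31.96 -2.04] [-1.342  0.002  0.002]
```

>>> servo_tool(
  plan=[
    [[0.7,32,-2,-1.342,0,0,4],[0.7,32,-2,-1.342,0,0,4],[0.7,32,-2,-1.342,0,0,4],[0.7,32,-2,-1.342,0,0,4],[0.7,32,-2,-1.342,0,0,4],[0.7,32,-2,-1.342,0,0,4],[0.7,32,-2,-1.342,0,0,4],[0.7,32,-2,-1.342,0,0,4]],
  ],
)

```text
t: 24.8
ee_pos: [478.8, 203.6, 227.1]
orientation: [-0.806, 1.416, 0.808]
ft_force: [0.1, 0.5, 0.2]
width: 39.8
```

```bash
python3 - <<'E'
from h import *
go((516.5,385.3,150,1.37),)
snap('scene','s11');crop('s11',215,170,315,245,8,'s11c')
E
```

```text
t 24.8 p [478.8 203.6 227.1] psi 1.036 q [ 0.38  0.28  1.87  0.    0.99 -0.66] F [0.1 0.5 0.2] w 39.8 tilt [-3.e-04  7.e-04 -1.e+00]
(516.5, 385.3, 150, 1.37) -> [ 7.72  6.01 17.56] [-0.334  0.001 -0.   ]
```

View pics/s11c.png

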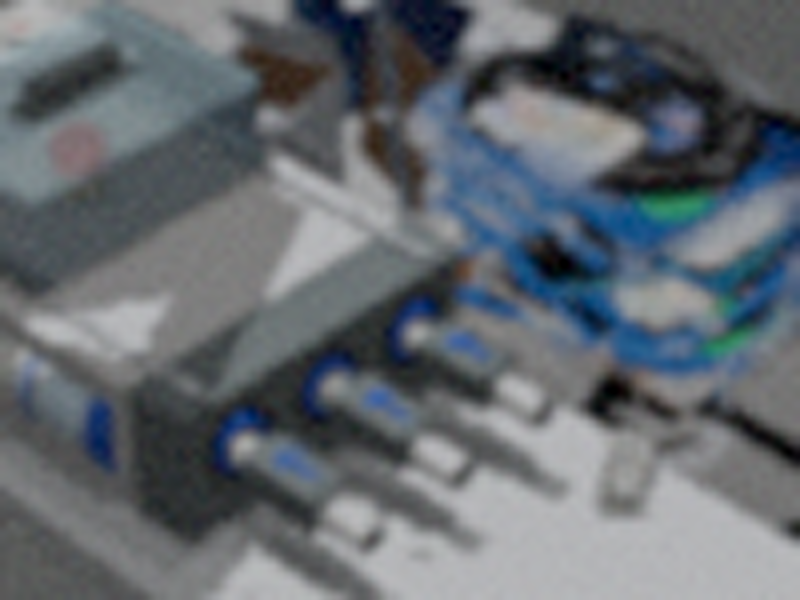

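>>> servo_tool(
  plan=[
    [[7.7,6,17.5,-0.334,0,0,4],[7.7,6,17.5,-0.334,0,0,4],[7.7,6,17.5,-0.334,0,0,4],[7.7,6,17.5,-0.334,0,0,4],[7.7,6,17.5,-0.334,0,0,4],[7.7,6,17.5,-0.334,0,0,4],[7.7,6,17.5,-0.334,0,0,4]],
  ],
)

```text
t: 25.43
ee_pos: [517.6, 382.0, 148.5]
orientation: [-1.056, 1.302, 1.057]
ft_force: [0.1, 0.2, -0.1]
width: 39.8
```

```bash
python3 - <<'E'
from h import *
go((516.5,385.3,64,1.37),)
snap('scene','s12');crop('s12',150,110,240,190,8,'s12c')
snap('top','t12');crop('t12',110,160,230,240,6,'t12c')
E
```

```text
t 25.43 p [517.6 382.  148.5] psi 1.365 q [ 0.62  0.55  1.64  0.    0.95 -0.75] F [ 0.1  0.2 -0.1] w 39.8 tilt [-0.0023 -0.0016 -1.    ]
(516.5, 385.3, 64, 1.37) -> [8.45 0.16 0.31] [-0.005 -0.002 -0.002]
```

View pics/s12c.png

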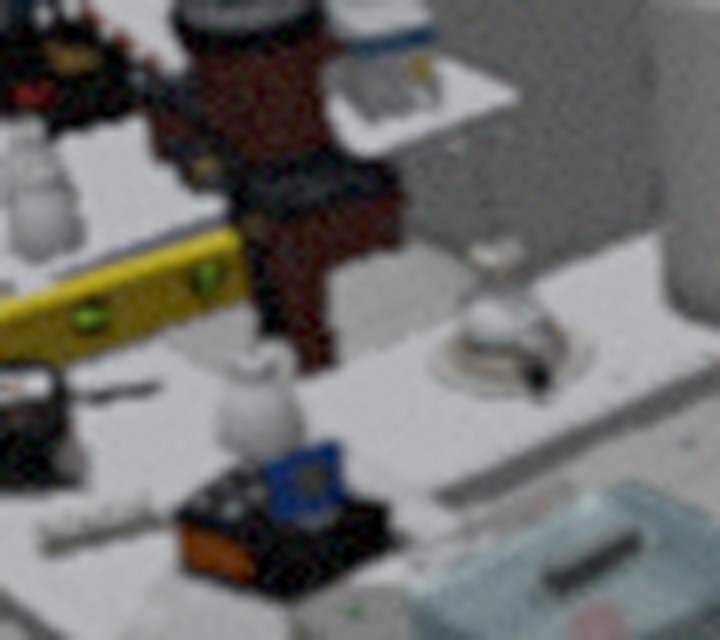

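View pics/t12c.png

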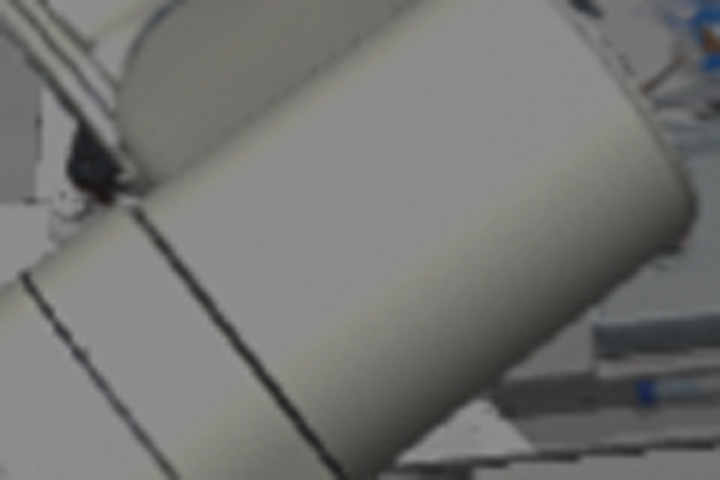

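>>> servo_tool(
  plan=[
    [[2,0.1,0.3,-0.005,0,0,4],[4,0.1,0.3,-0.005,0,0,4],[5,0.1,0.3,-0.005,0,0,4],[5,0.1,0.3,-0.005,0,0,4],[5,0.1,0.3,-0.005,0,0,4]],
  ],
)

```text
t: 25.95
ee_pos: [518.4, 383.4, 100.6]
orientation: [-1.058, 1.299, 1.058]
ft_force: [-1.1, 0.3, 0.9]
width: 40.1
```

```bash
python3 - <<'E'
from h import *
go((516.5,385.3,64,1.37),)
snap('scene','s13');crop('s13',150,130,230,190,10,'s13c')
E
```

```text
t 25.95 p [518.4 383.4 100.6] psi 1.367 q [ 0.62  0.62  1.66 -0.    0.86 -0.75] F [-1.1  0.3  0.9] w 40.1 tilt [-5.e-04 -4.e-04 -1.e+00]
(516.5, 385.3, 64, 1.37) -> [3.66 0.22 0.14] [-0.003 -0.    -0.   ]
```

View pics/s13c.png

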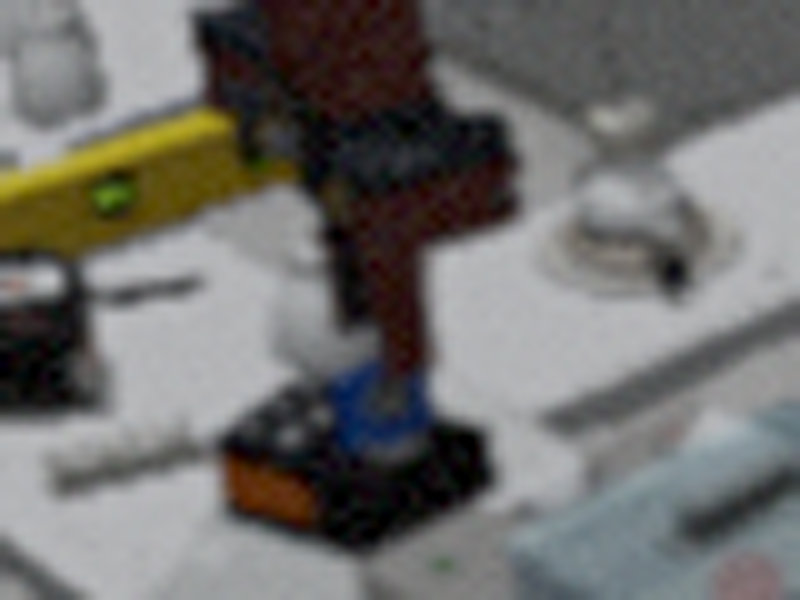

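>>> servo_tool(
  plan=[
    [[1,0.2,0.14,0,0,0,4],[2,0.2,0.14,0,0,0,4],[3,0.2,0.14,0,0,0,4],[3.6,0.2,0.14,0,0,0,4],[3.6,0.2,0.14,0,0,0,4],[3.6,0.2,0.14,0,0,0,4]],
  ],
)

```text
t: 26.5
ee_pos: [516.2, 386.0, 63.3]
orientation: [-1.059, 1.3, 1.059]
ft_force: [0.5, 0.5, -0.0]
width: 40.4
```

```bash
python3 - <<'E'
from h import *
go((516.5,385.3,64,1.37),)
snap('scene','s14');crop('s14',150,130,230,190,10,'s14c')
E
```

```text
t 26.5 p [516.2 386.   63.3] psi 1.368 q [ 0.62  0.67  1.67 -0.    0.8  -0.74] F [ 0.5  0.5 -0. ] w 40.4 tilt [-1.2e-03 -9.0e-04 -1.0e+00]
(516.5, 385.3, 64, 1.37) -> [-0.07 -0.04 -0.06] [-0.002 -0.001 -0.001]
```

View pics/s14c.png

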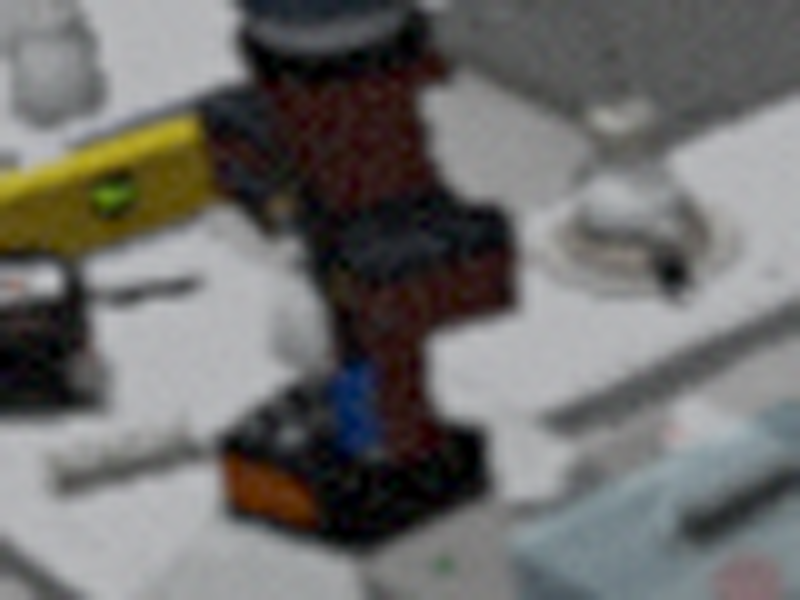

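>>> servo_tool(
  plan=[
    [[0,0,0,0,0,0,0.5],[0,0,0,0,0,0,0.5],[0,0,0,0,0,0,0.5],[0,0,0,0,0,0,0.5],[0,0,0,0,0,0,0.5],[0,0,0,0,0,0,0.5]],
  ],
)

```text
t: 27.05
ee_pos: [516.8, 386.3, 64.4]
orientation: [-1.058, 1.298, 1.058]
ft_force: [-0.2, 0.0, 2.0]
width: 10.1
```

```bash
python3 - <<'E'
from h import *
go((516.5,385.3,120,1.37),)
print(ctrl.get_obs()['moment'])
E
```

```text
t 27.05 p [516.8 386.3  64.4] psi 1.368 q [ 0.62  0.67  1.67  0.    0.8  -0.74] F [-0.2  0.   2. ] w 10.1 tilt [ 4.e-04  3.e-04 -1.e+00]
(516.5, 385.3, 120, 1.37) -> [-5.56  0.   -0.11] [-0.002  0.     0.   ]
[ 0.04362936 -0.00253324  0.05492058]
```

>>> servo_tool(
  plan=[
    [[-2,0,0,0,0,0,0.5],[-4,0,0,0,0,0,0.5],[-7,0,0,0,0,0,0.5],[-10,0,0,0,0,0,0.5],[-10,0,0,0,0,0,0.5],[-10,0,0,0,0,0,0.5]],
  ],
)

```text
t: 27.55
ee_pos: [517.6, 386.9, 166.1]
orientation: [-1.058, 1.294, 1.058]
ft_force: [0.6, -0.9, -1.8]
width: 9.5
```

```bash
python3 - <<'E'
from h import *
go((501,232.5,170,1.6),)
snap('scene','s15');crop('s15',150,110,230,170,10,'s15c')
K=at('top',196.35,202.05,86);print('keyhole top',K)
print('scene proj',proj('scene',[K]), 'hood top left edge', proj('scene',[(500,190,122)]))
o,p,R,psi=cur()
f=lambda P:((proj('scene',P)-[150,110]+.5)*10-.5).round(0).tolist()
z0=p[2]-49.4
b=np.array([np.cos(psi-np.pi/2),np.sin(psi-np.pi/2),0])
print(f([p+b*22*s+[0,0,z0+h-p[2]] for s,h in((-1,65),(1,65),(1,29),(-1,29))]),f([[p[0],p[1],z0+27],[p[0],p[1],z0]]))
E
```

```text
t 27.55 p [517.6 386.9 166.1] psi 1.368 q [ 0.62  0.53  1.63 -0.    0.97 -0.74] F [ 0.6 -0.9 -1.8] w 9.5 tilt [ 0.0032  0.0022 -1.    ]
(501, 232.5, 170, 1.6) -> [ -0.43  -1.49 -15.45] [-0.232  0.003  0.003]
keyhole top [502.0625736  232.10843944  86.        ]
scene proj [[207.46253705 179.97929902]] hood top left edge [[213.23174844 176.06986563]]
[[288.0, 351.0], [394.0, 321.0], [405.0, 404.0], [301.0, 434.0]] [[354.0, 423.0], [363.0, 484.0]]
```

View pics/s15c.png

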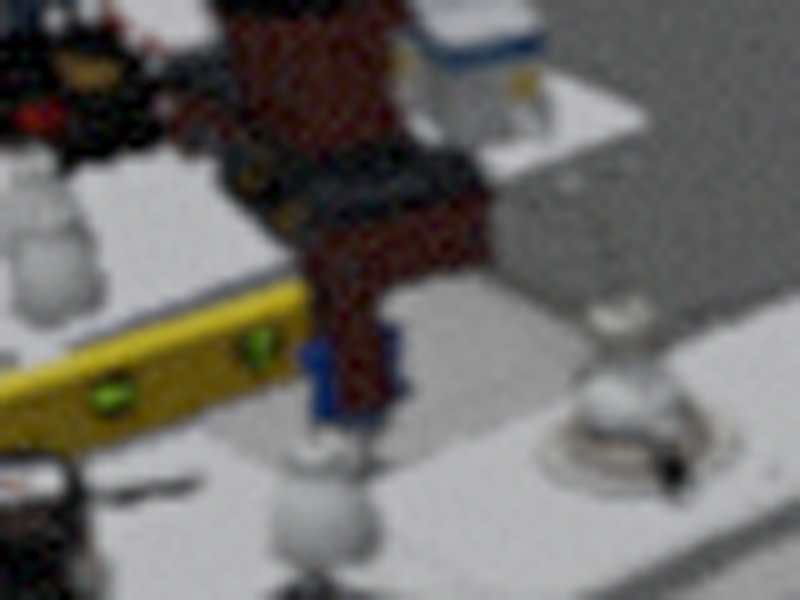

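```bash
python3 - <<'E'
from h import *
for n in('s0','s15'):
    im=cv2.imread(f'pics/{n}.png').astype(int)
    y0,y1,x0,x1=(140,155,176,196) if n=='s15' else (160,180,180,198)
    b=(im[y0:y1,x0:x1,0]-(im[y0:y1,x0:x1,1]+im[y0:y1,x0:x1,2])//2)
    print(n,x0,y0)
    for r in range(y1-y0):print(y0+r,' '.join(f'{v:4d}' for v in b[r]))
o,p,R,psi=cur()
z0=p[2]-49.4
b=np.array([np.cos(psi-np.pi/2),np.sin(psi-np.pi/2),0]);j=np.array([np.cos(psi),np.sin(psi),0])
for dd in(-5,5):print(proj('scene',[p+j*dd+b*22*s+[0,0,z0+h-p[2]] for s,h in((-1,65),(1,65),(1,29),(-1,29))]).round(1).tolist())
q=np.array([516.8,386.3,0])
for dd in(-5,5):print(proj('scene',[q+j*dd+b*22*s+[0,0,15+h] for s,h in((-1,65),(1,65),(1,29),(-1,29))]).round(1).tolist())
E
```

```text
s0 180 160
160    1    3    2    5    3    3    2    4    2    3    4    3    4    4    5    4    4    3
161    4    3    4    4    5    1    3    3    2    2    3    3    3    2    4    4    3    2
162    2    3    3    1    3    6    3   -1    6    4    3    4    3    3    1    3    3    3
163    2    3    3    3    2    3    2    2    1    0    3    3    5    2    3    3    5    4
164    1    3    3    2    0   -2    0    5    8   15   19   21   14    6    3    3    3    2
165    3    4    1    1    3    8   24   39   43   56   70   64   32    9    1    2    1    3
166    1    2    7   16   31   49   77   87   81   81   85   70   34   10    3    3    2    3
167    2    5   16   45   73   86   89   79   61   48   52   52   25    7    2    3    4    3
168    4    4   23   59   77   74   61   35   12    7   22   37   28    5    2    3    3    1
169    4    3   13   52   68   60   36   14   -5   -5    9   30   30    7    3    4    2    3
170    0    3    5   29   60   63   33    5    2    2   12   40   35   11    5    4    2    1
171    3    4    4   20   59   64   47   23   16   15  
[... 1922 characters left out ...]
   2   -1   -2    1    0
151    1    1   -1    1    4   29   44   40   18   12   23   13   10    0    0    0    0    1    0    0
152    2    1   -1   -2    1    8    8    9   13   17   21   12    6    1   -1    2    2   -1    0    0
153    2    1    3    0    1   -3    0    0    3    5    4    4   -2    0    1    2    1    0    0    2
154   -3    1   -2    2    3    1    2    1    1    3    1    1    1   -1    0    1    0   -1    1    2
[[178.9, 145.1], [189.5, 142.1], [190.6, 150.4], [180.2, 153.4]]
[[177.9, 144.1], [188.4, 141.2], [189.6, 149.4], [179.2, 152.4]]
[[182.4, 167.7], [192.5, 164.5], [193.6, 172.2], [183.6, 175.4]]
[[181.4, 166.6], [191.5, 163.5], [192.6, 171.2], [182.6, 174.3]]
```

```bash
python3 - <<'E'
from h import *
o,p,R,psi=cur()
b=np.array([np.cos(psi-np.pi/2),np.sin(psi-np.pi/2),0]);j=np.array([np.cos(psi),np.sin(psi),0])
for n,(y0,y1,x0,x1) in dict(s15=(138,152,176,196)).items():
    im=cv2.imread(f'pics/{n}.png').astype(int)[y0:y1,x0:x1]
    for r in range(y1-y0):print(y0+r,' '.join(f'{v:4d}' for v in (im[r,:,2]-im[r,:,1])), ' | ',' '.join(f'{v:4d}' for v in im[r,:,1]))
for dd in(-5,-12,-19):print(dd,proj('scene',[p-b*10+j*dd,p+b*10+j*dd,p-b*10+j*dd+[0,0,-14],p+b*10+j*dd+[0,0,-14]]).round(1).tolist())
E
```

```text
138    2    6    8   10   13   10   14   17   26   13   19   23   18    5    4    3    2    1    0   -2  |   101  121  132  126   76   29   21   30   16   36   26   29   26   60   79   86  110  128  135  134
139   10   14   11   14   13   11   17   12   23   17   26   18   -1    1   -1   -1   -1   -3    0    1  |   147  160  162  145   92   41    7   30   19   31    8   34   75  118  140  148  143  146  143  145
140   17   17   15   17   14   10   14   10   26   24   15   10    1    0    0    0    0    0    2   -1  |   159  150  140  113   73   28   13   26   31   17   20   50  111  146  155  148  149  144  144  144
141   16   15   14   15   11   16   20   21   39   11   19   10    3   -5   -1    1    1   -2    1   -2  |   116  105   95   82   67   29   19   22    4   29   26   53  110  141  149  149  150  148  146  147
142    2   11   20   19   15   17    8   18   21   19   21   12    4   -1    1    0    1   -1    0    0  |    82   67   67   73   61   35   23   27   16   31   23   29   58   87  123  143  148  151  150  150
143  -23   -5   13   14   16    9    9   26   19   19   21  
[... 1317 characters left out ...]
130   68   33   30   19    9   23   30   13   36   78  120  148  153  148  149
150   -1    0   -1    1    2  -10  -21    1   17   18   12   18    8   -1    0   -1    0    1    1    1  |   143  148  151  147  121   63   34   28   21   23   32   19   37   82  122  145  153  150  146  146
151   -1   -1   -2    2   -2   -8  -23   -7   -1    5   -1   -5   -5   -3   -1    0   -3    0    0   -1  |   147  148  150  148  126   69   39   31   39   33   35   39   68  116  147  150  148  148  148  149
-5 [[182.3, 147.9], [187.1, 146.6], [182.8, 151.1], [187.6, 149.8]]
-12 [[183.0, 148.6], [187.8, 147.2], [183.5, 151.8], [188.3, 150.5]]
-19 [[183.8, 149.3], [188.6, 147.9], [184.2, 152.5], [189.0, 151.1]]
```

```bash
python3 - <<'E'
from h import *
f=lambda P:((proj('scene',P)-[165,150]+.5)*11-.5).round(0).tolist()
g=lambda X,Y:((X+.5)/10-.5+185,(Y+.5)/10-.5+185)
for q in((75,145),(152,132),(163,208),(75,222),(118,175),(114,322),(85,60),(113,52)):
    P=at('top',*g(*q),86);print(q,P.round(1),f([P]))
im=cv2.imread('pics/s0.png')[168:192,190:222].astype(float)
im=np.clip((im-60)*1.6,0,255).astype(np.uint8)
cv2.imwrite('pics/s0z.png',cv2.resize(im,None,fx=24,fy=24,interpolation=cv2.INTER_CUBIC))
im=cv2.imread('pics/t0.png')[188:220,186:216].astype(float)
im=np.clip((im-40)*1.8,0,255).astype(np.uint8)
cv2.imwrite('pics/t0z.png',cv2.resize(im,None,fx=18,fy=18,interpolation=cv2.INTER_CUBIC))
E
```

```text
(75, 145) [515.9 248.2  86. ] [[475.0, 302.0]]
(152, 132) [518.6 218.4  86. ] [[536.0, 331.0]]
(163, 208) [487.  215.5  86. ] [[467.0, 371.0]]
(75, 222) [484.4 249.2  86. ] [[400.0, 336.0]]
(118, 175) [502.1 232.1  86. ] [[472.0, 335.0]]
(114, 322) [442.7 235.8  86. ] [[323.0, 399.0]]
(85, 60) [551.  243.2  86. ] [[565.0, 269.0]]
(113, 52) [553.4 232.2  86. ] [[590.0, 278.0]]
```

View pics/s0z.png

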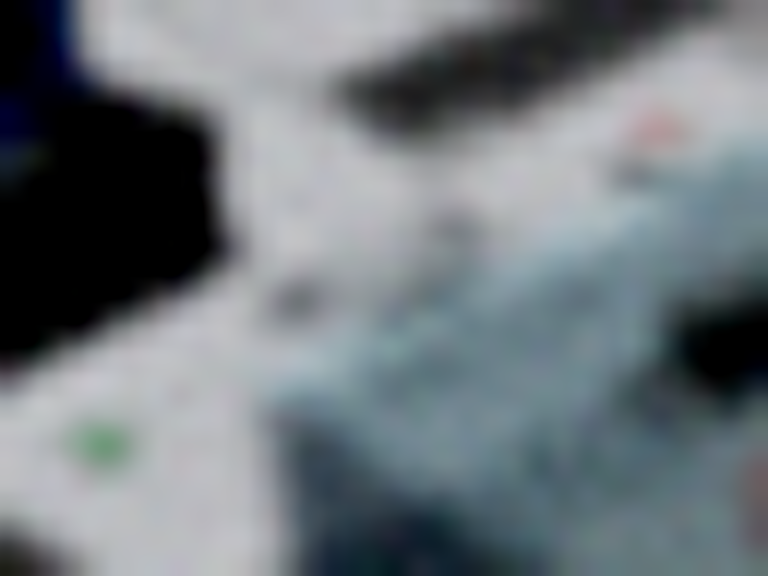

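View pics/t0z.png

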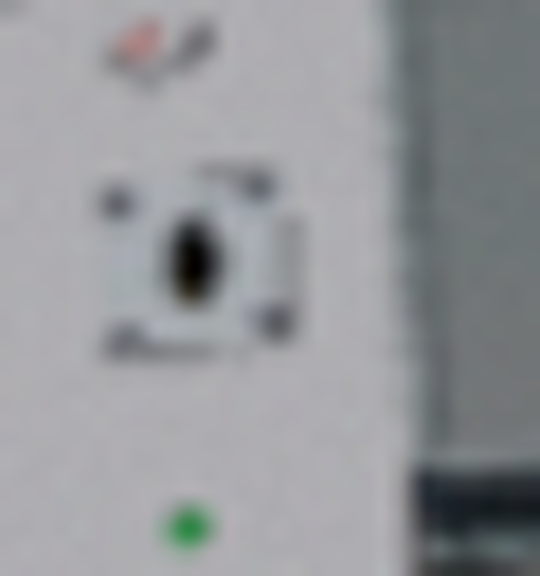

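```bash
python3 - <<'E'
from h import *
go((500.8,232.4,165,1.602),)
E
```

```text
t 27.6 p [516.6 386.2 164.4] psi 1.368 q [ 0.62  0.54  1.63 -0.    0.97 -0.74] F [-0.2  0.  -0.5] w 9.6 tilt [ 6.e-04  4.e-04 -1.e+00]
(500.8, 232.4, 165, 1.602) -> [ -0.07  -1.55 -15.38] [-0.234  0.     0.001]
```

>>> servo_tool(
  plan=[
    [[0,-1.55,-15.4,-0.234,0,0,0.5],[0,-1.55,-15.4,-0.234,0,0,0.5],[0,-1.55,-15.4,-0.234,0,0,0.5],[0,-1.55,-15.4,-0.234,0,0,0.5],[0,-1.55,-15.4,-0.234,0,0,0.5],[0,-1.55,-15.4,-0.234,0,0,0.5],[0,-1.55,-15.4,-0.234,0,0,0.5],[0,-1.55,-15.4,-0.234,0,0,0.5]],
  ],
)

```text
t: 28.27
ee_pos: [500.9, 233.2, 163.6]
orientation: [-1.232, 1.194, 1.233]
ft_force: [1.4, 0.8, 0.2]
width: 9.8
```

```bash
python3 - <<'E'
from h import *
go((500.8,232.4,145,1.602),)
snap('scene','s16');crop('s16',175,130,255,190,10,'s16c')
o,p,R,psi=cur()
f=lambda P:((proj('scene',P)-[175,130]+.5)*10-.5).round(0).tolist()
z0=p[2]-49.4
b=np.array([np.cos(psi-np.pi/2),np.sin(psi-np.pi/2),0]);j=np.array([np.cos(psi),np.sin(psi),0])
for dd in(-5,5):print(f([p+j*dd+b*22*s+[0,0,z0+h-p[2]] for s,h in((-1,65),(1,65),(1,29),(-1,29))]))
print('blade',f([p+b*9*s+[0,0,z0+h-p[2]] for s,h in((-1,0),(1,0),(1,8),(-1,8))]),'collar',f([p+b*13*s+[0,0,z0+27-p[2]] for s in(-1,1)]),'keyhole',f([(502,232.4,86)]))
E
```

```text
t 28.27 p [500.9 233.2 163.6] psi 1.603 q [ 0.41  0.42  1.84  0.    0.88 -1.19] F [1.4 0.8 0.2] w 9.8 tilt [-5.e-04 -0.e+00 -1.e+00]
(500.8, 232.4, 145, 1.602) -> [ 1.86  0.01 -0.08] [ 0.001  0.    -0.   ]
[[260.0, 311.0], [356.0, 266.0], [365.0, 353.0], [271.0, 399.0]]
[[242.0, 301.0], [338.0, 257.0], [347.0, 344.0], [253.0, 389.0]]
blade [[298.0, 449.0], [336.0, 430.0], [334.0, 411.0], [296.0, 430.0]] collar [[282.0, 389.0], [338.0, 362.0]] keyhole [[329.0, 504.0]]
```

View pics/s16c.png

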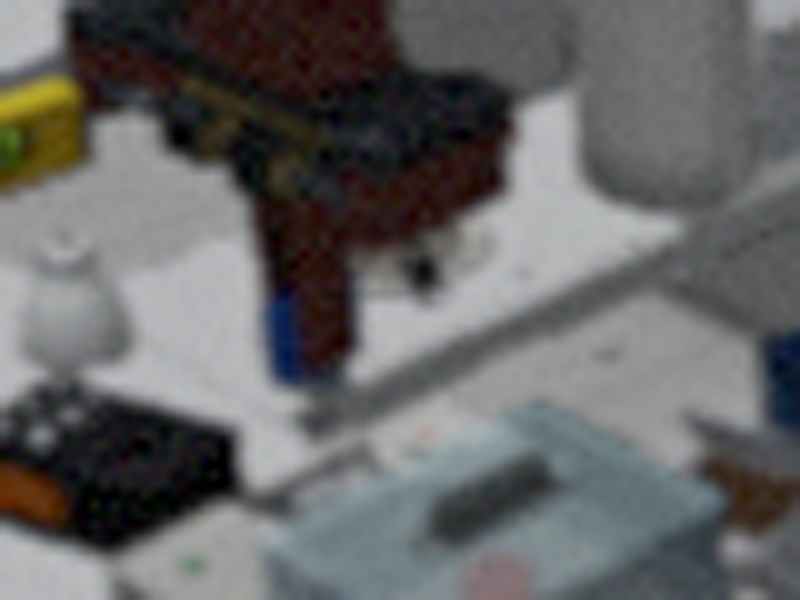

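>>> servo_tool(
  plan=[
    [[1,0,-0.05,0,0,0,0.5],[2,0,-0.06,0,0,0,0.5],[2.5,0,-0.06,0,0,0,0.5],[2.5,0,-0.06,0,0,0,0.5],[2.5,0,-0.06,0,0,0,0.5]],
  ],
)

```text
t: 28.73
ee_pos: [500.3, 231.7, 138.3]
orientation: [-1.232, 1.196, 1.233]
ft_force: [-0.2, 0.0, -0.5]
width: 10.2
```

```bash
python3 - <<'E'
from h import *
go((500.7,232.4,133,1.602),)
snap('scene','s17');crop('s17',175,130,255,190,10,'s17c')
o,p,R,psi=cur()
f=lambda P:((proj('scene',P)-[175,130]+.5)*10-.5).round(0).tolist()
z0=p[2]-49.4
b=np.array([np.cos(psi-np.pi/2),np.sin(psi-np.pi/2),0])
print('blade',f([p+b*9*s+[0,0,z0+h-p[2]] for s,h in((-1,0),(1,0),(1,8),(-1,8))]),'collar',f([p+b*13*s+[0,0,z0+27-p[2]] for s in(-1,1)]),'keyhole',f([(502,232.4,86)]))
E
```

```text
t 28.73 p [500.3 231.7 138.3] psi 1.602 q [ 0.41  0.45  1.86  0.    0.83 -1.19] F [-0.2  0.  -0.5] w 10.2 tilt [-1.5e-03 -6.0e-04 -1.0e+00]
(500.7, 232.4, 133, 1.602) -> [ 0.53 -0.04  0.07] [ 0.    -0.001 -0.002]
blade [[307.0, 508.0], [345.0, 489.0], [343.0, 471.0], [305.0, 490.0]] collar [[291.0, 450.0], [346.0, 423.0]] keyhole [[329.0, 504.0]]
```

View pics/s17c.png

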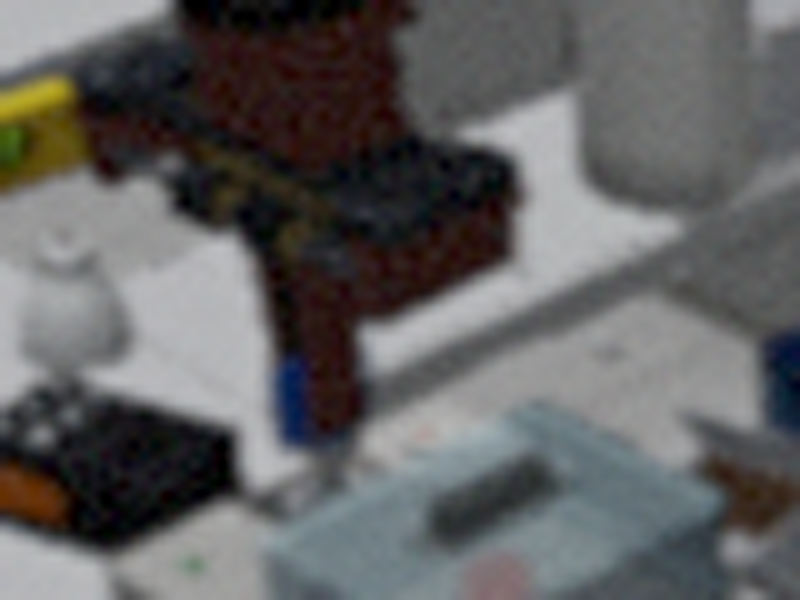

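```bash
python3 - <<'E'
from h import *
o,p,R,psi=cur();z0=p[2]-49.4
b=np.array([np.cos(psi-np.pi/2),np.sin(psi-np.pi/2),0]);j=np.array([np.cos(psi),np.sin(psi),0])
c=lambda off,r,h:[p+b*off+[r*np.cos(t),r*np.sin(t),z0+h-p[2]] for t in np.linspace(0,6.28,25)]
def segs(off):
    S=[c(off,13,25),c(off,13,29),c(off,4,8),c(off,4,25)]
    S+=[[p+b*(off+s*9)+j*dd+[0,0,z0+h-p[2]] for s,h in((-1,0),(1,0),(1,8),(-1,8),(-1,0))] for dd in(-2,2)]
    S+=[[p+b*(off+s*22)+j*dd+[0,0,z0+h-p[2]] for s,h in((-1,29),(1,29),(1,65),(-1,65),(-1,29))] for dd in(-5,5)]
    return S
overlay('scene','s17',segs(0),(195,158,225,186),20,'ov17a')
overlay('scene','s17',segs(4),(195,158,225,186),20,'ov17b')
crop('s17',195,158,225,186,20,'s17z')
a=[cv2.imread(f'pics/{n}.png')[:, :] for n in('ov17a','s17z')]
cv2.imwrite('pics/ov17.png',cv2.resize(np.hstack(a),None,fx=.66,fy=.66))
E
```

```text
(no output)
```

View pics/ov17.png

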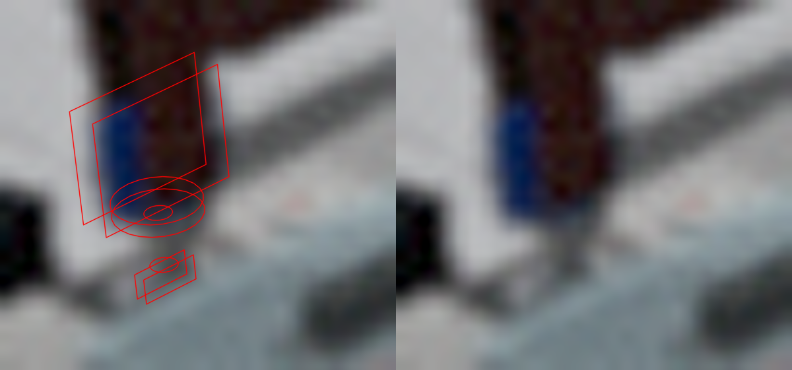

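View pics/ov17b.png

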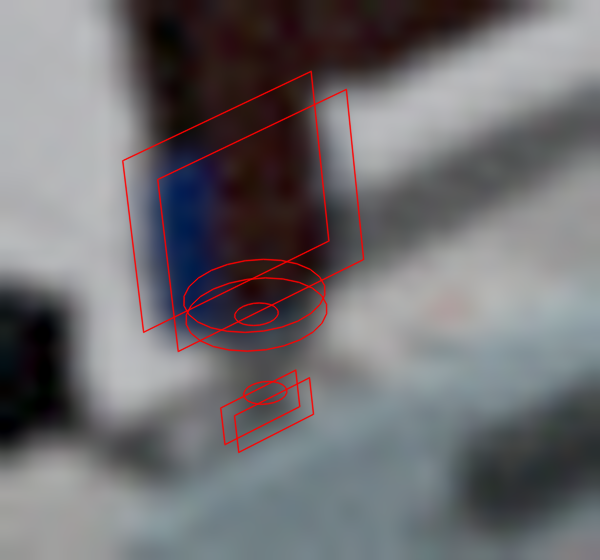

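>>> servo_tool(
  plan=[
    [[0.3,0,0.06,0,0,0,0.5],[0.6,0,0.06,0,0,0,0.5],[0.8,0,0.06,0,0,0,0.5],[0.8,0,0.06,0,0,0,0.5]],
  ],
)

```text
t: 29.12
ee_pos: [501.1, 232.8, 131.1]
orientation: [-1.231, 1.193, 1.232]
ft_force: [0.3, 4.1, -1.8]
width: 10.1
```

```bash
python3 - <<'E'
from h import *
go((500.7,232.4,133,1.602),);print(ctrl.get_obs()['moment'])
E
```

```text
t 29.12 p [501.1 232.8 131.1] psi 1.602 q [ 0.41  0.46  1.86  0.    0.81 -1.19] F [ 0.3  4.1 -1.8] w 10.1 tilt [ 8.0e-04  1.1e-03 -1.0e+00]
(500.7, 232.4, 133, 1.602) -> [-0.19  0.04 -0.04] [-0.     0.001  0.001]
[ 0.88844344 -0.0989026   0.0339486 ]
```

>>> servo_tool(
  plan=[
    [[0.3,0,0.07,0,0,0,0.5],[0.7,0,0.07,0,0,0,0.5],[1,0,0.07,0,0,0,0.5],[1,0,0.07,0,0,0,0.5]],
  ],
)

```text
t: 29.45
ee_pos: [500.5, 233.0, 120.4]
orientation: [-1.232, 1.195, 1.232]
ft_force: [0.6, 2.1, -1.9]
width: 9.8
```

```bash
python3 - <<'E'
from h import *
go((500.7,232.4,110.4,1.602),);print(ctrl.get_obs()['moment'])
E
```

```text
t 29.45 p [500.5 233.  120.4] psi 1.602 q [ 0.41  0.48  1.87  0.    0.79 -1.19] F [ 0.6  2.1 -1.9] w 9.8 tilt [-6.e-04 -0.e+00 -1.e+00]
(500.7, 232.4, 110.4, 1.602) -> [ 1.   -0.02 -0.06] [-0.     0.    -0.001]
[ 0.65926467 -0.04988747 -0.01487282]
```

Going in with little force. Continue to the collar.

>>> servo_tool(
  plan=[
    [[0.3,0,0.05,0,0,0,0.5],[0.6,0,0.05,0,0,0,0.5],[0.9,0,0.05,0,0,0,0.5],[1.2,0,0.05,0,0,0,0.5],[1.2,0,0.05,0,0,0,0.5]],
  ],
)

```text
t: 29.87
ee_pos: [501.2, 233.4, 110.5]
orientation: [-1.233, 1.194, 1.232]
ft_force: [-3.0, -3.2, 16.6]
width: 9.5
```

```bash
python3 - <<'E'
from h import *
go((500.7,232.4,110.4,1.602),);print(ctrl.get_obs()['moment'])
E
```

```text
t 29.87 p [501.2 233.4 110.5] psi 1.602 q [ 0.41  0.5   1.87 -0.    0.77 -1.19] F [-3.  -3.2 16.6] w 9.5 tilt [ 7.e-04 -2.e-04 -1.e+00]
(500.7, 232.4, 110.4, 1.602) -> [ 0.01  0.05 -0.09] [ 0.    -0.     0.001]
[-0.4857076   0.76341895 -0.05056043]
```

>>> servo_tool(
  plan=[
    [[-0.12,0,0,0.1,0,0,0.5],[-0.12,0,0,0.2,0,0,0.5],[-0.12,0,0,0.3,0,0,0.5],[-0.12,0,0,0.4,0,0,0.5],[-0.12,0,0,0.5,0,0,0.5],[-0.12,0,0,0.6,0,0,0.5],[-0.12,0,0,0.7,0,0,0.5],[-0.12,0,0,0.7,0,0,0.5]],
  ],
)

```text
t: 30.53
ee_pos: [501.5, 234.2, 110.8]
orientation: [-0.701, 1.453, 0.701]
ft_force: [-0.2, 3.5, 2.9]
width: 9.6
```

```bash
python3 - <<'E'
from h import *
go((501.2,233.4,110.4,0.3),);print(ctrl.get_obs()['moment'])
E
```

```text
t 30.53 p [501.5 234.2 110.8] psi 0.898 q [ 0.42  0.5   1.87  0.    0.77 -0.48] F [-0.2  3.5  2.9] w 9.6 tilt [ 0.0016  0.0014 -1.    ]
(501.2, 233.4, 110.4, 0.3) -> [ 0.04 -0.03 -0.08] [ 0.598  0.002 -0.   ]
[ 0.79081482 -0.10077489  0.05693232]
```

>>> servo_tool(
  plan=[
    [[0,0,0,0.1,0,0,0.5],[0,0,0,0.2,0,0,0.5],[0,0,0,0.3,0,0,0.5],[0,0,0,0.4,0,0,0.5],[0,0,0,0.5,0,0,0.5],[0,0,0,0.6,0,0,0.5],[0,0,0,0.7,0,0,0.5],[0,0,0,0.75,0,0,0.5]],
  ],
)

```text
t: 31.2
ee_pos: [501.5, 234.2, 110.7]
orientation: [-0.117, 1.566, 0.119]
ft_force: [0.2, 4.0, 2.7]
width: 9.9
```

```bash
python3 - <<'E'
from h import *
go((501.2,233.4,110.4,0.1),);print(ctrl.get_obs()['moment'])
E
```

```text
t 31.2 p [501.5 234.2 110.7] psi 0.15 q [0.42 0.5  1.87 0.   0.77 0.26] F [0.2 4.  2.7] w 9.9 tilt [ 0.0018  0.0014 -1.    ]
(501.2, 233.4, 110.4, 0.1) -> [ 0.03 -0.07 -0.04] [ 0.05   0.002 -0.001]
[ 0.80279264 -0.07075056  0.07520804]
```

>>> servo_tool(
  plan=[
    [[0,0,0,0,0,0,4],[0,0,0,0,0,0,4],[0,0,0,0,0,0,4],[-2,0,0,0,0,0,4],[-6,0,0,0,0,0,4],[-10,0,0,0,0,0,4],[-12,0,0,0,0,0,4],[-12,-5,-6,0,0,0,4]],
  ],
)

```text
t: 31.87
ee_pos: [480.1, 206.2, 236.0]
orientation: [-0.118, 1.554, 0.126]
ft_force: [1.7, -1.9, 0.2]
width: 39.9
```

```bash
python3 - <<'E'
from h import *
go((505,136,180,1.6),)
print(at('top',220.5,195.05,134), at('top',220.5,195.05,138))
snap('scene','s18');crop('s18',175,130,255,190,10,'s18c')
snap('top','t18');crop('t18',170,170,260,235,8,'t18c')
E
```

```text
t 31.87 p [480.1 206.2 236. ] psi 0.156 q [0.38 0.27 1.86 0.   0.99 0.23] F [ 1.7 -1.9  0.2] w 39.9 tilt [ 0.0133  0.0058 -0.9999]
(505, 136, 180, 1.6) -> [ 5.6  -7.34  1.3 ] [-1.444  0.014  0.007]
[502.44026195 135.74738713 134.        ] [500.77296883 135.53717959 138.        ]
```

View pics/s18c.png

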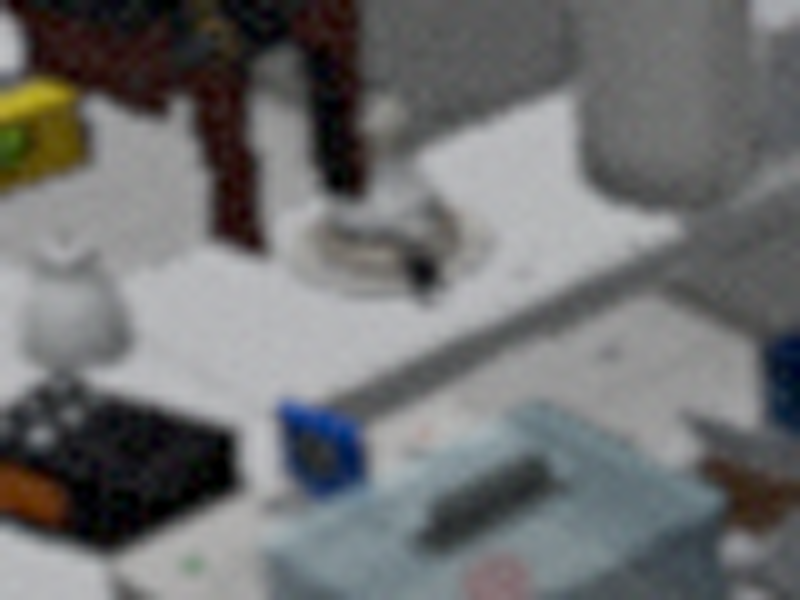

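View pics/t18c.png

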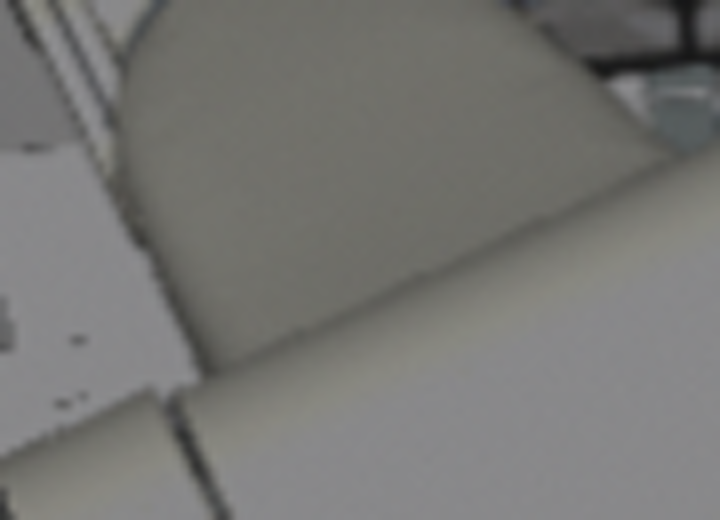

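>>> servo_tool(
  plan=[
    [[2,-7.34,1.3,-1.444,0,0,4.5],[2,-7.34,1.3,-1.444,0,0,4.5],[2,-7.34,1.3,-1.444,0,0,4.5],[2,-7.34,1.3,-1.444,0,0,4.5],[2,-7.34,1.3,-1.444,0,0,4.5],[2,-7.34,1.3,-1.444,0,0,4.5],[3,-7.34,1.3,-1.444,0,0,4.5],[4,-7.34,1.3,-1.444,0,0,4.5]],
  ],
)

```text
t: 32.63
ee_pos: [497.1, 131.4, 190.0]
orientation: [-0.884, 1.384, 0.884]
ft_force: [-0.5, -0.5, 0.8]
width: 45.2
```

```bash
python3 - <<'E'
from h import *
go((504,136,160,1.6),)
E
```

```text
t 32.63 p [497.1 131.4 190. ] psi 1.137 q [ 0.24  0.33  1.91 -0.    0.91 -0.9 ] F [-0.5 -0.5  0.8] w 45.2 tilt [ 0.e+00 -2.e-04 -1.e+00]
(504, 136, 160, 1.6) -> [ 3.   -0.43  0.71] [-0.463 -0.     0.   ]
```

>>> servo_tool(
  plan=[
    [[1,-0.43,0.71,-0.463,0,0,4.5],[2,-0.43,0.71,-0.463,0,0,4.5],[3,-0.43,0.71,-0.463,0,0,4.5],[3,-0.43,0.71,-0.463,0,0,4.5],[3,-0.43,0.71,-0.463,0,0,4.5],[3,-0.43,0.71,-0.463,0,0,4.5]],
  ],
)

```text
t: 33.13
ee_pos: [503.7, 136.1, 159.8]
orientation: [-1.224, 1.201, 1.225]
ft_force: [-0.3, -0.2, -0.3]
width: 44.5
```

```bash
python3 - <<'E'
from h import *
go((504,136,140,1.6),)
snap('scene','s19');crop('s19',185,130,265,190,10,'s19c')
E
```

```text
t 33.13 p [503.7 136.1 159.8] psi 1.591 q [ 0.24  0.38  1.91 -0.    0.85 -1.35] F [-0.3 -0.2 -0.3] w 44.5 tilt [-1.1e-03 -4.0e-04 -1.0e+00]
(504, 136, 140, 1.6) -> [ 1.98 -0.03 -0.01] [-0.009 -0.    -0.001]
```

View pics/s19c.png

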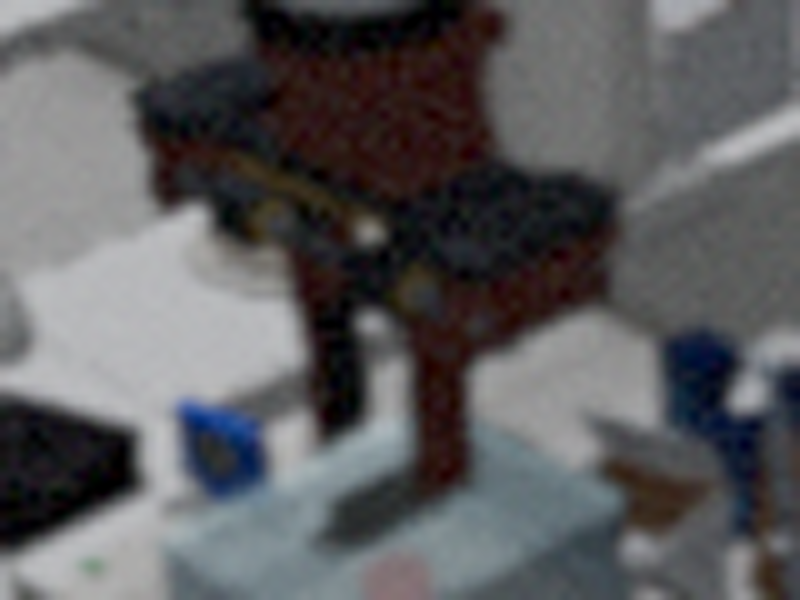

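>>> servo_tool(
  plan=[
    [[1,0,0,-0.009,0,0,4.5],[2,0,0,-0.009,0,0,4.5],[2,0,0,-0.009,0,0,4.5],[2,0,0,-0.009,0,0,0.7],[2,0,0,-0.009,0,0,0.7],[2,0,0,-0.009,0,0,0.7],[2,0,0,-0.009,0,0,0.7],[2,0,0,-0.009,0,0,0.7]],
  ],
)

```text
t: 33.85
ee_pos: [504.2, 136.4, 140.6]
orientation: [-1.232, 1.194, 1.231]
ft_force: [-0.3, 1.4, -0.6]
width: 14.8
```

```bash
python3 - <<'E'
from h import *
go((504+3.1,36,140,1.6),)
E
```

```text
t 33.85 p [504.2 136.4 140.6] psi 1.601 q [ 0.24  0.41  1.92  0.    0.8  -1.36] F [-0.3  1.4 -0.6] w 14.8 tilt [ 6.e-04  4.e-04 -1.e+00]
(507.1, 36, 140, 1.6) -> [  0.06   0.02 -10.04] [0.001 0.    0.001]
```

>>> servo_tool(
  plan=[
    [[0,0,0,0,0,0,0.7],[0,0,0,0,0,0,0.7],[0,0,-1,0,0,0,0.7],[0,0,-3,0,0,0,0.7],[0,0,-5,0,0,0,0.7],[0,0,-7,0,0,0,0.7],[0,0,-9,0,0,0,0.7],[0,0,-9.8,0,0,0,0.7]],
  ],
)

```text
t: 34.52
ee_pos: [506.5, 38.3, 140.6]
orientation: [-1.225, 1.194, 1.231]
ft_force: [-5.2, 54.7, 2.6]
width: 11.8
```

```bash
python3 - <<'E'
from h import *
go((504+3.1,36,140,1.6),)
E
```

```text
t 34.52 p [506.5  38.3 140.6] psi 1.597 q [ 0.05  0.4   1.95  0.01  0.79 -1.55] F [-5.2 54.7  2.6] w 11.8 tilt [-9.0e-04  4.3e-03 -1.0e+00]
(507.1, 36, 140, 1.6) -> [ 0.06 -0.06 -0.24] [-0.003  0.004 -0.001]
```

>>> servo_tool(
  plan=[
    [[0,0,0.4,0,0,0,0.7],[0,0,0.4,0,0,0,4],[0,0,0.4,0,0,0,4],[0,0,0.4,0,0,0,4],[-2,0,0.4,0,0,0,4],[-5,0,0.4,0,0,0,4],[-9,0,0.4,0,0,0,4],[-11,-8,4,0,0,0,4]],
  ],
)

```text
t: 35.18
ee_pos: [541.4, 58.6, 245.3]
orientation: [-1.233, 1.193, 1.228]
ft_force: [0.9, -0.5, -0.2]
width: 40.2
```

```bash
python3 - <<'E'
from h import *
go((500,132,180,1.6),)
snap('scene','s20');crop('s20',185,140,265,200,10,'s20c')
snap('top','t20');crop('t20',180,165,280,235,8,'t20c')
E
```

```text
t 35.18 p [541.4  58.6 245.3] psi 1.601 q [ 0.09  0.29  1.8  -0.    1.04 -1.51] F [ 0.9 -0.5 -0.2] w 40.2 tilt [ 3.4e-03 -8.0e-04 -1.0e+00]
(500, 132, 180, 1.6) -> [6.51 3.94 7.47] [ 0.001 -0.001  0.003]
```

View pics/s20c.png

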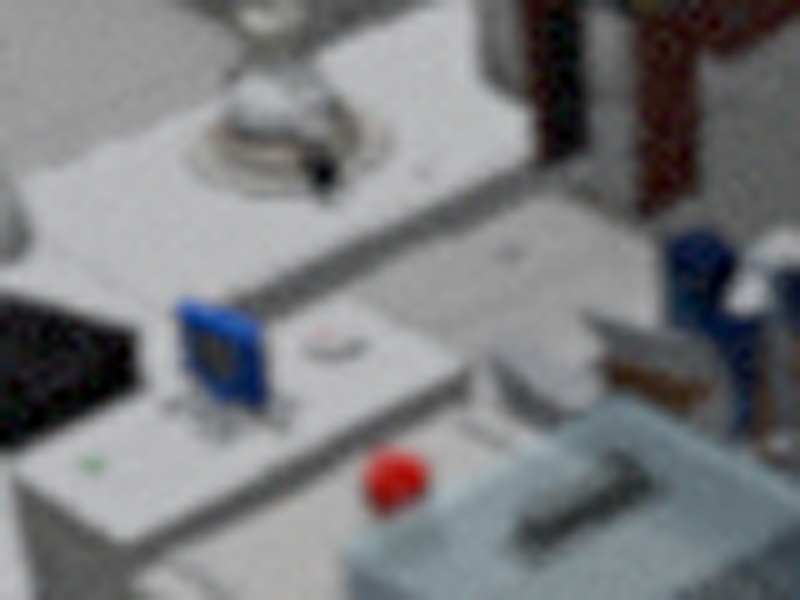

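View pics/t20c.png

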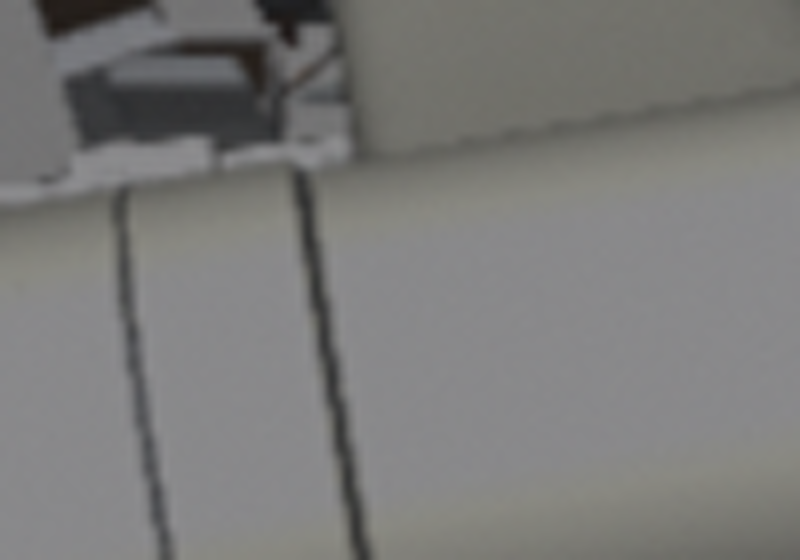

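```bash
python3 - <<'E'
from h import *
im=cv2.imread('pics/s20.png').astype(int)
r=(im[:,:,2]-im[:,:,1]);m=r[180:195,215:235]
ys,xs=np.where(m>60);w=m[ys,xs]
print(xs.min()+215,xs.max()+215,ys.min()+180,ys.max()+180)
for k in range(15):print(180+k,' '.join(f'{v:4d}' for v in m[k]))
c=lambda z,x,y:[(x+14*np.cos(t),y+14*np.sin(t),z) for t in np.linspace(0,6.28,24)]
for x,y in((500,130),(505,136)):
    q=proj('scene',c(100,x,y)+c(84,x,y));print(q.min(0),q.max(0))
go((502,133,130,.031))
E
```

```text
222 227 185 190
180   -1    0    0   -2    0   -2   -2   -1    0    0    2    1   -2    1   -3    0   -2    1    1   -2
181   -3   -2   -1    0   -2   -2    0   -1    2   -2   -3    2    3    2   -1   -1   -1    2    0    0
182    0   -2   -1   -1   -2   -1    1    2   -1    0    1    0   -2    0    0   -1   -1   -2   -2   -2
183   -3   -1   -3    0    0    0   -1   -2    0    1   -1    0    2    0    2   -1    1   -1    0    0
184   -1    2    1   -3    1   -1    5   23   32   25   20   10    3   -4    0   -1    0    0   -1   -1
185   -1    0    2   -4    0    2   18   59   75   81   73   53   19    6    1    0   -1    0   -2   -3
186    0    0    2    2   -3    8   38   88  122  133  134  111   60   13   -1   -1    1   -2   -4   -9
187    0    0   -2    0   -3   13   53  110  136  144  154  144   77   17   -2   -4   -5   -7  -12  -14
188    0    1    2    0    0    9   48  108  140  131  130  124   59    7   -6  -11  -11  -14  -13  -15
189    1   -1    1    0    0    4   27   77  112  104   88   56   22   -5  -11  -16  -18  -13  -15  -12
190    1    2    0    2    1    1   12   41   67   57   34   20   -2  -11  -15  -16  -13  -12  -17  -12
191    1    0    0    0    0    2    4   18   28   20    4    2   -5  -15  -13  -15  -13  -15  -12  -12
192   -1    1    1    0    1   -4   -3   -5   -3   -5   -6  -12  -13  -12  -17  -13  -13  -15  -14  -14
193    0   -1    3   -1   -2   -7  -10  -12  -13  -13  -13  -16  -15  -16  -15  -14  -14  -15  -13  -15
194    1    1    1   -2   -7  -12  -15  -17  -17  -13  -13  -11  -12  -16  -14  -13  -14  -14  -14  -14
[220.39823171 185.435905  ] [228.60162827 193.58173601]
[220.41446019 184.24901396] [228.57687488 192.34118052]
t 35.28 p [549.2  61.5 243.8] psi 1.602 q [ 0.09  0.3   1.79  0.    1.03 -1.51] F [ 0.8 -1.   0.3] w 39.7 tilt [ 0.0111  0.0011 -0.9999]
(502, 133, 130, 0.031) -> [11.33  4.62  7.28] [1.571 0.009 0.008]
```

>>> servo_tool(
  plan=[
    [[4,4.9,7.4,1.571,0,0,5],[4,4.9,7.4,1.571,0,0,5],[4,4.9,7.4,1.571,0,0,5],[4,4.9,7.4,1.571,0,0,5],[4,4.9,7.4,1.571,0,0,5],[4,4.9,7.4,1.571,0,0,5],[4,4.9,7.4,1.571,0,0,5],[4,4.9,7.4,1.571,0,0,5]],
  ],
)

```text
t: 35.95
ee_pos: [491.7, 132.5, 198.8]
orientation: [-0.473, 1.52, 0.473]
ft_force: [-0.2, -0.5, 0.0]
width: 50.5
```

```bash
python3 - <<'E'
from h import *
go((504,136,135,.031))
E
```

```text
t 35.95 p [491.7 132.5 198.8] psi 0.604 q [ 0.24  0.31  1.91 -0.    0.92 -0.36] F [-0.2 -0.5  0. ] w 50.5 tilt [-1.1e-03 -6.0e-04 -1.0e+00]
(504, 136, 135, 0.031) -> [ 6.38 -0.41  1.22] [ 0.573 -0.001  0.   ]
```

>>> servo_tool(
  plan=[
    [[1,-0.4,1.2,0.573,0,0,5],[2,-0.4,1.2,0.573,0,0,5],[3,-0.4,1.2,0.573,0,0,5],[4,-0.4,1.2,0.573,0,0,5],[6,-0.4,1.2,0.573,0,0,5],[6.4,-0.4,1.2,0.573,0,0,5],[6.4,-0.4,1.2,0.573,0,0,5]],
  ],
)

```text
t: 36.53
ee_pos: [502.8, 135.7, 133.9]
orientation: [-0.031, 1.574, 0.03]
ft_force: [-0.8, -0.7, -0.1]
width: 50.0
```

```bash
python3 - <<'E'
from h import *
go((504,136,96,.031))
snap('scene','s21');crop('s21',185,140,265,200,10,'s21c')
E
```

```text
t 36.53 p [502.8 135.7 133.9] psi 0.039 q [ 0.24  0.42  1.93 -0.    0.79  0.2 ] F [-0.8 -0.7 -0.1] w 50.0 tilt [-0.0039 -0.0011 -1.    ]
(504, 136, 96, 0.031) -> [3.79 0.03 0.13] [ 0.008 -0.004  0.001]
```

View pics/s21c.png

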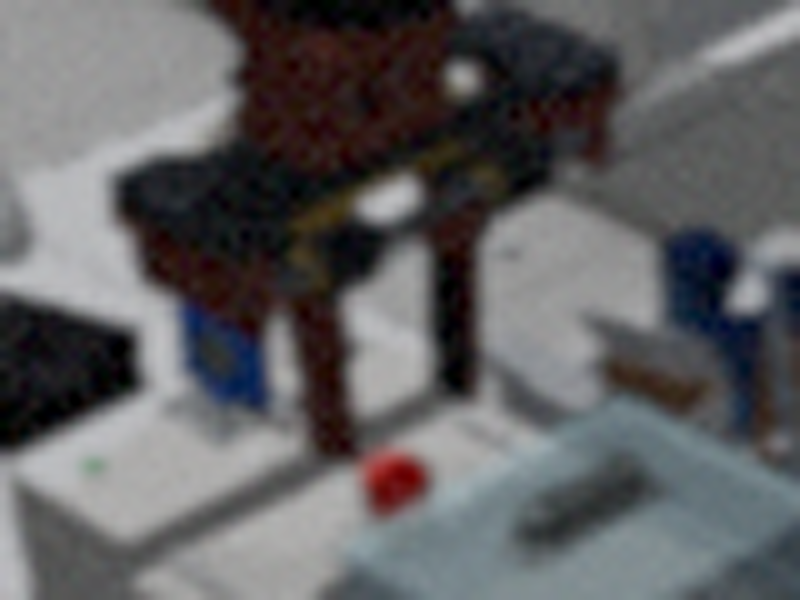

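>>> servo_tool(
  plan=[
    [[1,0,0.1,0.008,0,0,5],[2,0,0.1,0.008,0,0,5],[3,0,0.1,0.008,0,0,5],[3.7,0,0.1,0.008,0,0,5],[3.7,0,0.1,0.008,0,0,5],[3.7,0,0.1,0.008,0,0,5]],
  ],
)

```text
t: 37.08
ee_pos: [504.9, 136.1, 98.0]
orientation: [-0.023, 1.572, 0.022]
ft_force: [-0.1, -0.6, 0.7]
width: 49.9
```

>>> servo_tool(
  plan=[
    [[0,0,0,0,0,0,2],[0,0,0,0,0,0,2],[0,0,0,0,0,0,2],[0,0,0,0,0,0,2],[0,0,0,0,0,0,2],[0,0,0,0,0,0,2]],
  ],
)

```text
t: 37.58
ee_pos: [504.0, 136.1, 98.8]
orientation: [-0.022, 1.573, 0.022]
ft_force: [-5.8, 0.3, 5.6]
width: 25.9
```

```bash
python3 - <<'E'
from h import *
go((504,136,96,.031))
snap('scene','s22');crop('s22',195,155,245,195,16,'s22c')
E
```

```text
t 37.58 p [504.  136.1  98.8] psi 0.028 q [0.24 0.48 1.94 0.   0.72 0.21] F [-5.8  0.3  5.6] w 25.9 tilt [-2.6e-03 -2.0e-04 -1.0e+00]
(504, 136, 96, 0.031) -> [ 0.28 -0.01  0.  ] [-0.003 -0.003  0.   ]
```

View pics/s22c.png

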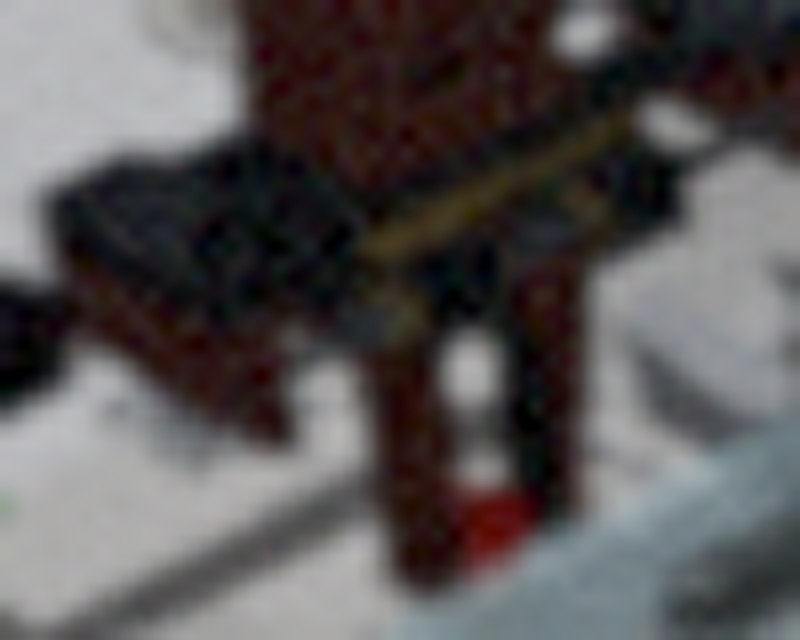

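>>> servo_tool(
  plan=[
    [[0,0,0,0,0,0,4.5],[0,0,0,0,0,0,4.5],[0.2,-0.7,0,0,0,0,4.5],[0.3,-0.7,0,0,0,0,2],[0.3,-0.7,0,0,0,0,2],[0.3,-0.7,0,0,0,0,2],[0.3,-0.7,0,0,0,0,2],[0.3,-0.7,0,0,0,0,2]],
  ],
)

```text
t: 38.3
ee_pos: [504.2, 128.9, 95.3]
orientation: [-0.023, 1.574, 0.022]
ft_force: [-5.3, 0.2, 3.7]
width: 25.2
```

```bash
python3 - <<'E'
from h import *
go((504,136,96,.031))
snap('scene','s23');crop('s23',195,155,245,195,16,'s23c')
E
```

```text
t 38.3 p [504.2 128.9  95.3] psi 0.028 q [0.23 0.49 1.94 0.   0.71 0.2 ] F [-5.3  0.2  3.7] w 25.2 tilt [-2.9e-03 -6.0e-04 -1.0e+00]
(504, 136, 96, 0.031) -> [-0.07  0.71  0.  ] [-0.003 -0.003  0.001]
```

View pics/s23c.png

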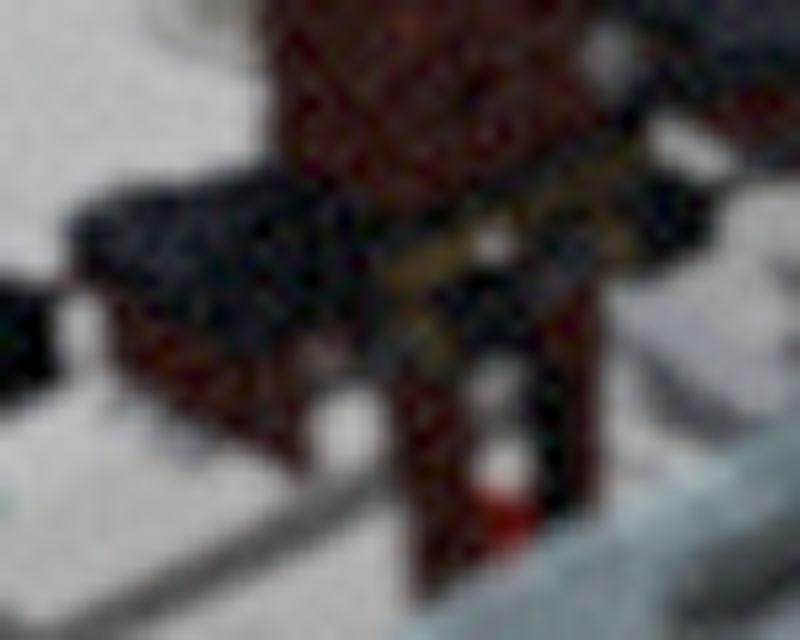

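>>> servo_tool(
  plan=[
    [[-0.3,0.3,-0.05,0,0,0,2],[-0.6,0.3,-0.05,0,0,0,2],[-0.9,0.3,-0.05,0,0,0,2],[-1.2,0.3,-0.05,0,0,0,2],[-1.5,0.3,-0.05,0,0,0,2],[-1.8,0.3,-0.05,0,0,0,2],[-1.8,0.3,-0.05,0,0,0,2]],
  ],
)

```text
t: 38.93
ee_pos: [504.0, 129.6, 111.3]
orientation: [-0.026, 1.573, 0.02]
ft_force: [5.0, -13.8, -21.5]
width: 25.1
```

```bash
python3 - <<'E'
from h import *
go((504,136,96,.031))
snap('scene','s24');crop('s24',195,155,245,195,16,'s24c')
E
```

```text
t 38.93 p [504.  129.6 111.3] psi 0.029 q [ 0.23  0.46  1.94 -0.01  0.75  0.21] F [  5.  -13.8 -21.5] w 25.1 tilt [-0.0024 -0.0041 -1.    ]
(504, 136, 96, 0.031) -> [1.52 0.65 0.03] [-0.002 -0.002  0.004]
```

View pics/s24c.png

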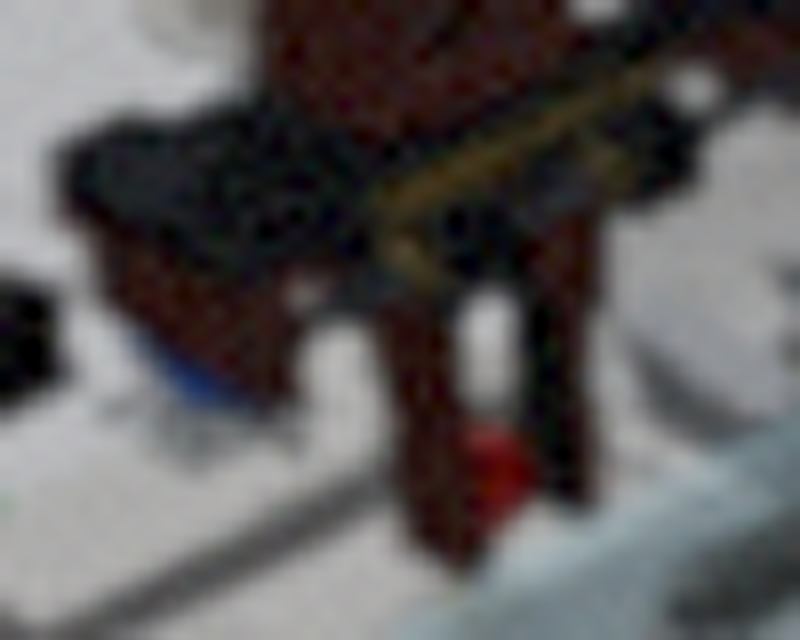

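>>> servo_tool(
  plan=[
    [[0.2,0,0,0,0,0,2],[0.2,0,0,0,0,0,5],[0.2,0,0,0,0,0,5],[0.2,0,0,0,0,0,5],[0.2,0,0,0,0,0,5],[-2,0,0,0,0,0,5],[-6,0,0,0,0,0,5],[-10,0,4,0,0,0,5]],
  ],
)

```text
t: 39.65
ee_pos: [530.1, 132.9, 203.9]
orientation: [-0.024, 1.576, 0.022]
ft_force: [1.6, 0.2, 0.0]
width: 49.9
```

```bash
python3 - <<'E'
from h import *
go((507.3,38,190,1.601))
snap('scene','s25');crop('s25',185,140,265,200,10,'s25c')
E
```

```text
t 39.65 p [530.1 132.9 203.9] psi 0.029 q [0.22 0.35 1.83 0.   0.97 0.19] F [1.6 0.2 0. ] w 49.9 tilt [-5.4e-03 -9.0e-04 -1.0e+00]
(507.3, 38, 190, 1.601) -> [ 1.41 -9.42 -2.55] [-1.572 -0.005 -0.004]
```

View pics/s25c.png

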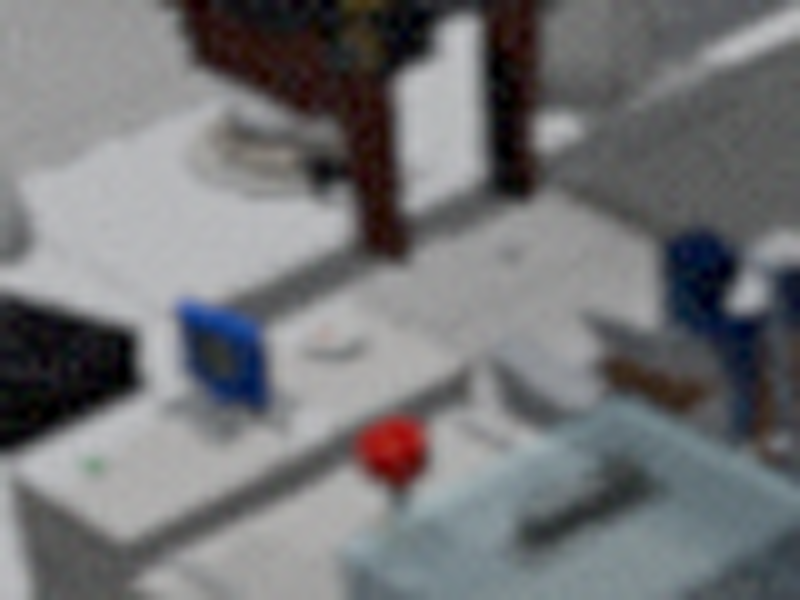

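>>> servo_tool(
  plan=[
    [[1,-9.4,-2.4,-1.572,0,0,4.5],[1,-9.4,-2.4,-1.572,0,0,4.5],[1,-9.4,-2.4,-1.572,0,0,4.5],[1,-9.4,-2.4,-1.572,0,0,4.5],[1,-9.4,-2.4,-1.572,0,0,4.5],[1,-9.4,-2.4,-1.572,0,0,4.5],[1,-9.4,-2.4,-1.572,0,0,4.5],[1,-9.4,-2.4,-1.572,0,0,4.5]],
  ],
)

```text
t: 40.37
ee_pos: [513.5, 38.5, 193.2]
orientation: [-0.792, 1.42, 0.792]
ft_force: [-0.7, -0.9, 0.6]
width: 45.2
```

```bash
python3 - <<'E'
from h import *
go((506.8,37.5,165,1.601))
E
```

```text
t 40.37 p [513.5  38.5 193.2] psi 1.017 q [ 0.05  0.32  1.91  0.    0.91 -0.97] F [-0.7 -0.9  0.6] w 45.2 tilt [ 1.4e-03  2.0e-04 -1.0e+00]
(506.8, 37.5, 165, 1.601) -> [ 2.82  0.52 -0.44] [-0.584  0.001  0.001]
```

>>> servo_tool(
  plan=[
    [[1,0.5,-0.44,-0.584,0,0,4.5],[2,0.5,-0.44,-0.584,0,0,4.5],[2.8,0.5,-0.44,-0.584,0,0,4.5],[2.8,0.5,-0.44,-0.584,0,0,4.5],[2.8,0.5,-0.44,-0.584,0,0,4.5],[2.8,0.5,-0.44,-0.584,0,0,4.5],[2.8,0.5,-0.44,-0.584,0,0,4.5]],
  ],
)

```text
t: 40.95
ee_pos: [506.8, 37.5, 165.2]
orientation: [-1.225, 1.198, 1.224]
ft_force: [-0.6, -0.2, 0.8]
width: 45.2
```

```bash
python3 - <<'E'
from h import *
go((506.8,37.5,141,1.601))
E
```

```text
t 40.95 p [506.8  37.5 165.2] psi 1.592 q [ 0.05  0.36  1.94  0.    0.85 -1.54] F [-0.6 -0.2  0.8] w 45.2 tilt [ 8.e-04  1.e-04 -1.e+00]
(506.8, 37.5, 141, 1.601) -> [2.42 0.   0.  ] [-0.009  0.     0.001]
```

>>> servo_tool(
  plan=[
    [[1.2,0,0,-0.009,0,0,4.5],[2.4,0,0,-0.009,0,0,4.5],[2.4,0,0,-0.009,0,0,4.5],[2.4,0,0,-0.009,0,0,0.7],[2.4,0,0,-0.009,0,0,0.7],[2.4,0,0,-0.009,0,0,0.7],[2.4,0,0,-0.009,0,0,0.7],[2.4,0,0,-0.009,0,0,0.7]],
  ],
)

```text
t: 41.62
ee_pos: [506.9, 37.5, 141.6]
orientation: [-1.233, 1.193, 1.232]
ft_force: [-1.0, 11.5, 2.8]
width: 15.6
```

>>> servo_tool(
  plan=[
    [[0,0,0,0,0,0,0.7],[0,0,1,0,0,0,0.7],[0,0,3,0,0,0,0.7],[0,0,5,0,0,0,0.7],[0,0,7,0,0,0,0.7],[0,0,8.5,0,0,0,0.7],[0,0,9.3,0,0,0,0.7],[0,0,9.3,0,0,0,0.7]],
  ],
)

```text
t: 42.28
ee_pos: [504.7, 131.9, 141.6]
orientation: [-1.235, 1.19, 1.232]
ft_force: [4.6, 1.9, 2.1]
width: 11.5
```

```bash
python3 - <<'E'
from h import *
go((504.2,136.4,141,1.601))
E
```

```text
t 42.28 p [504.7 131.9 141.6] psi 1.605 q [ 0.23  0.41  1.93  0.    0.8  -1.37] F [4.6 1.9 2.1] w 11.5 tilt [ 0.003  0.001 -1.   ]
(504.2, 136.4, 141, 1.601) -> [0.06 0.03 0.45] [0.004 0.001 0.003]
```

Push the last few mm until the stop is felt.

>>> servo_tool(
  plan=[
    [[0,0,0.3,0,0,0,0.7],[0,0,0.6,0,0,0,0.7],[0,0,0.7,0,0,0,0.7],[0,0,0.7,0,0,0,0.7]],
  ],
)

```text
t: 42.62
ee_pos: [504.5, 136.9, 141.7]
orientation: [-1.234, 1.192, 1.231]
ft_force: [5.4, 1.0, 1.8]
width: 11.7
```

>>> servo_tool(
  plan=[
    [[0,0,0.3,0,0,0,0.7],[0,0,0.5,0,0,0,0.7],[0,0,0.5,0,0,0,0.7]],
  ],
)

```text
t: 42.87
ee_pos: [504.4, 139.6, 141.6]
orientation: [-1.238, 1.194, 1.23]
ft_force: [6.8, -12.9, 3.5]
width: 11.6
```

>>> servo_tool(
  plan=[
    [[0,0,0.2,0,0,0,0.7],[0,0,0.2,0,0,0,0.7]],
  ],
)

```text
t: 43.03
ee_pos: [504.3, 139.8, 141.6]
orientation: [-1.24, 1.196, 1.23]
ft_force: [7.5, -22.9, 3.7]
width: 11.5
```

>>> servo_tool(
  plan=[
    [[0,0,-0.3,0,0,0,0.7],[0,0,-0.3,0,0,0,4],[0,0,-0.3,0,0,0,4],[0,0,-0.3,0,0,0,4],[-2,0,-0.3,0,0,0,4],[-5,0,-0.3,0,0,0,4],[-8,0,-0.3,0,0,0,4]],
  ],
)

```text
t: 43.62
ee_pos: [501.5, 141.0, 220.8]
orientation: [-1.232, 1.197, 1.236]
ft_force: [1.3, -0.5, 0.5]
width: 39.6
```

```bash
python3 - <<'E'
from h import *
go((501.3,233.8,170,.15))
snap('scene','s26');crop('s26',185,140,265,200,10,'s26c')
E
```

```text
t 43.62 p [501.5 141.  220.8] psi 1.604 q [ 0.25  0.29  1.87  0.    0.98 -1.35] F [ 1.3 -0.5  0.5] w 39.6 tilt [-0.0043 -0.001  -1.    ]
(501.3, 233.8, 170, 0.15) -> [ 5.07 -0.31  9.28] [ 1.454 -0.004 -0.003]
```

View pics/s26c.png

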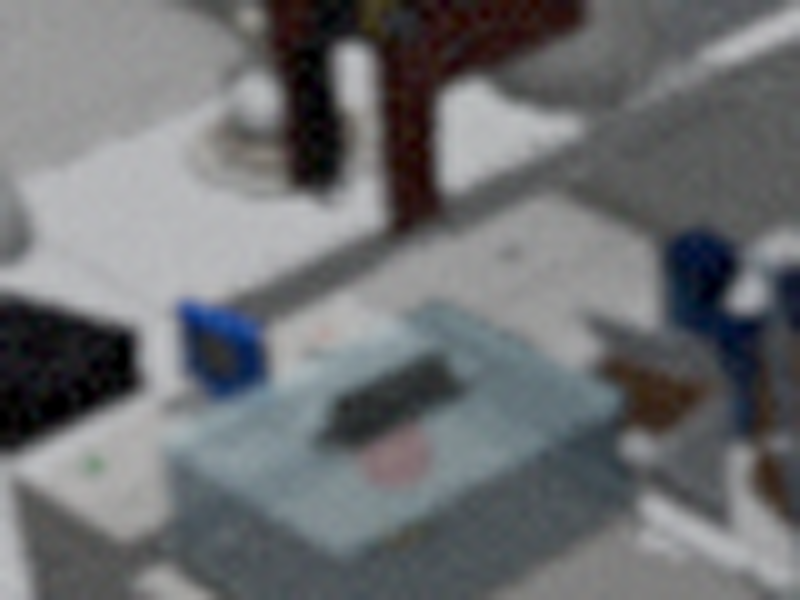

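>>> servo_tool(
  plan=[
    [[2,-0.3,9.28,1.454,0,0,4],[2,-0.3,9.28,1.454,0,0,4],[2,-0.3,9.28,1.454,0,0,4],[2,-0.3,9.28,1.454,0,0,4],[2,-0.3,9.28,1.454,0,0,4],[2,-0.3,9.28,1.454,0,0,4],[3,-0.3,9.28,1.454,0,0,4],[4,-0.3,9.28,1.454,0,0,4]],
  ],
)

```text
t: 44.33
ee_pos: [502.6, 234.4, 180.8]
orientation: [-0.482, 1.516, 0.482]
ft_force: [0.3, -0.4, -1.2]
width: 40.0
```

```bash
python3 - <<'E'
from h import *
go((501.4,233.8,160,.15))
E
```

```text
t 44.33 p [502.6 234.4 180.8] psi 0.616 q [ 0.41  0.39  1.83  0.    0.92 -0.2 ] F [ 0.3 -0.4 -1.2] w 40.0 tilt [-0.  0. -1.]
(501.4, 233.8, 160, 0.15) -> [ 2.08  0.03 -0.13] [ 0.466 -0.    -0.   ]
```

>>> servo_tool(
  plan=[
    [[0.5,0,-0.1,0.466,0,0,4],[1,0,-0.1,0.466,0,0,4],[2,0,-0.1,0.466,0,0,4],[2,0,-0.1,0.466,0,0,4],[2,0,-0.1,0.466,0,0,4],[2,0,-0.1,0.466,0,0,4]],
  ],
)

```text
t: 44.83
ee_pos: [501.7, 233.5, 160.7]
orientation: [-0.125, 1.568, 0.124]
ft_force: [0.2, 0.3, -0.2]
width: 40.1
```

```bash
python3 - <<'E'
from h import *
go((501.5,234.2,111.2,.15))
snap('scene','s27');crop('s27',175,130,255,190,10,'s27c')
E
```

```text
t 44.83 p [501.7 233.5 160.7] psi 0.159 q [0.41 0.42 1.84 0.   0.88 0.26] F [ 0.2  0.3 -0.2] w 40.1 tilt [-1.e-03 -4.e-04 -1.e+00]
(501.5, 234.2, 111.2, 0.15) -> [ 4.95  0.07 -0.  ] [ 0.009 -0.001  0.   ]
```

View pics/s27c.png

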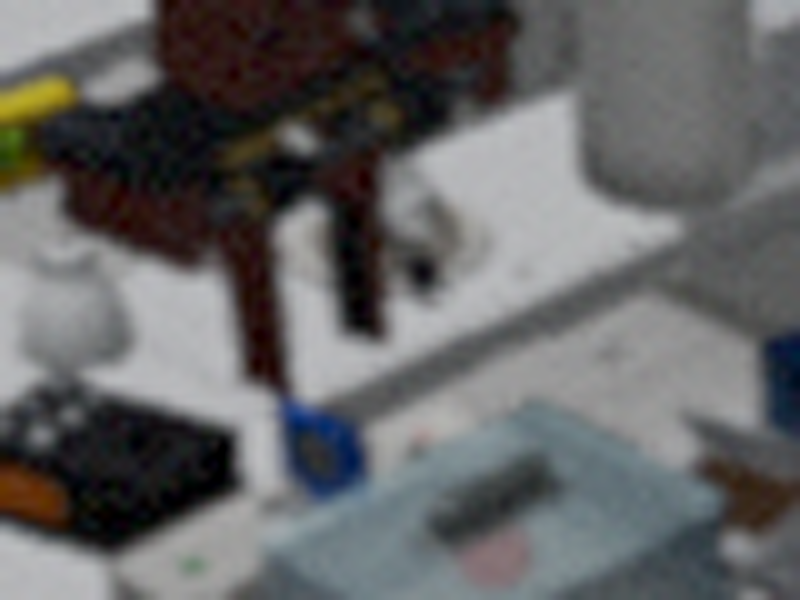

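>>> servo_tool(
  plan=[
    [[1.5,0.05,0,0.009,0,0,4],[3,0.05,0,0.009,0,0,4],[4.5,0.05,0,0.009,0,0,4],[4.9,0.05,0,0.009,0,0,4],[4.9,0.05,0,0.009,0,0,4],[4.9,0.05,0,0.009,0,0,4]],
  ],
)

```text
t: 45.38
ee_pos: [502.3, 234.1, 112.4]
orientation: [-0.116, 1.568, 0.116]
ft_force: [0.3, 0.5, 0.6]
width: 40.0
```

>>> servo_tool(
  plan=[
    [[0,0,0,0,0,0,0.5],[0,0,0,0,0,0,0.5],[0,0,0,0,0,0,0.5],[0,0,0,0,0,0,0.5],[0,0,0,0,0,0,0.5],[0,0,0,0,0,0,0.5],[0,0,0,0,0,0,0.5]],
  ],
)

```text
t: 45.97
ee_pos: [501.9, 233.9, 112.1]
orientation: [-0.115, 1.568, 0.115]
ft_force: [-1.0, -0.6, 1.2]
width: 9.9
```

```bash
python3 - <<'E'
from h import *
go((501.5,234.2,111.2,1.72));print(ctrl.get_obs()['moment'])
E
```

```text
t 45.97 p [501.9 233.9 112.1] psi 0.146 q [ 0.41  0.5   1.87 -0.    0.78  0.27] F [-1.  -0.6  1.2] w 9.9 tilt [-5.e-04 -2.e-04 -1.e+00]
(501.5, 234.2, 111.2, 1.72) -> [ 0.09  0.04 -0.03] [-1.574e+00 -1.000e-03 -0.000e+00]
[-0.13223554  0.28247558  0.04965703]
```

Key gripped (9.9 mm). Turn back.

>>> servo_tool(
  plan=[
    [[0,0,0,-0.1,0,0,0.5],[0,0,0,-0.2,0,0,0.5],[0,0,0,-0.3,0,0,0.5],[0,0,0,-0.4,0,0,0.5],[0,0,0,-0.5,0,0,0.5],[0,0,0,-0.6,0,0,0.5],[0,0,0,-0.7,0,0,0.5],[0,0,0,-0.8,0,0,0.5]],
  ],
)

```text
t: 46.63
ee_pos: [502.2, 233.9, 112.1]
orientation: [-0.742, 1.44, 0.742]
ft_force: [-0.8, 0.2, 0.2]
width: 9.8
```

>>> servo_tool(
  plan=[
    [[0,0,0,-0.1,0,0,0.5],[0,0,0,-0.2,0,0,0.5],[0,0,0,-0.3,0,0,0.5],[0,0,0,-0.4,0,0,0.5],[0,0,0,-0.5,0,0,0.5],[0,0,0,-0.6,0,0,0.5],[0,0,0,-0.7,0,0,0.5],[0,0,0,-0.7,0,0,0.5]],
  ],
)

```text
t: 47.3
ee_pos: [502.3, 234.3, 112.0]
orientation: [-1.267, 1.17, 1.267]
ft_force: [-0.6, 0.7, -0.4]
width: 10.0
```

```bash
python3 - <<'E'
from h import *
go((501.5,234.2,111.2,1.74));print(ctrl.get_obs()['moment'])
E
```

```text
t 47.3 p [502.3 234.3 112. ] psi 1.65 q [ 0.41  0.5   1.87  0.    0.78 -1.24] F [-0.6  0.7 -0.4] w 10.0 tilt [ 3.e-04  6.e-04 -1.e+00]
(501.5, 234.2, 111.2, 1.74) -> [ 0.08  0.08 -0.  ] [-0.09   0.001  0.   ]
[ 0.37346948  0.08344341 -0.02212541]
```

>>> servo_tool(
  plan=[
    [[0,0,0,-0.06,0,0,0.5],[0,0,0,-0.1,0,0,0.5],[0,0,0,-0.13,0,0,0.5],[0,0,0,-0.13,0,0,0.5],[0,0,0,-0.13,0,0,0.5]],
  ],
)

```text
t: 47.72
ee_pos: [502.2, 234.3, 112.1]
orientation: [-1.356, 1.106, 1.357]
ft_force: [-0.6, 3.4, -0.7]
width: 10.0
```

```bash
python3 - <<'E'
from h import *
go((501.5,234.2,111.2,1.602));print(ctrl.get_obs()['moment'])
E
```

```text
t 47.72 p [502.2 234.3 112.1] psi 1.773 q [ 0.41  0.5   1.87  0.    0.78 -1.36] F [-0.6  3.4 -0.7] w 10.0 tilt [ 3.e-04  5.e-04 -1.e+00]
(501.5, 234.2, 111.2, 1.602) -> [0.09 0.07 0.01] [0.171 0.001 0.   ]
[ 0.71753584  0.06039361 -0.05694948]
```

>>> servo_tool(
  plan=[
    [[0,0,0,-0.06,0,0,0.5],[0,0,0,-0.06,0,0,0.5],[0,0,0,-0.06,0,0,0.5]],
  ],
)

```text
t: 47.97
ee_pos: [502.0, 234.3, 112.1]
orientation: [-1.399, 1.073, 1.4]
ft_force: [-1.1, 4.0, -1.1]
width: 10.0
```

```bash
python3 - <<'E'
from h import *
go((501.5,234.2,111.2,1.602));print(ctrl.get_obs()['moment'])
E
```

```text
t 47.97 p [502.  234.3 112.1] psi 1.833 q [ 0.41  0.5   1.87  0.    0.78 -1.42] F [-1.1  4.  -1.1] w 10.0 tilt [-1.e-04  5.e-04 -1.e+00]
(501.5, 234.2, 111.2, 1.602) -> [0.09 0.05 0.01] [ 0.231  0.001 -0.   ]
[ 0.99160168  0.21024596 -0.24326143]
```

>>> servo_tool(
  plan=[
    [[0,0,0,0.1,0,0,0.5],[0,0,0,0.195,0,0,0.5],[0,0,0,0.195,0,0,0.5],[-0.5,0,0,0.195,0,0,0.5],[-1,0,0,0.195,0,0,0.5],[-1,0,0,0.195,0,0,0.5]],
  ],
)

```text
t: 48.47
ee_pos: [502.5, 233.8, 123.2]
orientation: [-1.263, 1.174, 1.261]
ft_force: [0.5, 0.7, -0.3]
width: 9.9
```

```bash
python3 - <<'E'
from h import *
go((501.5,234.2,170,1.602));print(ctrl.get_obs()['moment'])
E
```

```text
t 48.47 p [502.5 233.8 123.2] psi 1.643 q [ 0.41  0.48  1.86 -0.    0.8  -1.23] F [ 0.5  0.7 -0.3] w 9.9 tilt [ 1.e-03 -1.e-04 -1.e+00]
(501.5, 234.2, 170, 1.602) -> [-4.68  0.1   0.04] [ 0.041 -0.     0.001]
[ 0.02210528 -0.0265582   0.07755956]
```

>>> servo_tool(
  plan=[
    [[-2,0,0,0,0,0,0.5],[-4,0,0,0,0,0,0.5],[-6,0,0,0,0,0,0.5],[-6,0,0,0,0,0,0.5]],
  ],
)

```text
t: 48.8
ee_pos: [504.1, 234.5, 185.8]
orientation: [-1.263, 1.169, 1.258]
ft_force: [1.5, 0.1, 0.0]
width: 10.2
```

```bash
python3 - <<'E'
from h import *
go((516.8,386.3,165,1.368))
snap('scene','s28');crop('s28',175,130,255,190,10,'s28c')
E
```

```text
t 48.8 p [504.1 234.5 185.8] psi 1.642 q [ 0.41  0.39  1.83 -0.    0.92 -1.23] F [1.5 0.1 0. ] w 10.2 tilt [ 0.0056  0.0019 -1.    ]
(516.8, 386.3, 165, 1.368) -> [ 2.12 -2.34 15.04] [0.274 0.002 0.005]
```

View pics/s28c.png

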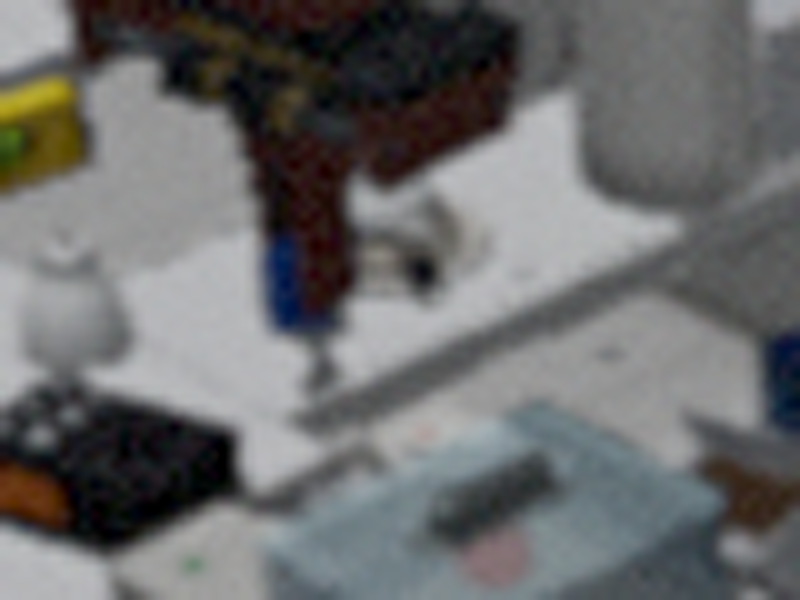

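>>> servo_tool(
  plan=[
    [[2,-2.34,15,0.274,0,0,0.5],[2,-2.34,15,0.274,0,0,0.5],[2,-2.34,15,0.274,0,0,0.5],[2,-2.34,15,0.274,0,0,0.5],[2,-2.34,15,0.274,0,0,0.5],[2,-2.34,15,0.274,0,0,0.5],[2,-2.34,15,0.274,0,0,0.5],[2,-2.34,15,0.274,0,0,0.5]],
  ],
)

```text
t: 49.52
ee_pos: [514.5, 383.8, 161.4]
orientation: [-1.058, 1.301, 1.058]
ft_force: [-0.2, 0.3, -0.5]
width: 9.6
```

```bash
python3 - <<'E'
from h import *
go((516.8,386.3,100,1.368))
E
```

```text
t 49.52 p [514.5 383.8 161.4] psi 1.367 q [ 0.62  0.54  1.64 -0.    0.97 -0.74] F [-0.2  0.3 -0.5] w 9.6 tilt [-0.0012 -0.0012 -1.    ]
(516.8, 386.3, 100, 1.368) -> [ 6.14 -0.18  0.31] [-0.001 -0.001 -0.001]
```

>>> servo_tool(
  plan=[
    [[2,-0.18,0.28,0,0,0,0.5],[4,-0.18,0.28,0,0,0,0.5],[6,-0.18,0.28,0,0,0,0.5],[6,-0.18,0.28,0,0,0,0.5],[6,-0.18,0.28,0,0,0,0.5],[6,-0.18,0.28,0,0,0,0.5]],
  ],
)

```text
t: 50.02
ee_pos: [517.9, 387.2, 103.1]
orientation: [-1.057, 1.298, 1.057]
ft_force: [-0.5, 0.3, 0.4]
width: 10.1
```

```bash
python3 - <<'E'
from h import *
go((516.8,386.3,86,1.368))
snap('scene','s29');crop('s29',150,130,230,190,10,'s29c')
E
```

```text
t 50.02 p [517.9 387.2 103.1] psi 1.366 q [ 0.62  0.62  1.66 -0.    0.87 -0.74] F [-0.5  0.3  0.4] w 10.1 tilt [ 8.e-04  5.e-04 -1.e+00]
(516.8, 386.3, 86, 1.368) -> [ 1.71  0.09 -0.11] [-0.002  0.001  0.001]
```

View pics/s29c.png

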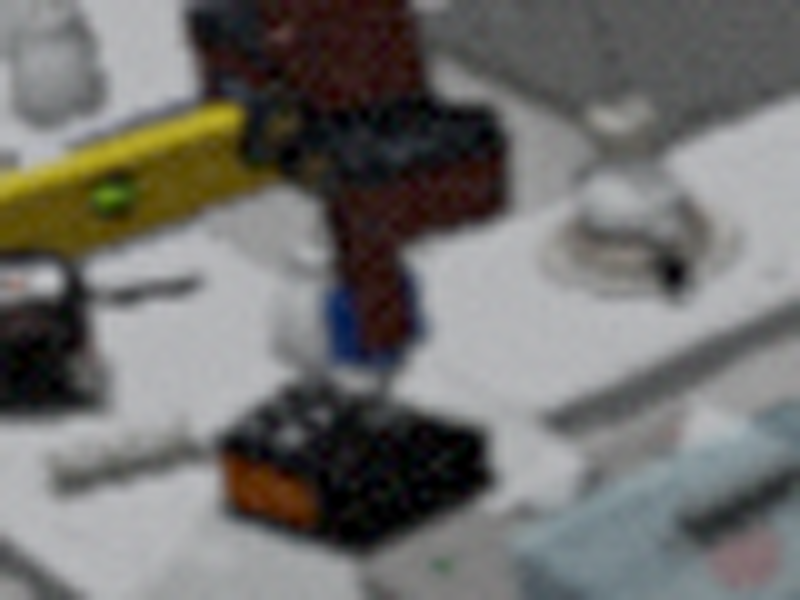

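Key is over the holder. Lower into the hole.

>>> servo_tool(
  plan=[
    [[0.4,0.09,-0.1,0,0,0,0.5],[0.8,0.09,-0.1,0,0,0,0.5],[1.2,0.09,-0.1,0,0,0,0.5],[1.7,0.09,-0.1,0,0,0,0.5],[2,0.09,-0.1,0,0,0,0.5],[2,0.09,-0.1,0,0,0,0.5]],
  ],
)

```text
t: 50.57
ee_pos: [516.1, 386.8, 81.3]
orientation: [-1.058, 1.299, 1.058]
ft_force: [0.8, -0.3, -1.1]
width: 9.8
```

```bash
python3 - <<'E'
from h import *
go((516.8,386.3,66,1.368));print(ctrl.get_obs()['moment'])
E
```

```text
t 50.57 p [516.1 386.8  81.3] psi 1.367 q [ 0.62  0.65  1.66 -0.    0.83 -0.74] F [ 0.8 -0.3 -1.1] w 9.8 tilt [-1.e-04 -2.e-04 -1.e+00]
(516.8, 386.3, 66, 1.368) -> [ 1.53 -0.08 -0.04] [-0.001 -0.    -0.   ]
[ 0.06070846 -0.29290089 -0.0377422 ]
```

>>> servo_tool(
  plan=[
    [[0.4,-0.05,-0.03,0,0,0,0.5],[0.8,-0.05,-0.03,0,0,0,0.5],[1.2,-0.05,-0.03,0,0,0,0.5],[1.6,-0.05,-0.03,0,0,0,0.5],[1.6,-0.05,-0.03,0,0,0,0.5]],
  ],
)

```text
t: 50.98
ee_pos: [516.5, 386.4, 65.9]
orientation: [-1.058, 1.299, 1.058]
ft_force: [0.2, -0.3, 0.2]
width: 10.1
```

```bash
python3 - <<'E'
from h import *
go((516.8,386.3,66,1.368));print(ctrl.get_obs()['moment'])
E
```

```text
t 50.98 p [516.5 386.4  65.9] psi 1.367 q [ 0.62  0.67  1.67 -0.    0.8  -0.74] F [ 0.2 -0.3  0.2] w 10.1 tilt [-3.e-04 -2.e-04 -1.e+00]
(516.8, 386.3, 66, 1.368) -> [-0.01 -0.03 -0.  ] [-0.001 -0.    -0.   ]
[-0.08864377 -0.02643732 -0.0139163 ]
```

Close to seated; a touch further until contact, then release and go up.

>>> servo_tool(
  plan=[
    [[0.15,0,0,0,0,0,0.5],[0.25,0,0,0,0,0,0.5],[0.25,0,0,0,0,0,0.5]],
  ],
)

```text
t: 51.23
ee_pos: [516.6, 386.5, 65.8]
orientation: [-1.058, 1.299, 1.058]
ft_force: [-6.2, -4.3, 20.9]
width: 10.2
```

>>> servo_tool(
  plan=[
    [[0,0,0,0,0,0,4],[0,0,0,0,0,0,4],[0,0,0,0,0,0,4],[0,0,0,0,0,0,4],[-2,0,0,0,0,0,4],[-5,0,0,0,0,0,4],[-9,0,0,0,0,0,4],[-13,0,0,0,0,0,4]],
  ],
)

```text
t: 51.9
ee_pos: [515.8, 385.9, 193.6]
orientation: [-1.058, 1.302, 1.059]
ft_force: [0.6, -0.5, -0.4]
width: 39.9
```

```bash
python3 - <<'E'
from h import *
go((330,200,260,1.0))
snap('scene','s30');crop('s30',150,130,230,190,10,'s30c')
E
```

```text
t 51.9 p [515.8 385.9 193.6] psi 1.367 q [ 0.62  0.5   1.61 -0.    1.03 -0.74] F [ 0.6 -0.5 -0.4] w 39.9 tilt [-0.0025 -0.0018 -1.    ]
(330, 200, 260, 1.0) -> [ -6.56  14.45 -21.97] [ 0.367 -0.003 -0.002]
```

View pics/s30c.png

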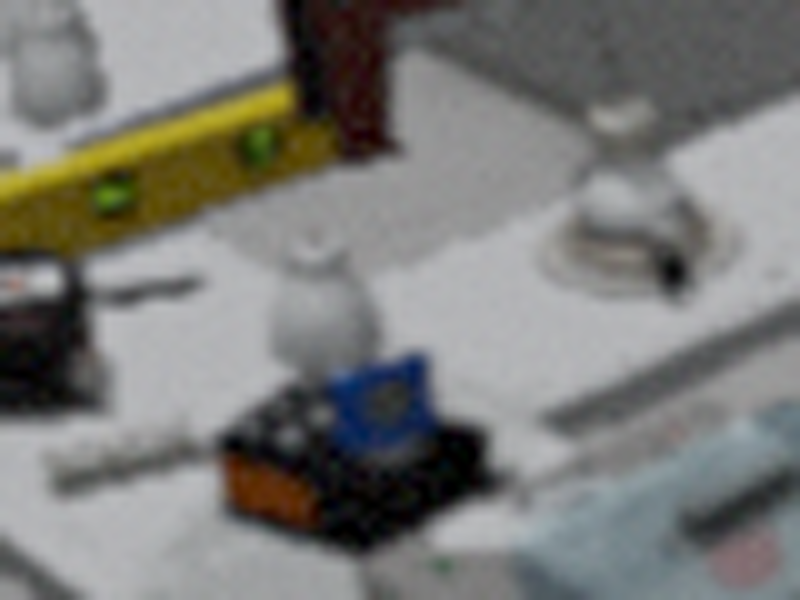

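>>> servo_tool(
  plan=[
    [[-5,5,-4,0,0,0,4],[-6.5,14.5,-22,0,0,0,4],[-6.5,14.5,-22,0,0,0,4],[-6.5,14.5,-22,0,0,0,4],[-6.5,14.5,-22,0,0,0,4],[-6.5,14.5,-22,0,0,0,4],[-6.5,14.5,-22,0,0,0,4],[-6.5,14.5,-22,0,0,0,4]],
  ],
)

```text
t: 52.62
ee_pos: [326.3, 197.1, 258.4]
orientation: [-1.058, 1.301, 1.058]
ft_force: [0.6, 0.4, 1.5]
width: 40.4
```

```bash
python3 - <<'E'
from h import *
go((330,200,260,1.0))
snap('scene','s31');crop('s31',150,140,310,260,5,'s31c')
E
```

```text
t 52.62 p [326.3 197.1 258.4] psi 1.367 q [ 0.51  0.02  2.11 -0.    1.02 -0.85] F [0.6 0.4 1.5] w 40.4 tilt [-0.0019 -0.0014 -1.    ]
(330, 200, 260, 1.0) -> [-0.16 -0.3   0.36] [ 0.367 -0.002 -0.001]
```

View pics/s31c.png

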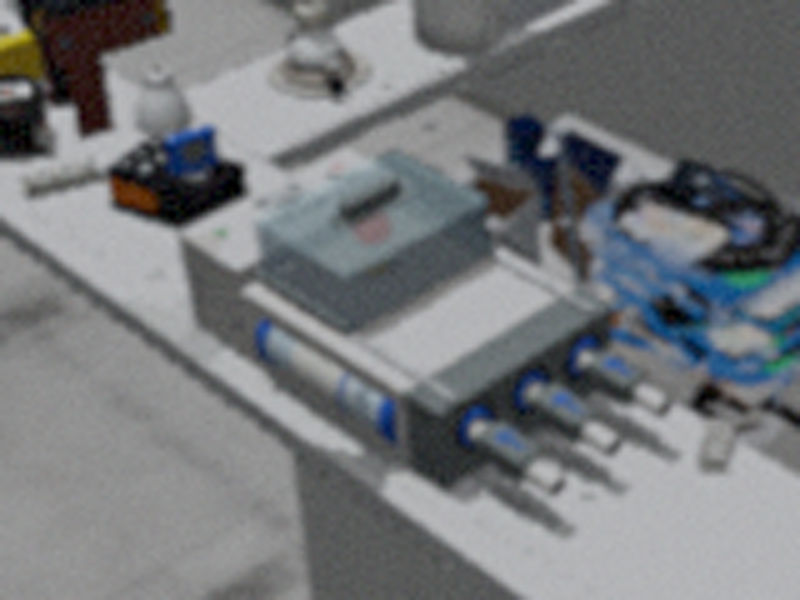

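View pics/s31.png

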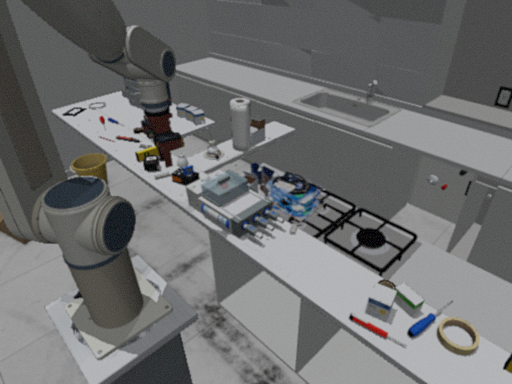

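```bash
python3 - <<'E'
from h import *
a=cv2.imread('pics/s0.png');b=cv2.imread('pics/s31.png')
A=a[165:210,200:250];B=b[165:210,200:250]
print(cv2.phaseCorrelate(cv2.cvtColor(A,6).astype(np.float64),cv2.cvtColor(B,6).astype(np.float64)))
ctrl.close_job()
E
```

```text
((0.10971221302987644, 0.552719287270012), 1.0004347370885185)
the job is handed in; nothing more can be done
```

The job is handed in, finished at about 53 s of the 210 s. The verdict isn't reported.

**What I did**
- I pushed three tubes into the three ports, each to a hard stop at about 25 N. The middle tube looked 2 to 3 mm short, so I pressed its stub again with about 24 N; after that all three stub ends lined up.
- I unlocked the hood with the key and slid it open. I pulled the red knob up about 16 mm of tool travel, until it met its stop at about 21 N.
- I closed the hood to its stop at about 23 N. I turned the key back past the locked position until it met its stop, drew it out freely and put it back in the bit holder. Its collar seated at about 21 N.

**Last checks**
- The final picture shows the tubes home, the knob standing higher under the shut hood, and the key upright. The bystanders look unmoved, and the gripper is clear of everything.
- Against the first picture, the hood area has shifted about 0.1 px across and 0.55 px down. At 3 mm or more per pixel that is up to about 2 mm, within the 4 mm limit. The raised knob may account for part of it.

**Less certain**
- I did not tug the hood to test the bolt; "locked" rests on the key's stop and its free withdrawal.
- The hood hit its open stop with about 55 N at the wrist for a moment. The fingers were holding the grip bar then, so I don't expect it to count as the arm or gripper body pressing.
- The knob gripped at 25 to 26 mm instead of the stated 28 mm.
- My camera estimate put the port bottoms about 7 mm off along y from where the tubes stopped, so I relied on force for the depth.

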